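# Change over the cutter drying cabinet

## Task

Pull the drying cabinet's sloping front door right down, take the round sandwich cutter that is dry out of it and set it down flat on the small paper-lined tray, and put every square sandwich cutter from the bench into the cabinet, standing flat on its floor with the grip up. Then push the door fully shut, and only after that turn the timer knob on top of the cabinet clockwise until it clicks past its stiff point. Leave the jar, the spray bottle and the basket where they are.

Things in the scene. Friction and masses are not known exactly. Their poses are not given: they have to be found in the camera images.
- cabinet: white counter-top drying cabinet, 360 mm wide, 250 mm deep, 165 mm high. Origin: on the bench, midway along the line below the door's hinge; x points from the hinge into the cabinet, y along the hinge, z up. Behind the drying space (from x = 140 mm) is a solid housing, top at z = 165 mm
- cabinet_floor (a point): on the drying space's floor, 40 mm above the bench, 90 mm behind the hinge, mid-width; axes as the cabinet's. The space is 140 mm deep, 348 mm wide, open above when the door is down; its side walls (up to 140 mm above the bench) follow the shut door's slope, 50 degrees up from the hinge towards the back. So the door only clears a cutter's grip if its centre is 78 to 102 mm behind the hinge
- door (a joint): angle of the bottom-hinged clear plastic door with a steel frame, 360 mm wide and 185 mm long: 0 shut (leaning back), 2.25 right down (level, towards the front of the cabinet). A stiff hinge: it stays where it is left (2 to 3 N at the bar)
- door_hinge (a point): the middle of the door's hinge line, at the front edge of the drying space's floor, 40 mm above the bench; the door turns about the cabinet's y axis through it
- door_bar (a point): middle of the door's pull bar: a round steel bar of 12 mm diameter, 140 mm long, parallel to the hinge, held 40 mm beyond the door's free edge in the door's plane (225 mm from the hinge); free space between the bar's end posts on both sides of it. Shut it is about 216 mm above the bench, right down about 40 mm
- timer (a joint): angle of the timer knob, 0 to 1.3 rad, grows clockwise seen from above. A snap action: it rests at 0 (off), resists the turn (0.15 N m) up to its stiff point at 0.65 and springs back to 0 if let go before that; beyond it, it clicks on by itself to 1.3 (running)
- timer_grip (a point): on the vertical axis of the timer knob, which stands on top of the cabinet's housing, at the height to grip: 200 mm above the bench. The grip is a black upright bar 42 mm long, 14 mm thick, its top 12 mm above this point; this point's x axis runs along the bar and turns with it, z up
- square1: square sandwich cutter: aluminium block 70 x 70 x 30 mm with a round wooden grip knob standing on its middle (26 mm diameter, from 30 to 75 mm above the underside). 0.25 kg. Origin: centre of the underside; z up. Starts on the bench; one of the three may be absent
- square2: square sandwich cutter: aluminium block 70 x 70 x 30 mm with a round wooden grip knob standing on its middle (26 mm diameter, from 30 to 75 mm above the underside). 0.25 kg. Origin: centre of the underside; z up. Starts on the bench; one of the three may be absent
- square3: square sandwich cutter: aluminium block 70 x 70 x 30 mm with a round wooden grip knob standing on its middle (26 mm diameter, from 30 to 75 mm above the underside). 0.25 kg. Origin: centre of the underside; z up. Starts on the bench; one of the three may be absent
- round: round sandwich cutter: aluminium disc 76 mm in diameter, 30 mm high, with a round wooden grip knob standing on its middle (26 mm diameter, from 30 to 75 mm above the underside). 0.25 kg. Origin: centre of the underside; z up. Starts inside the shut cabinet
- tray: small aluminium tray lined with white paper, 140 x 140 mm, rim 13 mm high and 4 mm thick, fixed on the bench. Origin: centre of the underside; the tray's floor is 4 mm above it
- jar: bystander: amber jar, 72 mm diameter, 110 mm high, beyond the work. Origin: centre of the underside; loose
- spray: bystander: white bottle, 68 mm diameter, 190 mm high, beyond the work. Origin: centre of the underside; loose
- basket: bystander: white slatted basket 120 x 180 mm, 90 mm high, beyond the work. Origin: centre of the underside; loose
Not all that is in view belongs to the job. Leave any blue look-alike of the square1 alone. Leave any green look-alike of the square3 alone.

How it is judged (in metres and radians):
On the way, in this order (a step that is already met when the one before it is completed fails the run):
1. the door is pulled right down (value of joint door above 2 rad), for 0.2 s.
2. the round cutter lies flat on the tray and every square cutter stands on the cabinet's floor, with the door still down (value of joint door above 1.9 rad and horizontal distance between round and tray below 0.05 m and z of round in the frame of tray below 0.013 m and angle between round's own z axis and vertical below 0.12 rad and x of square1 in the frame of cabinet between 0.03 and 0.12 m and y of square1 in the frame of cabinet between -0.165 and 0.165 m and z of square1 in the frame of cabinet between 0.03 and 0.05 m and angle between each of square1, square2, square3's own z axis and vertical below 0.15 rad and x of square2 in the frame of cabinet between 0.03 and 0.12 m and y of square2 in the frame of cabinet between -0.165 and 0.165 m and z of square2 in the frame of cabinet between 0.03 and 0.05 m and x of square3 in the frame of cabinet between 0.03 and 0.12 m and y of square3 in the frame of cabinet between -0.165 and 0.165 m and z of square3 in the frame of cabinet between 0.03 and 0.05 m), for 0.2 s.
3. the door is pushed shut, with the timer not yet past its click (value of joint door below 0.08 rad and value of joint timer below 0.65 rad), for 0.2 s.
4. the timer knob is past its click (value of joint timer above 1 rad), for 0.2 s.
At the end, for the whole second after the job is handed in: the door is shut (within 0.08 rad), the timer is past its click (more than 1.0 rad), every square cutter present stands grip up on the cabinet's floor behind the shut door (tilt under 0.15 rad), the round cutter lies flat inside the tray's rim, all released and at rest (value of joint door below 0.08 rad and value of joint timer above 1 rad and velocity of joint door below 0.05 rad/s and horizontal distance between round and tray below 0.05 m and z of round in the frame of tray below 0.013 m and angle between round's own z axis and vertical below 0.12 rad and x of square1 in the frame of cabinet between 0.03 and 0.12 m and y of square1 in the frame of cabinet between -0.165 and 0.165 m and z of square1 in the frame of cabinet between 0.03 and 0.05 m and angle between each of square1, square2, square3's own z axis and vertical below 0.15 rad and x of square2 in the frame of cabinet between 0.03 and 0.12 m and y of square2 in the frame of cabinet between -0.165 and 0.165 m and z of square2 in the frame of cabinet between 0.03 and 0.05 m and x of square3 in the frame of cabinet between 0.03 and 0.12 m and y of square3 in the frame of cabinet between -0.165 and 0.165 m and z of square3 in the frame of cabinet between 0.03 and 0.05 m and linear speed of each of square1, square2, square3, round below 0.03 m/s); the robot touches nothing.
It fails at once if the jar, spray bottle or basket is moved by more than 30 mm (distance of any of jar, spray, basket from where it was at the start of the episode above 0.03 m).
Of square1, square2, square3 only 2 to 3 are there at a start; the rules pass over those that are not, and their reading is None.
At some moment in a run one of square1, square2, square3, round may be knocked a few centimetres aside while the robot is not near it.
It also fails if it takes over 210 s, if anything falls off the work surface, if the arm or the gripper's body presses on something with over 40 N, if the wrist force passes 120 N, or if a joint passes its speed limit or range.

## Robot

A 6-joint arm with a two-finger parallel gripper is mounted at the origin on the work surface. World frame = base frame: x ahead of the robot, y to its left, z up, the work surface at z = 0. Lengths are in m, angles in degrees, forces in N, time in s.
With the tool pointing down it reaches from about 0.3 to 0.85 m from the base axis. Payload 5.4 kg.
Tool frame: the origin (TCP) lies at the very end of the fingers, on their centre line; the grasp point (between the pads) lies 19 mm behind it (robot.grasp_offset is the distance from the TCP to the grasp point, in m); z points along the fingers, x is the direction in which the jaws open and shut, and the axes are right-handed (so a half turn about z gives the same grasp; the last joint's range is limited). The gripper opens to 85 mm and grips with 20 to 120 N. Pads are 22 mm wide; open, the fingers measure 114 mm over their backs; the gripper's body (76 mm by 85 mm) begins 54 mm behind the grasp point. The pads swing forward as they close: fully open they stand 13 mm farther back than shut.
Start: joints at [51.331, 9.076, 91.501, -0, 79.423, -12.038], TCP at [0.258, 0.514, 0.231] pointing down, gripper open.
Joint ranges: [-166.64, 166.64], [-54.1, 131.32], [10.49, 154.53], [-73.88, 253.88], [9.74, 151.15], [-171.62, 171.62]. Speed limits (degrees/s): [147.25, 147.25, 180, 180, 180, 180].

## Interface

Orientations are given as [roll, pitch, yaw] about the fixed x, y, z axes, in that order (R = Rz(yaw) Ry(pitch) Rx(roll)).
In Python, from plant import readout, capture, camera_model, ticket, spotter, robot gives the robot as it stands.
- The arm moves only by the shell command python3 -m crank 'ROWS' [FORCE]. ROWS is JSON, a list of rows, each an object of numbers: "wx", "wy", "wz": the turn, a rotation vector about the tool's x, y, z in units of 6 degrees (1.0 is 6 degrees); "x", "y", "z": the shift along the tool's x, y, z in m; "grip": the finger opening in m, from 0 to 0.0854. In form: [{"wx": .., "wy": .., "wz": .., "x": .., "y": .., "z": .., "grip": ..}, ...]. A call has 1 to 8 rows; each row shifts and turns the commanded pose from where the row before left it, along the tool's axes as they then stand; what a row does not reach is not made up. A row lasts 1/12 s, in which the tool goes at most 41.7 mm and 7.16 degrees, less where a joint would pass 70% of its speed; a pose out of reach is approached as far as the arm can. A call with a gripper value outside its range is refused whole. The fingers move at their own pace and stop on an object; FORCE is the grip in N (left out, the last holds). Time passes only in rows, so rows that do not move let the fingers close. It gives the time, the measured TCP pose, the force and the opening at its end, in the units of the state.
- readout.observe(): the state, without advancing time (a new reading comes with each control period).
- capture(name): name is "scene" or "top" or "wrist"; returns the picture (400x640x3 uint8, blue, green, red); there is no depth.
- camera_model(name): a dict with "K" (3x3 intrinsics, pixels), "xyz" and "rotation" of the camera in the world; the wrist camera has in their place "T_tool_cam" (4x4, takes a point from camera to tool coordinates, whose origin is the TCP and whose axes are the tool frame's). Camera axes: x right, y down, z forward; pixel columns grow to the right and rows downward; lengths in m; the calibration is good to about 2 mm. A picture is of the moment at which its call begins: read the wrist's pose just before it. camera_model takes no time and is no camera call.
- ticket.close_job(): hands the job in, once; it reports no verdict.
Trained networks look in the newest picture that a camera, given by its name, has taken for a name from the list of things; names that differ only in an ending like _2 or _b are one class to them, and where a whole thing is asked for, a point or a joint stands for the part that bears it (a point fixed in the world has none). Each returns a list of dicts, best first, with "score" (0 to 1); they miss things now and then, are a little off and sometimes report something else, mostly with a low value. They report only what shows in the picture. A call takes as long as a camera call. They do not tell look-alikes from the thing itself.
- spotter.search_frame(camera, target): "rect" ([left, top, right, bottom] in pixels, round what is visible of it).
- spotter.mark_of(camera, target): "pixel" ([column, row] in pixels: a listed point, or the origin of a listed thing).
The state is a dict: "clock": time; "joint_positions": joint angles; "qvel": joint speeds; "tau": joint torques, N m; "tool_pos": TCP position; "tcp_rot": TCP orientation; "ft_force": force on the tool from outside, world axes, zero at the start; "moment": the same for the moment, N m; "grip_width": finger opening in m.
Only numpy, scipy, OpenCV 4.12 (cv2) and the standard library are available. Lean on these libraries where they do the work, as an engineer would, in place of code of your own. Each camera call takes 0.05 s, during which the arm holds its last target.

## Working session

There is one attempt and no reset: what is moved stays moved. The work goes in short steps, Python scripts to look and compute and a shell command to move; the robot and the scene stay as the last step left them, time stands still between calls to the robot, and variables do not carry over. Pictures are saved under pics/ and viewed, and the job is handed in when it is done.

```bash
ls; mkdir -p pics
python3 - <<'E'
from plant import readout, capture, camera_model, ticket, spotter, robot
import cv2
print(readout.observe())
for n in ["scene","top","wrist"]:
    im=capture(n); cv2.imwrite(f"pics/{n}0.png",im)
    print(n,camera_model(n))
print(robot.grasp_offset)
E
```

```text
pics
{'clock': 0.0, 'joint_positions': array([ 5.13315495e+01,  9.11320404e+00,  9.15698655e+01, -2.69811081e-04,
        7.94249541e+01, -1.20379097e+01]), 'qvel': array([ 0.02161198, -0.04492917,  0.07268602,  0.0022076 , -0.02886199,
        0.09301357]), 'tau': array([ 7.30541251e-04, -3.95992613e+01, -3.31425548e+01, -2.59306944e-04,
        8.35403771e-03,  2.67954209e-05]), 'tool_pos': array([0.25737816, 0.51351844, 0.23033166]), 'tcp_rot': array([-1.79977730e+02,  1.05703468e-01,  6.33695295e+01]), 'ft_force': array([-0.14705396, -0.13575245,  0.13177354]), 'moment': array([-0.04097508,  0.02673129, -0.00704601]), 'grip_width': 0.08539746766193484}
scene {'K': array([[492.22609236,   0.        , 327.80552281],
       [  0.        , 492.22609236, 198.84338703],
       [  0.        ,   0.        ,   1.        ]]), 'xyz': array([ 0.97464408, -0.57156119,  1.26173582]), 'rotation': array([-146.65882267,    0.42149972,   32.03598718])}
top {'K': array([[373.2917546 ,   0.        , 316.44009532],
       [  0.        , 373.2917546 , 196.60486835],
       [  0.        ,   0.        ,   1.        ]]), 'xyz': array([0.38532909, 0.0372824 , 1.25381516]), 'rotation': array([-1.70420561e+02,  6.72668937e-02, -8.87125800e+01])}
wrist {'K': array([[299.90578201,   0.        , 319.56472186],
       [  0.        , 299.90578201, 199.58954959],
       [  0.        ,   0.        ,   1.        ]]), 'T_tool_cam': array([[ 9.99999171e-01,  4.64656930e-04,  1.20119205e-03,
        -3.88323588e-04],
       [-8.18831204e-04,  9.49264483e-01,  3.14477775e-01,
        -8.08044309e-02],
       [-9.94124678e-04, -3.14478497e-01,  9.49264076e-01,
        -1.41975408e-01],
       [ 0.00000000e+00,  0.00000000e+00,  0.00000000e+00,
         1.00000000e+00]])}
0.0187
```

View pics/scene0.png

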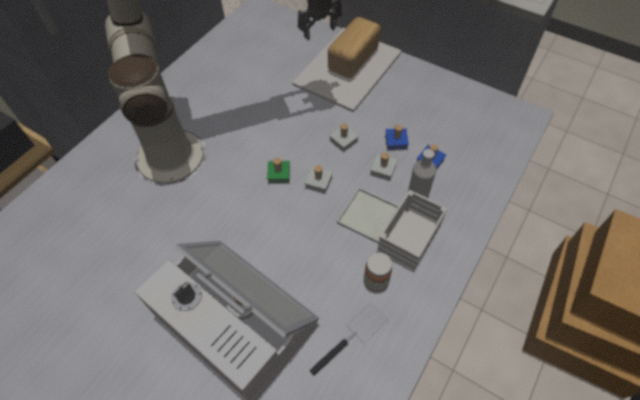

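View pics/top0.png

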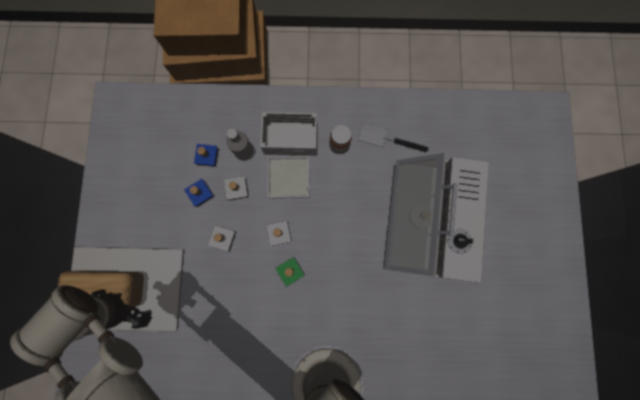

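View pics/wrist0.png

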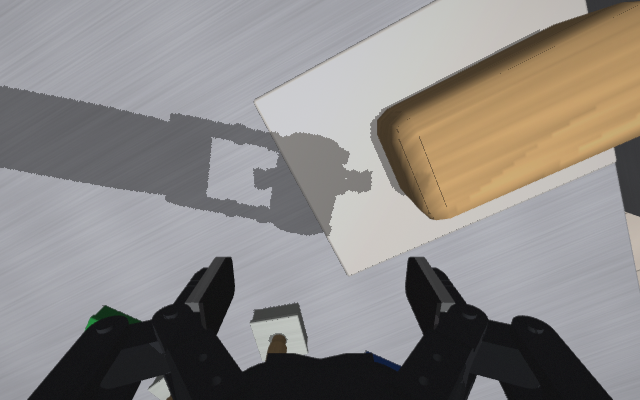

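The top view shows three white squares (235,188), (222,238) and (278,233). There are blue look-alikes at (205,155) and (199,192), a green one at (290,272), the tray at (289,178) and the cabinet at about (437,217) with its door side facing left. Next I'll measure all of these.

```bash
cat > h.py <<'E'
from plant import readout, capture, camera_model, ticket, spotter, robot
import cv2, numpy as np
from scipy.spatial.transform import Rotation as R
def cam(n):
    m=camera_model(n)
    if n=="wrist":
        s=readout.observe(); T=np.eye(4); T[:3,:3]=R.from_euler('xyz',s['tcp_rot'],degrees=True).as_matrix(); T[:3,3]=s['tool_pos']
        T=T@m['T_tool_cam']; return m['K'],T[:3,:3],T[:3,3]
    return m['K'],R.from_euler('xyz',m['rotation'],degrees=True).as_matrix(),np.array(m['xyz'])
def ray(c,p):
    K,Rm,t=c; d=Rm@np.linalg.inv(K)@np.array([p[0],p[1],1.]); return t,d/np.linalg.norm(d)
def atz(c,p,z):
    t,d=ray(c,p); return t+d*(z-t[2])/d[2]
def proj(c,X):
    K,Rm,t=c; q=K@(Rm.T@(np.asarray(X)-t)); return q[:2]/q[2]
def tri(rays):
    A=0;b=0
    for t,d in rays:
        P=np.eye(3)-np.outer(d,d); A=A+P; b=b+P@t
    x=np.linalg.solve(A,b); return x,[np.linalg.norm(np.cross(x-t,d)) for t,d in rays]
def pose():
    s=readout.observe(); return np.array(s['tool_pos']),R.from_euler('xyz',s['tcp_rot'],degrees=True)
def todo(goal,rpy):
    "shift in tool axes (no turn first) and rotvec in 6deg units"
    p,r=pose(); g=R.from_euler('xyz',rpy,degrees=True)
    print("shift tool now",r.inv().apply(np.array(goal)-p).round(4),"turn",((r.inv()*g).as_rotvec(degrees=True)/6).round(3),"shift after turn",g.inv().apply(np.array(goal)-p).round(4))
def st():
    s=readout.observe(); print(round(s['clock'],2),np.round(s['tool_pos'],4),np.round(s['tcp_rot'],1),'F',np.round(s['ft_force'],1),'g',round(s['grip_width'],4),'q',np.round(s['joint_positions'],1))
E
python3 - <<'E'
from h import *
for n in ["top","scene"]:
    capture(n)
    for t in ["square1","round","tray","door_hinge","door_bar","timer_grip","cabinet_floor","cabinet","jar","spray","basket"]:
        l=spotter.mark_of(n,t)
        print(n,t,[(np.round(d['pixel'],1).tolist(),round(d['score'],2)) for d in l[:7]])
E
```

```text
top square1 [([206.8, 157.0], 0.85), ([292.5, 267.9], 0.82), ([200.5, 193.4], 0.81), ([277.6, 234.2], 0.74), ([223.3, 235.0], 0.72), ([236.7, 189.0], 0.68)]
top round [([391.7, 215.6], 0.72)]
top tray [([283.8, 178.2], 0.76)]
top door_hinge [([391.4, 214.4], 0.61)]
top door_bar [([455.5, 208.9], 0.97)]
top timer_grip []
top cabinet_floor []
top cabinet [([391.3, 213.6], 0.83), ([277.6, 234.4], 0.24)]
top jar [([338.6, 144.1], 0.89)]
top spray [([337.2, 144.5], 0.64)]
top basket [([288.7, 133.8], 0.59)]
scene square1 [([394.0, 142.6], 0.94), ([319.6, 180.9], 0.91), ([341.2, 141.7], 0.83), ([278.7, 176.4], 0.63), ([243.6, 306.5], 0.61), ([383.7, 169.4], 0.55), ([428.9, 158.3], 0.54)]
scene round [([244.0, 307.4], 0.8), ([420.0, 189.8], 0.45)]
scene tray [([365.4, 215.8], 0.71)]
scene door_hinge []
scene door_bar [([218.6, 290.5], 0.68)]
scene timer_grip [([180.1, 291.1], 0.68)]
scene cabinet_floor [([243.3, 307.9], 0.63)]
scene cabinet [([266.0, 287.9], 0.95)]
scene jar [([266.3, 279.9], 0.74), ([376.1, 279.5], 0.66), ([241.6, 309.2], 0.48)]
scene spray [([418.5, 190.1], 0.94), ([267.8, 287.8], 0.3)]
scene basket [([408.7, 239.4], 0.66)]
```

```bash
python3 -m crank '[{"z":-0.04},{"z":-0.04}]'
```

```text
$[0]: bad value
```

Run:
```python
from h import *
T=cam("top");S=cam("scene")
P={"sqA":((277.6,234.2),(319.6,180.9)),"sqB":((223.3,235),(341.2,141.7)),"sqC":((236.7,189),(383.7,169.4)),"green":((292.5,267.9),(278.7,176.4)),"tray":((283.8,178.2),(365.4,215.8)),"bar":((455.5,208.9),(218.6,290.5)),"cabinet":((391.3,213.6),(266,287.9)),"basket":((288.7,133.8),(408.7,239.4)),"jar":((338.6,144.1),(376,279.5)),"timer":((461,241),(180.1,291.1)),'round':((420,216),(244,307))}
for k,(a,b) in P.items():
    x,e=tri([ray(T,a),ray(S,b)]); print(k,x.round(4),np.round(e,4), 'top z0',atz(T,a,0).round(3),'scene z0',atz(S,b,0).round(3))
for n,c in (("top",T),("scene",S)):
    im=capture(n)
    b=(385,130,500,290) if n=="top" else (130,220,330,390)
    cv2.imwrite(f"pics/cab_{n}.png",cv2.resize(im[b[1]:b[3],b[0]:b[2]],None,fx=3.7 if n=="top" else 3.5,fy=3.7 if n=="top" else 3.5,interpolation=cv2.INTER_CUBIC))
```

```text
sqA [ 0.4671  0.1716 -0.0024] [0.0009 0.0009] top z0 [0.466 0.171 0.   ] scene z0 [0.469 0.171 0.   ]
sqB [0.4529 0.3436 0.0096] [0.0086 0.0086] top z0 [0.46  0.352 0.   ] scene z0 [0.444 0.343 0.   ]
sqC [ 0.6177  0.3173 -0.0017] [0.0004 0.0004] top z0 [0.617 0.317 0.   ] scene z0 [0.618 0.316 0.   ]
green [0.3549 0.1148 0.0082] [0.0025 0.0025] top z0 [0.357 0.117 0.   ] scene z0 [0.349 0.117 0.   ]
tray [ 0.6557  0.1523 -0.0178] [0.009 0.009] top z0 [0.658 0.157 0.   ] scene z0 [ 0.655  0.135 -0.   ]
bar [ 0.5322 -0.3394  0.2363] [0.0014 0.0014] top z0 [ 0.565 -0.428  0.   ] scene z0 [ 0.432 -0.285  0.   ]
cabinet [ 0.5417 -0.2108  0.0077] [0.0022 0.0022] top z0 [ 0.544 -0.211  0.   ] scene z0 [ 0.537 -0.21   0.   ]
basket [0.8084 0.1379 0.0042] [0.0105 0.0105] top z0 [0.818 0.146 0.   ] scene z0 [0.801 0.131 0.   ]
jar [ 0.7826 -0.03    0.0034] [0.0008 0.0008] top z0 [ 0.784 -0.03   0.   ] scene z0 [ 0.782 -0.029  0.   ]
timer [ 0.4428 -0.3733  0.1909] [0.0053 0.0053] top z0 [ 0.457 -0.442  0.   ] scene z0 [ 0.343 -0.342  0.   ]
round [ 0.5338 -0.2956  0.0411] [0.0008 0.0008] top z0 [ 0.538 -0.307  0.   ] scene z0 [ 0.519 -0.286  0.   ]
```

View pics/cab_top.png

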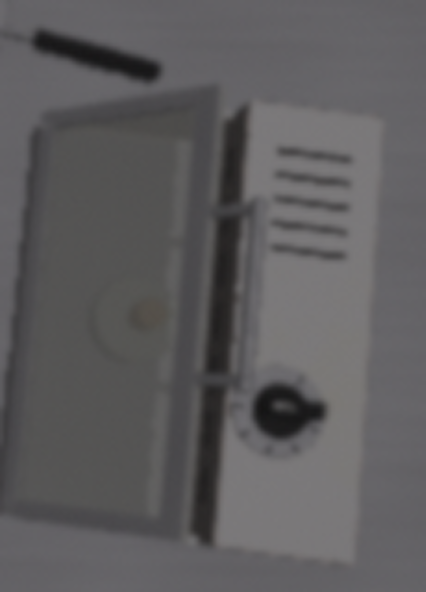

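View pics/cab_scene.png

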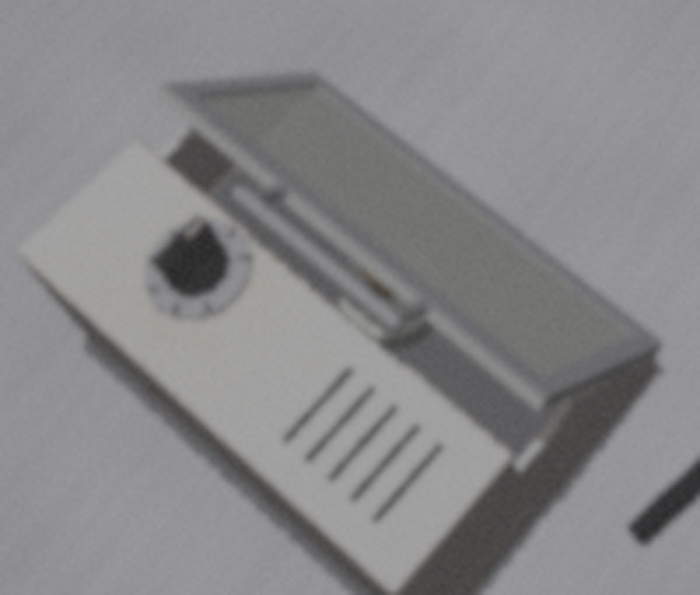

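Run:
```python
from h import *
from scipy.optimize import least_squares
T=cam("top");S=cam("scene")
# cabinet x -> world -y roughly: yaw -90. cabinet y -> world +x.
mod=np.array([[.14,.18,.165],[.25,.18,.165],[.25,-.18,.165],[.14,-.18,.165]])
t=[(452,157.8),(488.2,161.9),(480.9,282.2),(443.6,277.3)]
s=[(276.3,350.9),(242.9,389.1),(136.3,291.4),(169.4,260.9)]
# triangulated
for a,b in zip(t,s):
    x,e=tri([ray(T,a),ray(S,b)]); print(x.round(4),np.round(e[0],4))
def W(p,X):
    c,sn=np.cos(p[2]),np.sin(p[2]); X=np.asarray(X,float)
    return np.array([p[0]+c*X[0]-sn*X[1],p[1]+sn*X[0]+c*X[1],X[2]])
def f(p):
    return np.concatenate([np.concatenate([proj(T,W(p,m))-a,proj(S,W(p,m))-b]) for m,a,b in zip(mod,t,s)])
r=least_squares(f,[.54,-.21,-np.pi/2],x_scale=[.1,.1,.1]);p=r.x
print(p[:2],np.degrees(p[2]),np.round(r.fun,1))
np.save('cab.npy',p)
ims={}
for n,c in (("top",T),("scene",S)):
    im=capture(n)
    b=(375,130,500,290) if n=="top" else (130,220,330,390)
    k=3.6; im2=cv2.resize(im[b[1]:b[3],b[0]:b[2]],None,fx=k,fy=k,interpolation=cv2.INTER_CUBIC)
    im2=cv2.convertScaleAbs(im2,alpha=1.6)
    d=lambda X,col:cv2.circle(im2,tuple(int(v) for v in ((proj(c,W(p,X))-b[:2])+.5)*k),3,col,-1)
    for m in mod: d(m,(0,0,255))
    sl=np.radians(50)
    for y in(-.18,.18):
        d([0,y,.04],(0,255,0)); d([.185*np.cos(sl),y,.04+.185*np.sin(sl)],(0,255,0))
    for y in(-.07,0,.07): d([.225*np.cos(sl),y,.04+.225*np.sin(sl)],(255,0,255))
    cv2.imwrite(f"pics/fit_{n}.png",im2)
print('bar',W(p,[.225*np.cos(sl),0,.04+.225*np.sin(sl)]))
```

```text
[ 0.6994 -0.3653  0.1562] 0.0006
[ 0.6873 -0.4708  0.1632] 0.001
[ 0.3343 -0.4292  0.1638] 0.0027
[ 0.3449 -0.3255  0.1595] 0.002
[ 0.53967386 -0.20351153] -96.62020884397022 [ 0.2 -1.9  0.9 -1.2  0.6 -1.1 -0.2  1.2  0.1  0.1 -2.6  0.  -1.2 -0.4
 -0.5 -2.1]
bar [ 0.52300014 -0.34717439  0.21236   ]
```

View pics/fit_top.png

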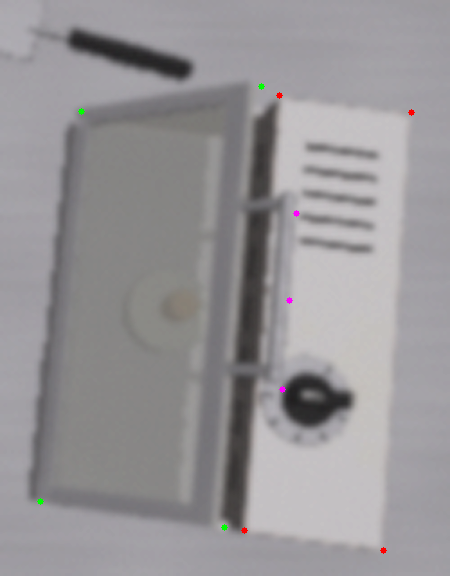

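View pics/fit_scene.png

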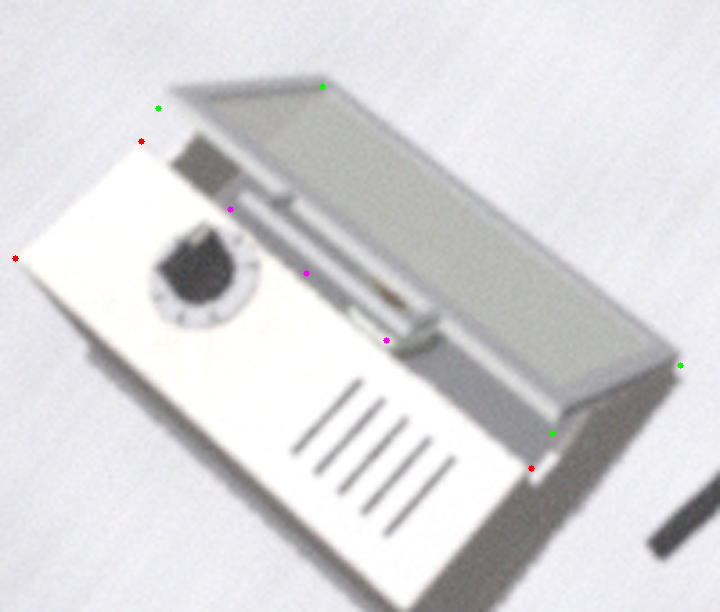

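Run:
```python
from h import *
T=cam("top");S=cam("scene");p=np.load('cab.npy')
def C(X):
    d=X-np.array([p[0],p[1],0]);c,s=np.cos(p[2]),np.sin(p[2]);return np.array([c*d[0]+s*d[1],-s*d[0]+c*d[1],d[2]])
for k,a,b in (("barhi",(455.6,184.2),(245.3,311.7)),("barlo",(451.7,234.2),(196.7,274.7)),("door ne",(375+250/3.6,130+84/3.6),(130+560/3.6,220+415/3.6)),("door se",(375+222/3.6,130+524/3.6),(130+170/3.6,220+90/3.6)),("knobtop",(375+312/3.6,130+394/3.6),(130+205/3.6,220+235/3.6))):
    x,e=tri([ray(T,a),ray(S,b)]); q=C(x); print(k,x.round(4),np.round(e[0],4),'cab',q.round(4),'ang',np.degrees(np.arctan2(q[2]-.04,q[0])).round(1),np.hypot(q[2]-.04,q[0]).round(3))
```

```text
barhi [ 0.606  -0.3458  0.2227] 0.0037 cab [0.1337 0.0823 0.2227] ang 53.8 0.226
barlo [ 0.4619 -0.3319  0.2254] 0.0008 cab [ 0.1365 -0.0625  0.2254] ang 53.6 0.23
door ne [ 0.7042 -0.3322  0.1864] 0.0009 cab [0.1089 0.1783 0.1864] ang 53.3 0.182
door se [ 0.352  -0.2926  0.1973] 0.0038 cab [ 0.1101 -0.1762  0.1973] ang 55.0 0.192
knobtop [ 0.4508 -0.3623  0.2108] 0.0018 cab [ 0.168  -0.0699  0.2108] ang 45.5 0.24
```

```bash
python3 -m crank '[{"wx":0,"wy":0,"wz":-0.42,"x":0,"y":0,"z":-0.02,"grip":0.085},{"wx":0,"wy":0,"wz":-0.42,"x":0,"y":0,"z":-0.02,"grip":0.085},{"wx":0,"wy":0,"wz":-0.42,"x":0,"y":0,"z":-0.02,"grip":0.085},{"wx":0,"wy":0,"wz":-0.42,"x":0,"y":0,"z":-0.02,"grip":0.085},{"wx":0,"wy":0,"wz":-0.42,"x":0,"y":0,"z":-0.02,"grip":0.085},{"wx":0,"wy":0,"wz":-0.42,"x":0,"y":0,"z":-0.02,"grip":0.085},{"wx":0,"wy":0,"wz":-0.42,"x":0,"y":0,"z":-0.02,"grip":0.085},{"wx":0,"wy":0,"wz":-0.42,"x":0,"y":0,"z":-0.02,"grip":0.085}]' 20; python3 -c "
from h import *
st(); todo([.53,-.27,.40],[180,0,83.4])"
```

```text
clock: 2.22
tool_pos: [0.2577, 0.5139, 0.3923]
tcp_rot: [180.0, -0.0, 83.7]
ft_force: [0.4, 0.1, 1.0]
grip_width: 0.0849
2.22 [0.2577 0.5139 0.3923] [180.   -0.   83.7] F [0.4 0.1 1. ] g 0.0849 q [ 51.3   6.1  76.8  -0.   97.  -32.3]
shift tool now [-0.749   0.3573 -0.0077] turn [ 0.001 -0.001  0.042] shift after turn [-0.7474  0.3606 -0.0077]
```

```bash
python3 -m crank '[{"wx":0,"wy":0,"wz":0,"x":-0.035,"y":0.018,"z":0,"grip":0.085},{"wx":0,"wy":0,"wz":0,"x":-0.035,"y":0.018,"z":0,"grip":0.085},{"wx":0,"wy":0,"wz":0,"x":-0.035,"y":0.018,"z":0,"grip":0.085},{"wx":0,"wy":0,"wz":0,"x":-0.035,"y":0.018,"z":0,"grip":0.085},{"wx":0,"wy":0,"wz":0,"x":-0.035,"y":0.018,"z":0,"grip":0.085},{"wx":0,"wy":0,"wz":0,"x":-0.035,"y":0.018,"z":0,"grip":0.085},{"wx":0,"wy":0,"wz":0,"x":-0.035,"y":0.018,"z":0,"grip":0.085},{"wx":0,"wy":0,"wz":0,"x":-0.035,"y":0.018,"z":0,"grip":0.085}]'; python3 -m crank '[{"wx":0,"wy":0,"wz":0,"x":-0.035,"y":0.018,"z":0,"grip":0.085},{"wx":0,"wy":0,"wz":0,"x":-0.035,"y":0.018,"z":0,"grip":0.085},{"wx":0,"wy":0,"wz":0,"x":-0.035,"y":0.018,"z":0,"grip":0.085},{"wx":0,"wy":0,"wz":0,"x":-0.035,"y":0.018,"z":0,"grip":0.085},{"wx":0,"wy":0,"wz":0,"x":-0.035,"y":0.018,"z":0,"grip":0.085},{"wx":0,"wy":0,"wz":0,"x":-0.035,"y":0.018,"z":0,"grip":0.085},{"wx":0,"wy":0,"wz":0,"x":-0.035,"y":0.018,"z":0,"grip":0.085},{"wx":0,"wy":0,"wz":0,"x":-0.035,"y":0.018,"z":0,"grip":0.085}]'; python3 -c "
from h import *
st(); todo([.53,-.27,.40],[180,0,83.4])"
```

```text
clock: 2.88
tool_pos: [0.3694, 0.2178, 0.3915]
tcp_rot: [180.0, -0.0, 83.6]
ft_force: [1.2, -0.4, -0.6]
grip_width: 0.0851
clock: 3.55
tool_pos: [0.4811, -0.077, 0.3915]
tcp_rot: [180.0, 0.0, 83.5]
ft_force: [1.1, -0.6, -0.3]
grip_width: 0.0851
3.55 [ 0.4811 -0.077   0.3915] [180.    0.   83.5] F [ 1.1 -0.6 -0.3] g 0.0851 q [ -23.3   -7.3   90.3    0.    97.  -106.8]
shift tool now [-0.1862  0.0705 -0.0084] turn [0.007 0.001 0.017] shift after turn [-0.1861  0.0708 -0.0085]
```

```bash
python3 -m crank '[{"wx":0,"wy":0,"wz":0,"x":-0.037,"y":0.012,"z":-0.0,"grip":0.085},{"wx":0,"wy":0,"wz":0,"x":-0.037,"y":0.012,"z":0,"grip":0.085},{"wx":0,"wy":0,"wz":0,"x":-0.037,"y":0.012,"z":0,"grip":0.085},{"wx":0,"wy":0,"wz":0,"x":-0.037,"y":0.012,"z":0,"grip":0.085},{"wx":0,"wy":0,"wz":0,"x":-0.02,"y":0,"z":0,"grip":0.085},{"wx":0,"wy":0,"wz":0,"x":0,"y":0,"z":0,"grip":0.04},{"wx":0,"wy":0,"wz":0,"x":0,"y":0,"z":0,"grip":0.04},{"wx":0,"wy":0,"wz":0,"x":0,"y":0,"z":0,"grip":0.04}]'; python3 -c "
from h import *
st(); c=cam('wrist'); im=capture('wrist'); np.save('w1.npy',np.hstack([c[1],c[2][:,None]])); cv2.imwrite('pics/w1.png',im)
for t in ['door_bar','timer_grip','round','door_hinge']: print(t,[(np.round(d['pixel'],1).tolist(),round(d['score'],2)) for d in spotter.mark_of('wrist',t)[:3]])"
```

```text
clock: 4.22
tool_pos: [0.5096, -0.2465, 0.3915]
tcp_rot: [180.0, -0.0, 83.6]
ft_force: [-0.7, 0.7, -0.1]
grip_width: 0.0512
4.22 [ 0.5096 -0.2465  0.3915] [180.   -0.   83.6] F [-0.7  0.7 -0.1] g 0.0512 q [ -38.1    4.8   78.4    0.    96.9 -121.6]
door_bar [([240.7, 208.2], 0.69)]
timer_grip [([196.7, 131.6], 0.91)]
round []
door_hinge []
```

View pics/w1.png

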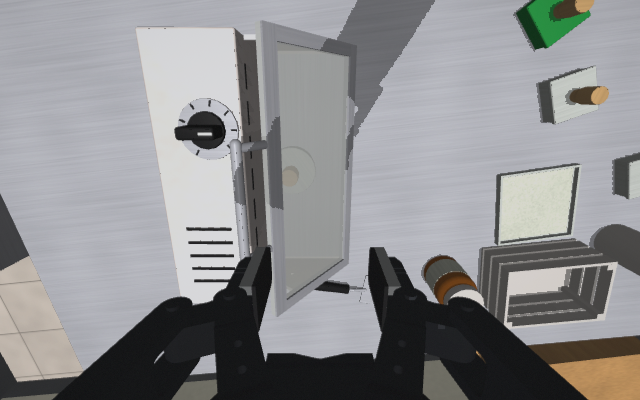

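```bash
python3 -m crank '[{"wx":0,"wy":0,"wz":0,"x":-0.025,"y":0.03,"z":-0.0,"grip":0.04},{"wx":0,"wy":0,"wz":0,"x":-0.025,"y":0.03,"z":0,"grip":0.04},{"wx":0,"wy":0,"wz":0,"x":-0.025,"y":0.03,"z":0,"grip":0.04},{"wx":0,"wy":0,"wz":0,"x":0,"y":0,"z":0,"grip":0.04},{"wx":0,"wy":0,"wz":0,"x":0,"y":0,"z":0,"grip":0.04},{"wx":0,"wy":0,"wz":0,"x":0,"y":0,"z":0,"grip":0.04}]'; python3 -c "
from h import *
st(); c=cam('wrist'); im=capture('wrist'); np.save('w2.npy',np.hstack([c[1],c[2][:,None]])); cv2.imwrite('pics/w2.png',im)
for t in ['door_bar','timer_grip','round','door_hinge']: print(t,[(np.round(d['pixel'],1).tolist(),round(d['score'],2)) for d in spotter.mark_of('wrist',t)[:3]])"
```

```text
clock: 4.97
tool_pos: [0.5906, -0.3312, 0.3914]
tcp_rot: [-180.0, -0.0, 83.6]
ft_force: [-1.1, -0.3, 0.5]
grip_width: 0.0401
4.97 [ 0.5906 -0.3312  0.3914] [-180.    -0.    83.6] F [-1.1 -0.3  0.5] g 0.0401 q [ -39.5   22.4   57.7    0.    99.9 -123.1]
door_bar [([303.4, 125.5], 0.7)]
timer_grip [([262.9, 39.3], 0.97)]
round [([339.5, 110.2], 0.9)]
door_hinge [([397.3, 109.9], 0.92)]
```

View pics/w2.png

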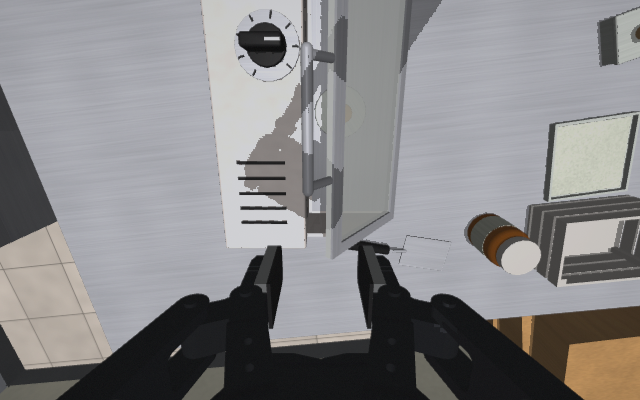

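```bash
cat >> h.py <<'E'
def W(X,p=None):
    p=np.load('cab.npy') if p is None else p
    c,sn=np.cos(p[2]),np.sin(p[2]); X=np.asarray(X,float)
    return np.array([p[0]+c*X[0]-sn*X[1],p[1]+sn*X[0]+c*X[1],X[2]])
def C(X,p=None):
    p=np.load('cab.npy') if p is None else p
    d=X-np.array([p[0],p[1],0]);c,s=np.cos(p[2]),np.sin(p[2]);return np.array([c*d[0]+s*d[1],-s*d[0]+c*d[1],d[2]])
def wc(f):
    a=np.load(f); return camera_model('wrist')['K'],a[:,:3],a[:,3]
E
python3 - <<'E'
from h import *
T=cam("top");S=cam("scene");a=wc('w1.npy');b=wc('w2.npy')
def rep(n,*r):
    x,e=tri([ray(c,p) for c,p in r]); q=C(x); print(n,x.round(4),np.round(e,4),'cab',q.round(4),np.degrees(np.arctan2(q[2]-.04,q[0])).round(1),np.hypot(q[2]-.04,q[0]).round(3))
rep('near w',(a,(236,145)),(b,(307,45)))
rep('near all',(a,(236,145)),(b,(307,45)),(T,(451.7,234.2)),(S,(196.7,274.7)))
rep('far',(b,(308,192)),(T,(455.6,184.2)),(S,(245.3,311.7)))
rep('timer',(a,(196.7,131.6)),(b,(262.9,39.3)),(S,(180.1,291.1)))
rep('timer w',(a,(196.7,131.6)),(b,(262.9,39.3)))
rep('hinge',(b,(397.3,109.9)),(T,(391.4,214.4)))
print('fit hinge',W([0,0,.04]))
rep('farhousing',(b,(227,247)),(T,(488.2,161.9)),(S,(242.9,389.1)))
rep('frontfar',(b,(308,246)),(T,(452,157.8)),(S,(276.3,350.9)))
E
```

```text
near w [ 0.4619 -0.3274  0.2269] [0.0012 0.0012] cab [ 0.1321 -0.063   0.2269] 54.8 0.229
near all [ 0.4618 -0.3298  0.2248] [0.0028 0.0018 0.0018 0.0026] cab [ 0.1344 -0.0628  0.2248] 54.0 0.229
far [ 0.605  -0.3457  0.2206] [0.0018 0.0037 0.0042] cab [0.1337 0.0813 0.2206] 53.5 0.225
timer [ 0.4452 -0.375   0.1984] [0.0015 0.0032 0.0042] cab [ 0.1812 -0.074   0.1984] 41.2 0.241
timer w [ 0.447  -0.3717  0.2041] [0.0008 0.0008] cab [ 0.1777 -0.0727  0.2041] 42.7 0.242
hinge [ 0.5372 -0.2025  0.0427] [0.001 0.001] cab [-0.0008 -0.0026  0.0427] 105.9 0.003
fit hinge [ 0.53967386 -0.20351153  0.04      ]
farhousing [ 0.6871 -0.4707  0.162 ] [0.0008 0.0013 0.0009] cab [0.2484 0.1773 0.162 ] 26.2 0.277
frontfar [ 0.6996 -0.3633  0.1569] [0.0038 0.0023 0.0018] cab [0.1403 0.1773 0.1569] 39.8 0.183
```

```bash
python3 -c "
from h import *
todo([.533,-.338,.25],[180,0,83.4])"
```

```text
shift tool now [-0.0131 -0.0564  0.1433] turn [0.022 0.015 0.027] shift after turn [-0.0135 -0.056   0.1434]
```

```bash
python3 -m crank '[{"wx":0,"wy":0,"wz":0.03,"x":-0.003,"y":-0.014,"z":0.02,"grip":0.04},{"wx":0,"wy":0,"wz":0,"x":-0.003,"y":-0.014,"z":0.025,"grip":0.04},{"wx":0,"wy":0,"wz":0,"x":-0.004,"y":-0.014,"z":0.025,"grip":0.04},{"wx":0,"wy":0,"wz":0,"x":-0.003,"y":-0.014,"z":0.025,"grip":0.04},{"wx":0,"wy":0,"wz":0,"x":0,"y":0,"z":0.02,"grip":0.04},{"wx":0,"wy":0,"wz":0,"x":0,"y":0,"z":0,"grip":0.04},{"wx":0,"wy":0,"wz":0,"x":0,"y":0,"z":0,"grip":0.04}]'; python3 -c "
from h import *
st(); im=capture('wrist'); cv2.imwrite('pics/w3.png',im);im=capture('scene'); cv2.imwrite('pics/s3.png',cv2.resize(im[180:400,100:400],None,fx=2.5,fy=2.5))
todo([.533,-.338,.205],[180,0,83.4])"
```

```text
clock: 5.8
tool_pos: [0.5329, -0.3377, 0.2764]
tcp_rot: [-180.0, -0.0, 83.3]
ft_force: [-0.6, 0.3, 0.3]
grip_width: 0.0403
5.8 [ 0.5329 -0.3377  0.2764] [-180.    -0.    83.3] F [-0.6  0.3  0.3] g 0.0403 q [ -43.3   15.9   78.5    0.    85.7 -126.7]
shift tool now [ 0.0007 -0.0016  0.0739] turn [ 0.03   0.021 -0.004] shift after turn [ 0.0006 -0.0014  0.0739]
```

View pics/w3.png

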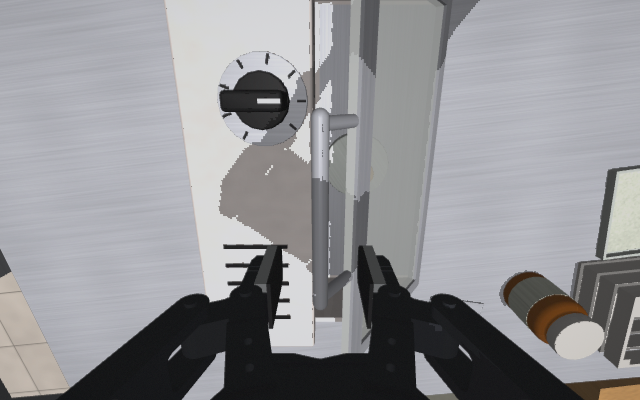

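View pics/s3.png

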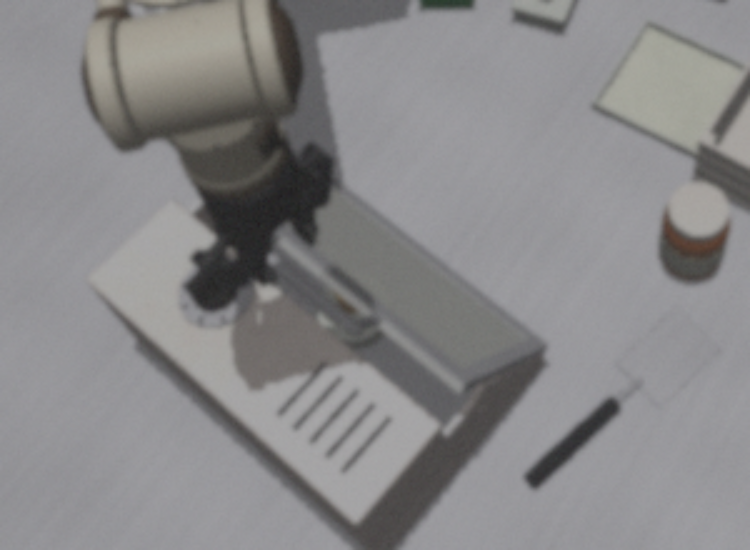

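```bash
python3 -m crank '[{"wx":0,"wy":0,"wz":0,"x":0,"y":0,"z":0.018,"grip":0.04},{"wx":0,"wy":0,"wz":0,"x":0,"y":0,"z":0.018,"grip":0.04},{"wx":0,"wy":0,"wz":0,"x":0,"y":0,"z":0.018,"grip":0.04},{"wx":0,"wy":0,"wz":0,"x":0,"y":0,"z":0.017,"grip":0.04},{"wx":0,"wy":0,"wz":0,"x":0,"y":0,"z":0,"grip":0.04},{"wx":0,"wy":0,"wz":0,"x":0,"y":0,"z":0,"grip":0.04}]'; python3 -m crank '[{"wx":0,"wy":0,"wz":0,"x":0,"y":0,"z":0,"grip":0.004},{"wx":0,"wy":0,"wz":0,"x":0,"y":0,"z":0,"grip":0.004},{"wx":0,"wy":0,"wz":0,"x":0,"y":0,"z":0,"grip":0.004},{"wx":0,"wy":0,"wz":0,"x":0,"y":0,"z":0,"grip":0.004},{"wx":0,"wy":0,"wz":0,"x":0,"y":0,"z":0,"grip":0.004},{"wx":0,"wy":0,"wz":0,"x":0,"y":0,"z":0,"grip":0.004}]' 20; python3 -c "
from h import *
st(); print(C(pose()[0]))"
```

```text
clock: 6.4
tool_pos: [0.534, -0.3385, 0.2064]
tcp_rot: [180.0, 0.0, 83.4]
ft_force: [0.3, -0.8, 0.4]
grip_width: 0.0403
clock: 6.9
tool_pos: [0.5343, -0.3395, 0.2071]
tcp_rot: [179.8, 0.2, 83.3]
ft_force: [2.3, -3.0, 5.7]
grip_width: 0.011
6.9 [ 0.5343 -0.3395  0.2071] [179.8   0.2  83.3] F [ 2.3 -3.   5.7] g 0.011 q [ -43.3   18.4   83.3   -0.    78.1 -126.7]
[0.13573926 0.0103676  0.20711769]
```

```bash
python3 -c "
import numpy as np
t=np.radians(np.arange(53,182,5.25)); c,s=.225*np.cos(t),.225*np.sin(t)
for i in range(len(t)-1): print(round(np.degrees(t[i+1]),1),(c[i]-c[i+1]).round(4),(s[i]-s[i+1]).round(4))"
```

```text
58.2 0.017 -0.0116
63.5 0.018 -0.01
68.8 0.0188 -0.0083
74.0 0.0195 -0.0066
79.2 0.0201 -0.0048
84.5 0.0204 -0.0029
89.8 0.0206 -0.001
95.0 0.0206 0.0009
100.2 0.0204 0.0027
105.5 0.0201 0.0046
110.8 0.0196 0.0064
116.0 0.0189 0.0082
121.2 0.0181 0.0099
126.5 0.0171 0.0115
131.8 0.016 0.013
137.0 0.0147 0.0144
142.2 0.0134 0.0157
147.5 0.0119 0.0169
152.8 0.0103 0.0179
158.0 0.0086 0.0187
163.2 0.0068 0.0194
168.5 0.005 0.02
173.8 0.0032 0.0204
179.0 0.0013 0.0206
```

```bash
python3 -m crank '[{"wx":0,"wy":0,"wz":0,"x":0.017,"y":0,"z":-0.0116,"grip":0.004},{"wx":0,"wy":0,"wz":0,"x":0.018,"y":0,"z":-0.01,"grip":0.004},{"wx":0,"wy":0,"wz":0,"x":0.0188,"y":0,"z":-0.0083,"grip":0.004},{"wx":0,"wy":0,"wz":0,"x":0.0195,"y":0,"z":-0.0066,"grip":0.004},{"wx":0,"wy":0,"wz":0,"x":0.02,"y":0,"z":-0.0048,"grip":0.004},{"wx":0,"wy":0,"wz":0,"x":0.0204,"y":0,"z":-0.0029,"grip":0.004}]'; python3 -c "
from h import *
st(); print(C(pose()[0]))"
```

```text
clock: 7.4
tool_pos: [0.5474, -0.2268, 0.252]
tcp_rot: [179.8, 0.3, 83.3]
ft_force: [2.6, -4.7, 3.0]
grip_width: 0.0108
7.4 [ 0.5474 -0.2268  0.252 ] [179.8   0.3  83.3] F [ 2.6 -4.7  3. ] g 0.0108 q [-3.410e+01  1.070e+01  8.740e+01 -1.000e-01  8.160e+01 -1.174e+02]
[0.02228053 0.01032759 0.25197827]
```

```bash
python3 -m crank '[{"wx":0,"wy":0,"wz":0,"x":0.0206,"y":0,"z":-0.001,"grip":0.004},{"wx":0,"wy":0,"wz":0,"x":0.0206,"y":0,"z":0.0009,"grip":0.004},{"wx":0,"wy":0,"wz":0,"x":0.0204,"y":0,"z":0.0027,"grip":0.004},{"wx":0,"wy":0,"wz":0,"x":0.02,"y":0,"z":0.0046,"grip":0.004},{"wx":0,"wy":0,"wz":0,"x":0.0196,"y":0,"z":0.0064,"grip":0.004},{"wx":0,"wy":0,"wz":0,"x":0.0189,"y":0,"z":0.0082,"grip":0.004},{"wx":0,"wy":0,"wz":0,"x":0.0181,"y":0,"z":0.0099,"grip":0.004},{"wx":0,"wy":0,"wz":0,"x":0.0171,"y":0,"z":0.0115,"grip":0.004}]'; python3 -c "
from h import *
st(); print(C(pose()[0]))"
```

```text
clock: 8.07
tool_pos: [0.5651, -0.0708, 0.2068]
tcp_rot: [179.9, 0.1, 83.4]
ft_force: [2.0, -1.0, 2.2]
grip_width: 0.0112
8.07 [ 0.5651 -0.0708  0.2068] [1.799e+02 1.000e-01 8.340e+01] F [ 2.  -1.   2.2] g 0.0112 q [-1.930e+01  9.300e+00  9.410e+01 -1.000e-01  7.650e+01 -1.026e+02]
[-0.13473909  0.00995258  0.20684376]
```

```bash
python3 -m crank '[{"wx":0,"wy":0,"wz":0,"x":0.016,"y":0,"z":0.013,"grip":0.004},{"wx":0,"wy":0,"wz":0,"x":0.0147,"y":0,"z":0.0144,"grip":0.004},{"wx":0,"wy":0,"wz":0,"x":0.0134,"y":0,"z":0.0157,"grip":0.004},{"wx":0,"wy":0,"wz":0,"x":0.0119,"y":0,"z":0.0169,"grip":0.004},{"wx":0,"wy":0,"wz":0,"x":0.0103,"y":0,"z":0.0179,"grip":0.004},{"wx":0,"wy":0,"wz":0,"x":0.0086,"y":0,"z":0.0187,"grip":0.004},{"wx":0,"wy":0,"wz":0,"x":0,"y":0,"z":0,"grip":0.004}]'; python3 -c "
from h import *
st(); print(C(pose()[0]))"
```

```text
clock: 8.65
tool_pos: [0.573, 0.0048, 0.1063]
tcp_rot: [-180.0, -0.1, 83.4]
ft_force: [6.5, 1.5, -4.2]
grip_width: 0.0111
8.65 [0.573  0.0048 0.1063] [-1.80e+02 -1.00e-01  8.34e+01] F [ 6.5  1.5 -4.2] g 0.0111 q [-11.6  16.1  98.2   0.1  65.7 -95.1]
[-0.21078809  0.00909668  0.10630409]
```

```bash
python3 -m crank '[{"wx":0,"wy":0,"wz":0,"x":0.0068,"y":0,"z":0.0194,"grip":0.004},{"wx":0,"wy":0,"wz":0,"x":0.005,"y":0,"z":0.02,"grip":0.004},{"wx":0,"wy":0,"wz":0,"x":0.003,"y":0,"z":0.0204,"grip":0.004},{"wx":0,"wy":0,"wz":0,"x":0,"y":0,"z":0.018,"grip":0.004},{"wx":0,"wy":0,"wz":0,"x":0,"y":0,"z":0,"grip":0.004},{"wx":0,"wy":0,"wz":0,"x":0,"y":0,"z":0,"grip":0.004}]'; python3 -c "
from h import *
st(); print(C(pose()[0]))
im=capture('scene'); cv2.imwrite('pics/s4.png',im)"
```

```text
clock: 9.15
tool_pos: [0.5746, 0.0194, 0.0302]
tcp_rot: [-179.9, -0.2, 83.3]
ft_force: [4.9, 6.0, -3.4]
grip_width: 0.0113
9.15 [0.5746 0.0194 0.0302] [-179.9   -0.2   83.3] F [ 4.9  6.  -3.4] g 0.0113 q [-10.2  22.8  99.5   0.2  57.7 -93.6]
[-0.22542053  0.00896975  0.03022618]
```

View pics/s4.png

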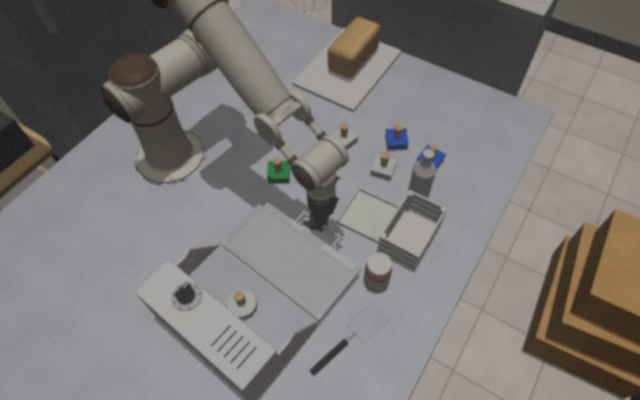

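```bash
python3 -m crank '[{"wx":0,"wy":0,"wz":0,"x":0,"y":0,"z":0.003,"grip":0.004},{"wx":0,"wy":0,"wz":0,"x":0,"y":0,"z":0,"grip":0.032},{"wx":0,"wy":0,"wz":0,"x":0,"y":0,"z":0,"grip":0.032},{"wx":0,"wy":0,"wz":0,"x":0,"y":0,"z":0,"grip":0.032},{"wx":0,"wy":0,"wz":0,"x":0,"y":0,"z":0,"grip":0.032},{"wx":0,"wy":0,"wz":0,"x":0,"y":0,"z":-0.02,"grip":0.032},{"wx":0,"wy":0,"wz":0,"x":0,"y":0,"z":-0.04,"grip":0.032},{"wx":0,"wy":0,"wz":0,"x":0,"y":0,"z":-0.04,"grip":0.032}]'; python3 -m crank '[{"wx":0,"wy":0,"wz":0,"x":-0.02,"y":0.01,"z":-0.035,"grip":0.06},{"wx":0,"wy":0,"wz":0,"x":-0.02,"y":0.01,"z":-0.035,"grip":0.06},{"wx":0,"wy":0,"wz":0,"x":-0.02,"y":0.01,"z":-0.035,"grip":0.06},{"wx":0,"wy":0,"wz":0,"x":-0.02,"y":0,"z":-0.035,"grip":0.06},{"wx":0,"wy":0,"wz":0,"x":-0.02,"y":0,"z":-0.03,"grip":0.06},{"wx":0,"wy":0,"wz":0,"x":-0.03,"y":0,"z":0,"grip":0.06},{"wx":0,"wy":0,"wz":0,"x":0,"y":0,"z":0,"grip":0.06},{"wx":0,"wy":0,"wz":0,"x":0,"y":0,"z":0,"grip":0.06}]'; python3 -c "
from h import *
st(); c=cam('wrist'); im=capture('wrist'); np.save('w5.npy',np.hstack([c[1],c[2][:,None]])); cv2.imwrite('pics/w5.png',im)
T=cam('top');S=cam('scene')
cv2.imwrite('pics/t5.png',capture('top'));cv2.imwrite('pics/s5.png',capture('scene'))
for n in ['wrist','top','scene']:
  for t in ['round','door_hinge','cabinet_floor','door_bar','timer_grip','tray']: print(n,t,[(np.round(d['pixel'],1).tolist(),round(d['score'],2)) for d in spotter.mark_of(n,t)[:3]])"
```

```text
clock: 9.87
tool_pos: [0.5731, 0.018, 0.1284]
tcp_rot: [-179.7, -0.0, 83.3]
ft_force: [1.3, 0.0, -0.3]
grip_width: 0.0319
clock: 10.53
tool_pos: [0.5894, -0.116, 0.2991]
tcp_rot: [180.0, -0.0, 83.2]
ft_force: [-0.4, 0.7, -1.1]
grip_width: 0.0599
10.53 [ 0.5894 -0.116   0.2991] [180.   -0.   83.2] F [-0.4  0.7 -1.1] g 0.0599 q [ -22.7   10.8   81.9    0.    87.3 -105.8]
wrist round [([181.3, 132.0], 0.57), ([591.2, 224.5], 0.38)]
wrist door_hinge [([250.0, 132.4], 0.69)]
wrist cabinet_floor []
wrist door_bar [([419.8, 143.2], 0.8)]
wrist timer_grip [([184.0, 133.8], 0.55)]
wrist tray [([491.5, 185.5], 0.77)]
top round [([413.8, 218.5], 0.77), ([224.2, 239.6], 0.67)]
top door_hinge [([388.7, 217.1], 0.64)]
top cabinet_floor [([421.1, 219.0], 0.87)]
top door_bar [([326.2, 203.2], 0.83)]
top timer_grip [([465.3, 238.8], 0.75)]
top tray [([285.8, 177.1], 0.57), ([278.0, 232.9], 0.22)]
scene round [([243.8, 306.5], 0.93)]
scene door_hinge [([265.5, 281.9], 0.82)]
scene cabinet_floor [([244.6, 307.1], 0.89)]
scene door_bar [([322.6, 223.6], 0.69), ([409.4, 237.5], 0.45), ([245.9, 304.7], 0.31)]
scene timer_grip [([182.2, 290.3], 0.51)]
scene tray [([369.6, 216.7], 0.75), ([420.6, 190.7], 0.55), ([241.9, 305.3], 0.44)]
```

View pics/w5.png

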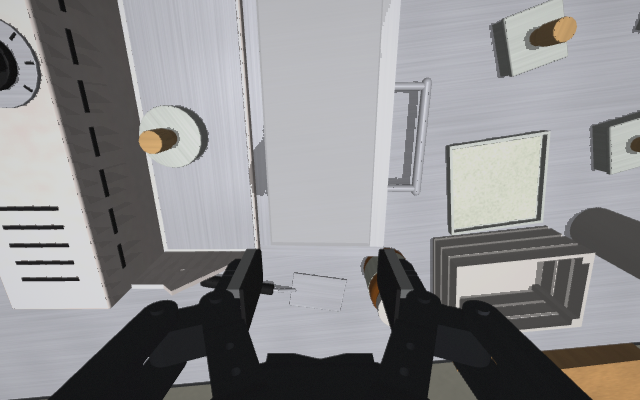

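View pics/t5.png

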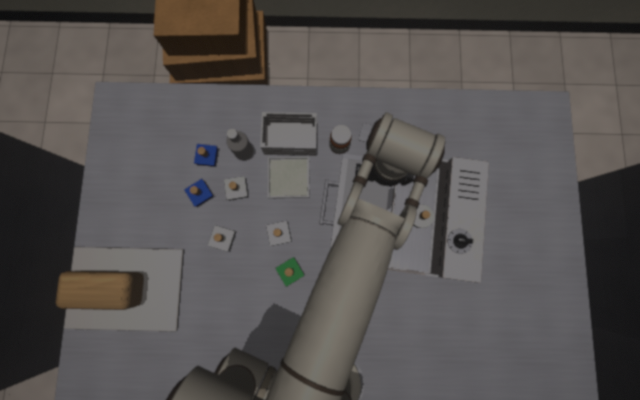

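View pics/s5.png

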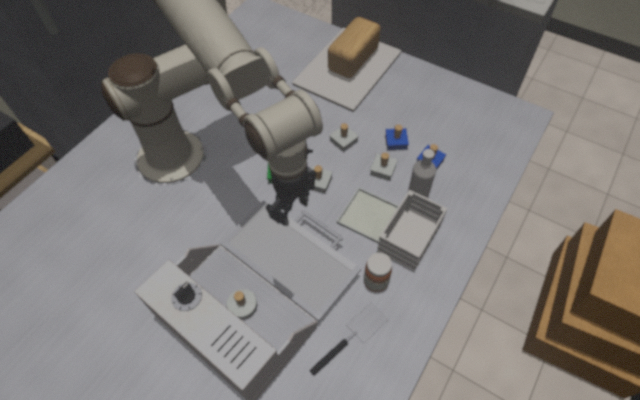

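```bash
python3 - <<'E'
from h import *
T=cam("top");S=cam("scene");a=wc('w5.npy')
def rep(n,*r):
    x,e=tri([ray(c,p) for c,p in r]); print(n,x.round(4),np.round(e,4),'cab',C(x).round(4))
ims={n:cv2.imread(f'pics/{n}5.png') for n in 'wts'}
def rep1(n,img,cx,cy,w):
    cv2.imwrite(f'pics/{n}.png',cv2.resize(ims[img][cy-w:cy+w,cx-w:cx+w],None,fx=400/w/2,fy=400/w/2,interpolation=cv2.INTER_CUBIC))
rep1('ka','s',240,300,25);rep1('kb','t',425,215,25)
rep('knobtop',(a,(150,141)),(S,(239,294)),(T,(426,214)))
print('at z.115',atz(a,(150,141),.115),atz(S,(239,294),.115),atz(T,(426,214),.115))
for p in [(447,147),(549,131),(545,214),(452,233)]: print('tray',atz(a,p,.013).round(4))
print('hinge',atz(a,(250,132),.04),'bar',C(atz(a,(421,135),.04)))
for k,p,z in (('sqA',(564,28),.075),('cen',(421,84),.046),('far',(417,192),.046)): print(k,atz(a,p,z))
# housing bottom edges / floor back corner
print('floor back far corner',C(atz(a,(163,251),.04)),'front far',C(atz(a,(258,250),.04)))
E
python3 -c "
import cv2,numpy as np
cv2.imwrite('pics/k.png',np.hstack([cv2.imread('pics/ka.png'),cv2.imread('pics/kb.png')]))"
```

```text
knobtop [ 0.53   -0.2925  0.1164] [0.0013 0.0008 0.0015] cab [0.0895 0.0006 0.1164]
at z.115 [ 0.529031   -0.29241118  0.115     ] [ 0.52989509 -0.29150546  0.115     ] [ 0.53081247 -0.29439964  0.115     ]
tray [0.5932 0.0661 0.013 ]
tray [0.5876 0.2075 0.013 ]
tray [0.7138 0.2166 0.013 ]
tray [0.7291 0.0759 0.013 ]
hinge [ 0.53773208 -0.20160202  0.04      ] bar [-0.22626303  0.00228058  0.04      ]
sqA [0.46664811 0.16482587 0.075     ]
cen [0.50506423 0.01979788 0.046     ]
far [0.64409596 0.01268362 0.046     ]
floor back far corner [0.14131535 0.17165554 0.04      ] front far [-0.00058832  0.17041249  0.04      ]
```

View pics/k.png

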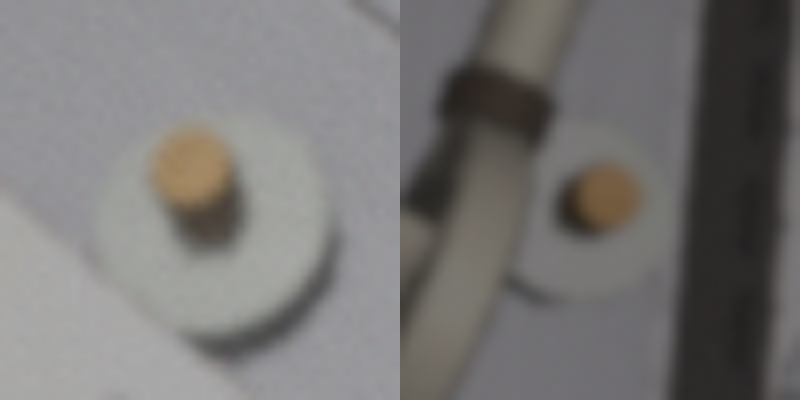

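```bash
python3 -m crank '[{"wx":0,"wy":0,"wz":1.15,"x":0,"y":0,"z":0,"grip":0.06},{"wx":0,"wy":0,"wz":1.15,"x":0,"y":0,"z":0,"grip":0.06},{"wx":0,"wy":0,"wz":1.15,"x":0,"y":0,"z":0,"grip":0.06},{"wx":0,"wy":0,"wz":1.15,"x":0,"y":0,"z":0,"grip":0.06},{"wx":0,"wy":0,"wz":1.15,"x":0,"y":0,"z":0,"grip":0.06},{"wx":0,"wy":0,"wz":1.15,"x":0,"y":0,"z":0,"grip":0.06},{"wx":0,"wy":0,"wz":1.15,"x":0,"y":0,"z":0,"grip":0.06},{"wx":0,"wy":0,"wz":1.15,"x":0,"y":0,"z":0,"grip":0.06}]';  python3 -m crank '[{"wx":0,"wy":0,"wz":1.15,"x":0,"y":0,"z":0,"grip":0.06},{"wx":0,"wy":0,"wz":1.15,"x":0,"y":0,"z":0,"grip":0.06},{"wx":0,"wy":0,"wz":1.15,"x":0,"y":0,"z":0,"grip":0.06},{"wx":0,"wy":0,"wz":1.15,"x":0,"y":0,"z":0,"grip":0.06},{"wx":0,"wy":0,"wz":1.1,"x":0,"y":0,"z":0,"grip":0.06}]'; python3 -c "
from h import *
st(); todo([.530,-.2925,.20],[180,0,-6.6])"
```

```text
clock: 12.25
tool_pos: [0.5897, -0.1147, 0.2989]
tcp_rot: [180.0, -0.0, 27.8]
ft_force: [0.1, 0.0, 0.4]
grip_width: 0.0602
clock: 12.67
tool_pos: [0.5897, -0.1147, 0.2989]
tcp_rot: [180.0, 0.0, -6.4]
ft_force: [0.7, 0.2, 0.5]
grip_width: 0.0598
12.67 [ 0.5897 -0.1147  0.2989] [180.    0.   -6.4] F [0.7 0.2 0.5] g 0.0598 q [-22.5  10.8  81.9  -0.   87.3 -16.1]
shift tool now [-0.0395  0.1833  0.0989] turn [0.    0.    0.035] shift after turn [-0.0388  0.1835  0.0989]
```

```bash
python3 -m crank '[{"wx":0,"wy":0,"wz":0.03,"x":-0.008,"y":0.036,"z":0.01,"grip":0.06},{"wx":0,"wy":0,"wz":0,"x":-0.008,"y":0.036,"z":0.01,"grip":0.06},{"wx":0,"wy":0,"wz":0,"x":-0.008,"y":0.036,"z":0.015,"grip":0.06},{"wx":0,"wy":0,"wz":0,"x":-0.008,"y":0.036,"z":0.015,"grip":0.06},{"wx":0,"wy":0,"wz":0,"x":-0.007,"y":0.039,"z":0.01,"grip":0.06},{"wx":0,"wy":0,"wz":0,"x":0,"y":0,"z":0.02,"grip":0.06},{"wx":0,"wy":0,"wz":0,"x":0,"y":0,"z":0.02,"grip":0.06},{"wx":0,"wy":0,"wz":0,"x":0,"y":0,"z":0,"grip":0.06}]'; python3 -c "
from h import *
st(); todo([.530,-.2925,.084],[180,0,-6.6])
im=capture('wrist'); cv2.imwrite('pics/w6.png',im)"
```

```text
clock: 13.33
tool_pos: [0.5287, -0.2916, 0.1941]
tcp_rot: [-179.7, 0.4, -6.3]
ft_force: [-0.9, 0.2, -1.3]
grip_width: 0.06
13.33 [ 0.5287 -0.2916  0.1941] [-179.7    0.4   -6.3] F [-0.9  0.2 -1.3] g 0.06 q [-40.3  15.3  88.6   0.   76.6 -34. ]
shift tool now [0.0022 0.0013 0.1101] turn [-0.045  0.066  0.045] shift after turn [0.0014 0.0008 0.1101]
```

View pics/w6.png

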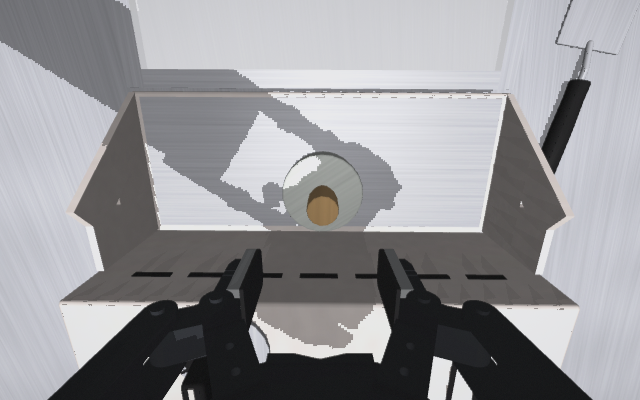

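```bash
python3 -m crank '[{"wx":0,"wy":0,"wz":0,"x":0.001,"y":0,"z":0.025,"grip":0.06},{"wx":0,"wy":0,"wz":0,"x":0.001,"y":0,"z":0.025,"grip":0.06},{"wx":0,"wy":0,"wz":0,"x":0,"y":0,"z":0.025,"grip":0.06},{"wx":0,"wy":0,"wz":0,"x":0,"y":0,"z":0.02,"grip":0.06},{"wx":0,"wy":0,"wz":0,"x":0,"y":0,"z":0.015,"grip":0.06},{"wx":0,"wy":0,"wz":0,"x":0,"y":0,"z":0,"grip":0.06}]'; python3 -m crank '[{"wx":0,"wy":0,"wz":0,"x":0,"y":0,"z":0,"grip":0.018},{"wx":0,"wy":0,"wz":0,"x":0,"y":0,"z":0,"grip":0.018},{"wx":0,"wy":0,"wz":0,"x":0,"y":0,"z":0,"grip":0.018},{"wx":0,"wy":0,"wz":0,"x":0,"y":0,"z":0,"grip":0.018},{"wx":0,"wy":0,"wz":0,"x":0,"y":0,"z":0,"grip":0.018},{"wx":0,"wy":0,"wz":0,"x":0,"y":0,"z":0,"grip":0.018}]' 40;python3 -c "
from h import *
st()"
```

```text
clock: 13.88
tool_pos: [0.5322, -0.291, 0.0867]
tcp_rot: [-179.9, 0.2, -6.2]
ft_force: [-0.7, -0.2, -0.5]
grip_width: 0.0597
clock: 14.38
tool_pos: [0.5341, -0.2935, 0.0914]
tcp_rot: [179.9, -0.1, -6.2]
ft_force: [-4.0, 1.3, 6.2]
grip_width: 0.0241
14.38 [ 0.5341 -0.2935  0.0914] [ 1.799e+02 -1.000e-01 -6.200e+00] F [-4.   1.3  6.2] g 0.0241 q [-40.1  22.   92.6  -0.   65.3 -33.9]
```

```bash
python3 -m crank '[{"wx":0,"wy":0,"wz":0,"x":0,"y":0,"z":-0.01,"grip":0.018},{"wx":0,"wy":0,"wz":0,"x":0,"y":0,"z":-0.02,"grip":0.018},{"wx":0,"wy":0,"wz":0,"x":0,"y":0,"z":-0.03,"grip":0.018},{"wx":0,"wy":0,"wz":0,"x":0,"y":0,"z":-0.03,"grip":0.018},{"wx":0,"wy":0,"wz":0,"x":0,"y":0,"z":-0.03,"grip":0.018},{"wx":0,"wy":0,"wz":0,"x":0,"y":0,"z":-0.03,"grip":0.018},{"wx":0,"wy":0,"wz":0,"x":0,"y":0,"z":0,"grip":0.018}]';python3 -c "
from h import *
st();  todo([.658,.143,.2],[180,0,-6.6])
im=capture('wrist'); cv2.imwrite('pics/w7.png',im)
cv2.imwrite('pics/t7.png',capture('top')); print([(np.round(d['pixel'],1).tolist(),round(d['score'],2)) for d in spotter.mark_of('top','square1')])"
```

```text
clock: 14.97
tool_pos: [0.5361, -0.2948, 0.2476]
tcp_rot: [179.6, -0.7, -6.2]
ft_force: [1.6, -0.2, -0.7]
grip_width: 0.0246
14.97 [ 0.5361 -0.2948  0.2476] [179.6  -0.7  -6.2] F [ 1.6 -0.2 -0.7] g 0.0246 q [-40.1  13.3  84.8   0.   81.1 -33.9]
shift tool now [ 0.0732 -0.4488  0.0451] turn [ 0.071 -0.112  0.063] shift after turn [ 0.0707 -0.449   0.0476]
[([237.9, 189.9], 0.86), ([223.1, 238.2], 0.76), ([290.8, 267.4], 0.72), ([206.0, 158.4], 0.65)]
```

View pics/w7.png

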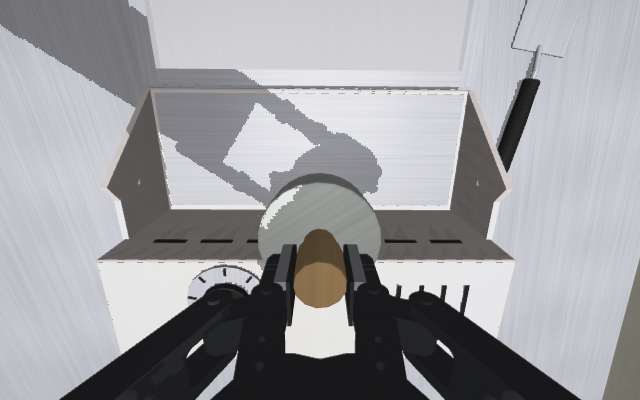

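View pics/t7.png

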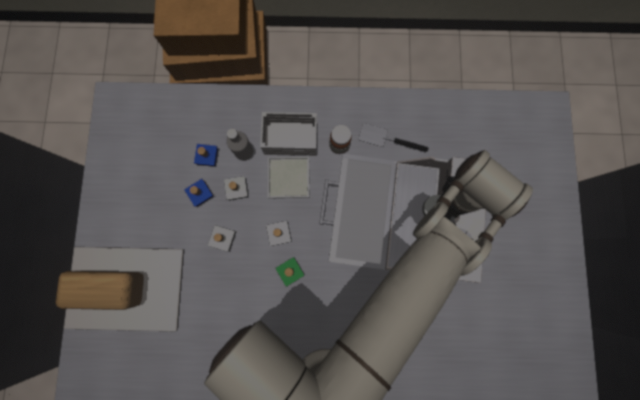

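```bash
python3 -m crank '[{"wx":0.07,"wy":-0.1,"wz":0.06,"x":0.006,"y":-0.037,"z":0,"grip":0.018},{"wx":0,"wy":0,"wz":0,"x":0.006,"y":-0.037,"z":0,"grip":0.018},{"wx":0,"wy":0,"wz":0,"x":0.006,"y":-0.037,"z":0,"grip":0.018},{"wx":0,"wy":0,"wz":0,"x":0.006,"y":-0.037,"z":0,"grip":0.018},{"wx":0,"wy":0,"wz":0,"x":0.006,"y":-0.037,"z":0,"grip":0.018},{"wx":0,"wy":0,"wz":0,"x":0.006,"y":-0.037,"z":0,"grip":0.018},{"wx":0,"wy":0,"wz":0,"x":0.006,"y":-0.037,"z":0,"grip":0.018},{"wx":0,"wy":0,"wz":0,"x":0.006,"y":-0.037,"z":0,"grip":0.018}]';python3 -m crank '[{"wx":0,"wy":0,"wz":0,"x":0.006,"y":-0.037,"z":0,"grip":0.018},{"wx":0,"wy":0,"wz":0,"x":0.006,"y":-0.037,"z":0,"grip":0.018},{"wx":0,"wy":0,"wz":0,"x":0.006,"y":-0.037,"z":0,"grip":0.018},{"wx":0,"wy":0,"wz":0,"x":0.004,"y":-0.03,"z":0,"grip":0.018},{"wx":0,"wy":0,"wz":0,"x":0,"y":-0.012,"z":0,"grip":0.018},{"wx":0,"wy":0,"wz":0,"x":0,"y":0,"z":0,"grip":0.018}]'
python3 -c "
from h import *
st();  todo([.658,.143,.054],[180,0,-6.6])
c=cam('wrist');np.save('w8.npy',np.hstack([c[1],c[2][:,None]]));im=capture('wrist'); cv2.imwrite('pics/w8.png',im);cv2.imwrite('pics/t8.png',capture('top'))
print([(np.round(d['pixel'],1).tolist(),round(d['score'],2)) for d in spotter.mark_of('wrist','tray')])"
```

```text
clock: 15.78
tool_pos: [0.6133, -0.0019, 0.2373]
tcp_rot: [-179.5, 0.9, -6.6]
ft_force: [1.4, 0.0, -3.4]
grip_width: 0.0245
clock: 16.28
tool_pos: [0.6526, 0.1487, 0.238]
tcp_rot: [-179.6, 0.9, -6.4]
ft_force: [-0.4, -0.5, -3.9]
grip_width: 0.0247
16.28 [0.6526 0.1487 0.238 ] [-179.6    0.9   -6.4] F [-0.4 -0.5 -3.9] g 0.0247 q [ 2.3 23.3 73.5  0.6 84.   8.6]
shift tool now [0.0089 0.0064 0.1838] turn [-0.072  0.149  0.039] shift after turn [0.006 0.005 0.184]
[([327.1, 174.1], 0.98)]
```

View pics/w8.png

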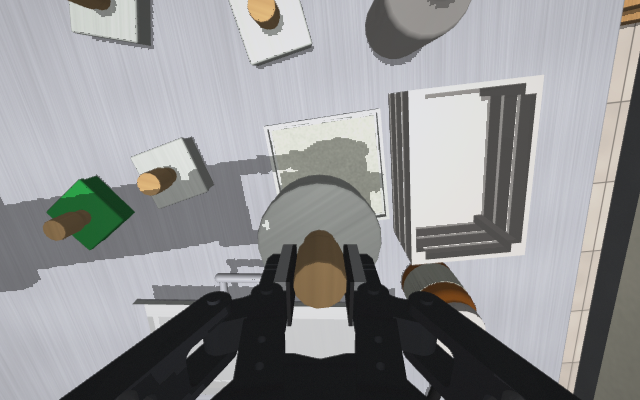

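```bash
python3 -c "
from h import *
a=wc('w8.npy'); print(atz(a,(327.1,174.1),0), [atz(a,p,.013).round(4) for p in ((264,127),(380,108),(386,215))])
T=cam('top'); im=cv2.imread('pics/t8.png'); cv2.imwrite('pics/t8c.png',cv2.resize(im[100:300,180:350],None,fx=3.5,fy=3))"
```

```text
[0.65768658 0.13963518 0.        ] [array([0.5887, 0.2081, 0.013 ]), array([0.7274, 0.2146, 0.013 ]), array([0.7287, 0.0802, 0.013 ])]
```

```bash
python3 -m crank '[{"wx":-0.07,"wy":0.1,"wz":0,"x":0.003,"y":0.003,"z":0.02,"grip":0.018},{"wx":0,"wy":0,"wz":0,"x":0.002,"y":0.002,"z":0.03,"grip":0.018},{"wx":0,"wy":0,"wz":0,"x":0.001,"y":0,"z":0.03,"grip":0.018},{"wx":0,"wy":0,"wz":0,"x":0,"y":0,"z":0.03,"grip":0.018},{"wx":0,"wy":0,"wz":0,"x":0,"y":0,"z":0.03,"grip":0.018},{"wx":0,"wy":0,"wz":0,"x":0,"y":0,"z":0.02,"grip":0.018},{"wx":0,"wy":0,"wz":0,"x":0,"y":0,"z":0.012,"grip":0.018},{"wx":0,"wy":0,"wz":0,"x":0,"y":0,"z":0,"grip":0.018}]'
python3 -c "
from h import *
st();  todo([.658,.143,.054],[180,0,-6.6])"
```

```text
clock: 17.1
tool_pos: [0.6565, 0.1383, 0.0652]
tcp_rot: [179.9, 0.4, -6.7]
ft_force: [-0.7, -0.6, -3.3]
grip_width: 0.0244
17.1 [0.6565 0.1383 0.0652] [179.9   0.4  -6.7] F [-0.7 -0.6 -3.3] g 0.0244 q [ 1.6 32.4 81.4 -0.  66.6  8.3]
shift tool now [ 0.0011 -0.0048  0.0112] turn [ 0.013  0.068 -0.016] shift after turn [ 0.001  -0.0048  0.0112]
```

```bash
python3 -m crank '[{"wx":0,"wy":0,"wz":0,"x":0,"y":-0.004,"z":0.004,"grip":0.018},{"wx":0,"wy":0,"wz":0,"x":0,"y":0,"z":0.004,"grip":0.018},{"wx":0,"wy":0,"wz":0,"x":0,"y":0,"z":0,"grip":0.018},{"wx":0,"wy":0,"wz":0,"x":0,"y":0,"z":0,"grip":0.018}]'; python3 -m crank '[{"wx":0,"wy":0,"wz":0,"x":0,"y":0,"z":0.003,"grip":0.018},{"wx":0,"wy":0,"wz":0,"x":0,"y":0,"z":0,"grip":0.018},{"wx":0,"wy":0,"wz":0,"x":0,"y":0,"z":0,"grip":0.018}]'
python3 -c "
from h import *
st();cv2.imwrite('pics/w9.png',capture('wrist'))"
```

```text
clock: 17.43
tool_pos: [0.6605, 0.144, 0.0625]
tcp_rot: [-180.0, -0.1, -6.6]
ft_force: [0.1, 0.5, -3.5]
grip_width: 0.0247
clock: 17.68
tool_pos: [0.6597, 0.1439, 0.0583]
tcp_rot: [180.0, -0.0, -6.6]
ft_force: [-0.6, 0.6, -4.0]
grip_width: 0.0246
17.68 [0.6597 0.1439 0.0583] [180.   -0.   -6.6] F [-0.6  0.6 -4. ] g 0.0246 q [ 2.1 33.2 81.1 -0.  65.7  8.7]
```

View pics/w9.png

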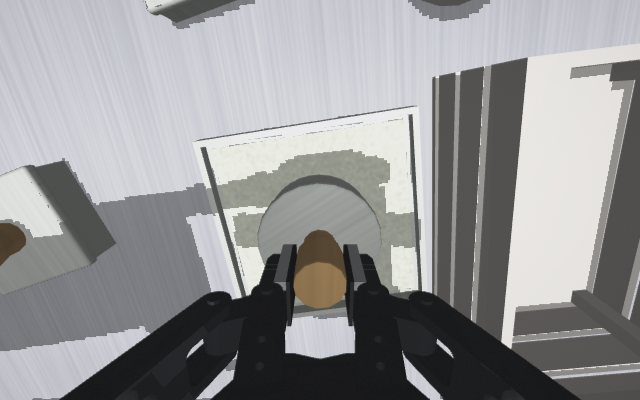

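Held and well inside the tray, not in contact yet. I'll step down until it touches.

```bash
python3 -m crank '[{"wx":0,"wy":0,"wz":0,"x":0,"y":0,"z":0.003,"grip":0.018},{"wx":0,"wy":0,"wz":0,"x":0,"y":0,"z":0,"grip":0.018},{"wx":0,"wy":0,"wz":0,"x":0,"y":0,"z":0,"grip":0.018}]'; python3 -m crank '[{"wx":0,"wy":0,"wz":0,"x":0,"y":0,"z":0.003,"grip":0.018},{"wx":0,"wy":0,"wz":0,"x":0,"y":0,"z":0,"grip":0.018},{"wx":0,"wy":0,"wz":0,"x":0,"y":0,"z":0,"grip":0.018}]'
```

```text
clock: 17.98
tool_pos: [0.6602, 0.1438, 0.0557]
tcp_rot: [-180.0, -0.1, -6.6]
ft_force: [-0.0, -1.6, -0.4]
grip_width: 0.0247
clock: 18.23
tool_pos: [0.6604, 0.1434, 0.0555]
tcp_rot: [179.9, -0.0, -6.6]
ft_force: [-8.1, -3.1, 14.2]
grip_width: 0.0249
```

```bash
python3 -m crank '[{"wx":0,"wy":0,"wz":0,"x":0,"y":0,"z":-0.001,"grip":0.06},{"wx":0,"wy":0,"wz":0,"x":0,"y":0,"z":0,"grip":0.06},{"wx":0,"wy":0,"wz":0,"x":0,"y":0,"z":0,"grip":0.06},{"wx":0,"wy":0,"wz":0,"x":0,"y":0,"z":0,"grip":0.06},{"wx":0,"wy":0,"wz":0,"x":0,"y":0,"z":-0.03,"grip":0.06},{"wx":0,"wy":0,"wz":0,"x":0,"y":0,"z":-0.04,"grip":0.06},{"wx":0,"wy":0,"wz":0,"x":0,"y":0,"z":-0.04,"grip":0.06},{"wx":0,"wy":0,"wz":0,"x":0,"y":0,"z":-0.04,"grip":0.06}]'; python3 -m crank '[{"wx":0,"wy":0,"wz":0,"x":-0.03,"y":-0.01,"z":-0.03,"grip":0.06},{"wx":0,"wy":0,"wz":0,"x":-0.03,"y":-0.01,"z":-0.03,"grip":0.06},{"wx":0,"wy":0,"wz":0,"x":-0.03,"y":0,"z":-0.03,"grip":0.06},{"wx":0,"wy":0,"wz":0,"x":-0.03,"y":0,"z":0,"grip":0.06},{"wx":0,"wy":0,"wz":0,"x":0,"y":0,"z":0,"grip":0.06},{"wx":0,"wy":0,"wz":0,"x":0,"y":0,"z":0,"grip":0.06}]'
python3 -c "
from h import *
st()
c=cam('wrist');np.save('w10.npy',np.hstack([c[1],c[2][:,None]]));im=capture('wrist'); cv2.imwrite('pics/w10.png',im);cv2.imwrite('pics/t10.png',capture('top'));cv2.imwrite('pics/s10.png',capture('scene'))
for n in ['wrist','top','scene']: print(n,[(np.round(d['pixel'],1).tolist(),round(d['score'],2)) for d in spotter.mark_of(n,'square1')])"
```

```text
clock: 18.9
tool_pos: [0.6592, 0.1439, 0.2042]
tcp_rot: [180.0, 0.1, -6.6]
ft_force: [0.2, -0.1, -0.7]
grip_width: 0.0602
clock: 19.4
tool_pos: [0.5449, 0.1767, 0.2901]
tcp_rot: [-180.0, -0.0, -6.5]
ft_force: [-0.5, -0.3, -0.2]
grip_width: 0.0597
19.4 [0.5449 0.1767 0.2901] [-180.    -0.    -6.5] F [-0.5 -0.3 -0.2] g 0.0597 q [ 5.9  6.8 87.4 -0.  85.8 12.4]
wrist [([227.3, 26.4], 0.91), ([365.5, 48.0], 0.89), ([269.4, 171.7], 0.76), ([194.7, 206.7], 0.75)]
top [([288.5, 267.3], 0.84), ([277.7, 232.7], 0.65), ([202.6, 190.6], 0.64), ([205.2, 154.9], 0.64), ([238.3, 189.0], 0.53), ([222.2, 238.7], 0.45), ([338.2, 144.1], 0.31)]
scene [([384.7, 173.0], 0.94), ([280.1, 177.7], 0.84), ([342.5, 140.4], 0.82), ([430.6, 160.1], 0.82), ([395.8, 143.0], 0.64), ([320.3, 177.9], 0.6)]
```

View pics/w10.png

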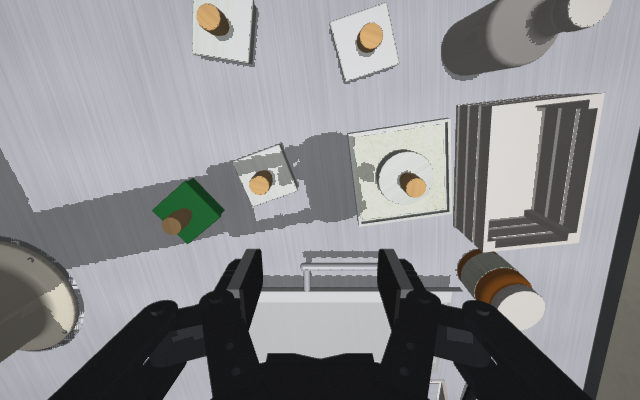

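View pics/s10.png

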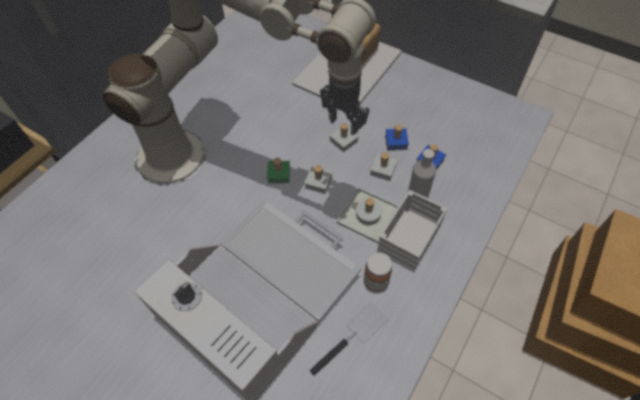

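```bash
python3 -c "
from h import *
a=wc('w10.npy');im=cv2.imread('pics/w10.png')
A=im[130:220,220:310];Cc=im[0:90,322:412];B=im[0:90,170:260]
cv2.imwrite('pics/c10.png',cv2.resize(np.hstack([A,B,Cc]),None,fx=2.96,fy=2.96,interpolation=cv2.INTER_CUBIC))"
```

```text
(no output)
```

View pics/c10.png

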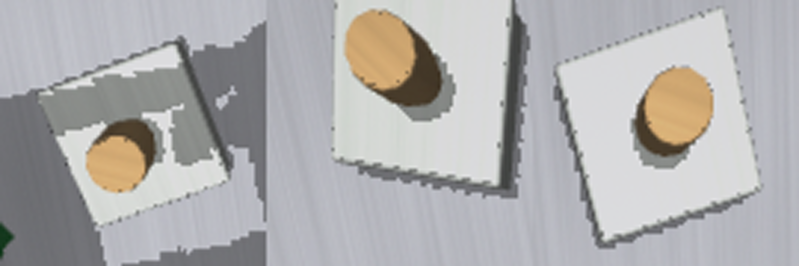

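```bash
python3 -c "
from h import *
a=wc('w10.npy');k=2.96
D={'A':([(40,93),(178,42),(228,180),(98,225)],(220,130),(117,163)),'C':([(24,66),(190,8),(228,187),(70,240)],(322,0),(145,106)),'B':([(67,157),(233,186)],(170,0),(114,49))}
for n,(cs,o,kt) in D.items():
  P=np.array([atz(a,np.array(c)/k+o,.03)[:2] for c in cs])
  e=np.diff(np.vstack([P,P[:1]]) if len(P)==4 else P,axis=0)
  print(n,'cen',P.mean(0).round(4),'knob',atz(a,np.array(kt)/k+o,.075)[:2].round(4),'len',np.hypot(*e.T).round(3),'yaw',np.degrees(np.arctan2(e[:,1],e[:,0])).round(1)%90)
T=cam('top');S=cam('scene')
for n,t,s in (('A',(277.7,232.7),(320.3,177.9)),('B',(222.2,238.7),(342.5,140.4)),('C',(238.3,189),(384.7,173))): print(n,tri([ray(T,t),ray(S,s)])[0])
"
```

```text
A cen [0.4696 0.1667] knob [0.4693 0.1666] len [0.068 0.068 0.067 0.068] yaw [13.4 11.5 13.2 12.5]
C cen [0.6162 0.3156] knob [0.6158 0.3154] len [0.068 0.067 0.068 0.068] yaw [10.7 11.  11.  10.8]
B cen [0.4399 0.3193] knob [0.4484 0.3524] len [0.068] yaw [74.3]
A [0.47099448 0.16954746 0.01883402]
B [ 0.44535292  0.35385886 -0.00185855]
C [ 0.62190637  0.31640579 -0.01783917]
```

```bash
python3 -c "
from h import *
todo([.4695,.1668,.13],[180,0,12.65])"
```

```text
shift tool now [-0.0752  0.018   0.1593] turn [ 1.000e-03  1.100e-02 -3.213e+00] shift after turn [-0.0771 -0.0079  0.1592]
```

```bash
python3 -m crank '[{"wx":0,"wy":0,"wz":-1.07,"x":0,"y":0,"z":0.02,"grip":0.06},{"wx":0,"wy":0,"wz":-1.07,"x":0,"y":0,"z":0.02,"grip":0.06},{"wx":0,"wy":0,"wz":-1.07,"x":0,"y":0,"z":0.02,"grip":0.06},{"wx":0,"wy":0,"wz":0,"x":-0.0257,"y":-0.0026,"z":0.025,"grip":0.06},{"wx":0,"wy":0,"wz":0,"x":-0.0257,"y":-0.0026,"z":0.025,"grip":0.06},{"wx":0,"wy":0,"wz":0,"x":-0.0257,"y":-0.0026,"z":0.025,"grip":0.06},{"wx":0,"wy":0,"wz":0,"x":0,"y":0,"z":0.02,"grip":0.06},{"wx":0,"wy":0,"wz":0,"x":0,"y":0,"z":0,"grip":0.06}]';python3 -c "
from h import *
st();todo([.4695,.1668,.046],[180,0,12.65]); cv2.imwrite('pics/w11.png',capture('wrist'))"
```

```text
clock: 20.37
tool_pos: [0.4645, 0.1664, 0.1299]
tcp_rot: [-179.9, 0.6, 12.7]
ft_force: [-0.1, 0.3, -0.7]
grip_width: 0.0604
20.37 [0.4645 0.1664 0.1299] [-179.9    0.6   12.7] F [-0.1  0.3 -0.7] g 0.0604 q [  5.6   3.4 109.7  -0.   67.5  -7. ]
shift tool now [0.0058 0.0008 0.0838] turn [-0.011  0.096  0.001] shift after turn [0.005  0.0007 0.0839]
```

View pics/w11.png

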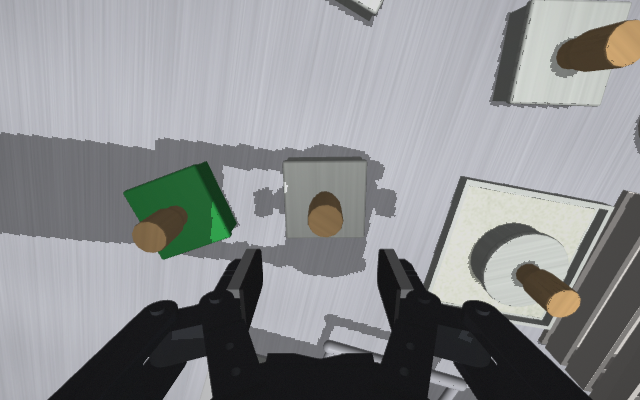

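```bash
python3 -m crank '[{"wx":0,"wy":0,"wz":0,"x":0.003,"y":0,"z":0.025,"grip":0.06},{"wx":0,"wy":0,"wz":0,"x":0,"y":0,"z":0.025,"grip":0.06},{"wx":0,"wy":0,"wz":0,"x":0,"y":0,"z":0.02,"grip":0.06},{"wx":0,"wy":0,"wz":0,"x":0,"y":0,"z":0.012,"grip":0.06},{"wx":0,"wy":0,"wz":0,"x":0,"y":0,"z":0,"grip":0.06},{"wx":0,"wy":0,"wz":0,"x":0,"y":0,"z":0,"grip":0.06}]'; python3 -m crank '[{"wx":0,"wy":0,"wz":0,"x":0,"y":0,"z":0,"grip":0.018},{"wx":0,"wy":0,"wz":0,"x":0,"y":0,"z":0,"grip":0.018},{"wx":0,"wy":0,"wz":0,"x":0,"y":0,"z":0,"grip":0.018},{"wx":0,"wy":0,"wz":0,"x":0,"y":0,"z":0,"grip":0.018},{"wx":0,"wy":0,"wz":0,"x":0,"y":0,"z":0,"grip":0.018},{"wx":0,"wy":0,"wz":0,"x":0,"y":0,"z":0,"grip":0.018}]' 40;python3 -c "
from h import *
st()"
```

```text
clock: 20.92
tool_pos: [0.4738, 0.1677, 0.0544]
tcp_rot: [180.0, -0.1, 12.7]
ft_force: [0.3, 0.5, 0.9]
grip_width: 0.0601
clock: 21.42
tool_pos: [0.4726, 0.1677, 0.0541]
tcp_rot: [180.0, -0.1, 12.7]
ft_force: [-3.1, -0.9, 6.2]
grip_width: 0.025
21.42 [0.4726 0.1677 0.0541] [ 1.80e+02 -1.00e-01  1.27e+01] F [-3.1 -0.9  6.2] g 0.025 q [  5.7  10.9 111.4  -0.   57.7  -7. ]
```

```bash
python3 -m crank '[{"wx":0,"wy":0,"wz":0,"x":0,"y":0,"z":-0.01,"grip":0.018},{"wx":0,"wy":0,"wz":0,"x":0,"y":0,"z":-0.03,"grip":0.018},{"wx":0,"wy":0,"wz":0,"x":0,"y":0,"z":-0.04,"grip":0.018},{"wx":0,"wy":0,"wz":0,"x":0,"y":0,"z":-0.04,"grip":0.018},{"wx":0,"wy":0,"wz":1.07,"x":0,"y":0,"z":-0.04,"grip":0.018},{"wx":0,"wy":0,"wz":1.07,"x":0,"y":0,"z":-0.03,"grip":0.018},{"wx":0,"wy":0,"wz":1.07,"x":0,"y":0,"z":0,"grip":0.018}]';python3 -c "
from h import *
st()
for y in (-.1,0,.1):
  g=W([.09,y,.24]); print(g); todo(g,[180,0,-6.6])
cv2.imwrite('pics/w12.png',capture('wrist'))"
```

```text
clock: 22.0
tool_pos: [0.4757, 0.1682, 0.2518]
tcp_rot: [-179.8, -0.8, -6.9]
ft_force: [0.4, 0.8, -1.0]
grip_width: 0.0248
22.0 [0.4757 0.1682 0.2518] [-179.8   -0.8   -6.9] F [ 0.4  0.8 -1. ] g 0.0248 q [  5.7  -3.  101.7   0.   80.4  12.6]
[ 0.42996476 -0.28138267  0.24      ]
shift tool now [0.0084 0.4519 0.0104] turn [-0.031 -0.137 -0.049] shift after turn [0.0062 0.4519 0.0118]
[ 0.52929798 -0.29291142  0.24      ]
shift tool now [0.1084 0.4514 0.0118] turn [-0.031 -0.137 -0.049] shift after turn [0.1062 0.4519 0.0118]
[ 0.6286312  -0.30444017  0.24      ]
shift tool now [0.2084 0.4509 0.0133] turn [-0.031 -0.137 -0.049] shift after turn [0.2062 0.4519 0.0118]
```

View pics/w12.png

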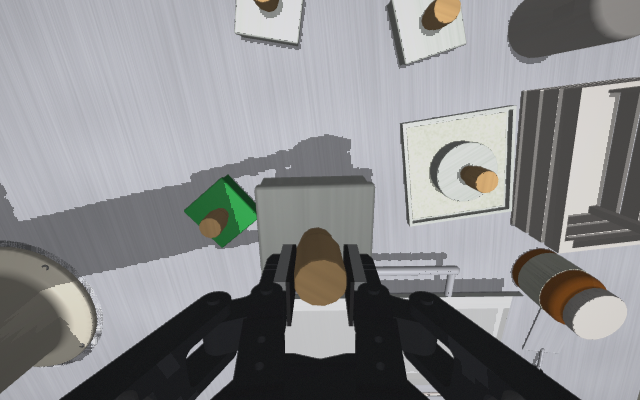

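```bash
python3 -m crank '[{"wx":0,"wy":0,"wz":0,"x":0,"y":0.037,"z":0,"grip":0.018},{"wx":0,"wy":0,"wz":-0.04,"x":0,"y":0.037,"z":0,"grip":0.018},{"wx":0,"wy":0,"wz":0,"x":0,"y":0.037,"z":0,"grip":0.018},{"wx":0,"wy":0,"wz":0,"x":0.002,"y":0.037,"z":0,"grip":0.018},{"wx":0,"wy":0,"wz":0,"x":0.002,"y":0.037,"z":0,"grip":0.018},{"wx":0,"wy":0,"wz":0,"x":0.002,"y":0.037,"z":0,"grip":0.018},{"wx":0,"wy":0,"wz":0,"x":0,"y":0.037,"z":0,"grip":0.018},{"wx":0,"wy":0,"wz":0,"x":0,"y":0.037,"z":0,"grip":0.018}]';python3 -m crank '[{"wx":0,"wy":0,"wz":0,"x":0,"y":0.037,"z":0,"grip":0.018},{"wx":0,"wy":0,"wz":0,"x":0,"y":0.037,"z":0,"grip":0.018},{"wx":0,"wy":0,"wz":0,"x":0,"y":0.037,"z":0,"grip":0.018},{"wx":0,"wy":0,"wz":0,"x":0,"y":0.03,"z":0,"grip":0.018},{"wx":0,"wy":0,"wz":0,"x":0,"y":0.014,"z":0,"grip":0.018},{"wx":0,"wy":0,"wz":0,"x":0,"y":0,"z":0,"grip":0.018},{"wx":0,"wy":0,"wz":0,"x":0,"y":0,"z":0,"grip":0.018}]';python3 -c "
from h import *
st()
todo(W([.09,-.1,.095]),[180,0,-6.6])
c=cam('wrist');np.save('w13.npy',np.hstack([c[1],c[2][:,None]]));cv2.imwrite('pics/w13.png',capture('wrist'))"
```

```text
clock: 22.72
tool_pos: [0.4435, -0.1284, 0.2421]
tcp_rot: [-180.0, 0.1, -6.2]
ft_force: [1.4, -0.3, -2.1]
grip_width: 0.0249
clock: 23.3
tool_pos: [0.4272, -0.2806, 0.2421]
tcp_rot: [-179.9, 0.1, -6.3]
ft_force: [0.9, -0.5, -1.5]
grip_width: 0.0248
23.3 [ 0.4272 -0.2806  0.2421] [-1.799e+02  1.000e-01 -6.300e+00] F [ 0.9 -0.5 -1.5] g 0.0248 q [-46.9  -0.8 100.7   0.   80.3 -40.6]
shift tool now [0.0031 0.0008 0.1471] turn [-0.02   0.013  0.043] shift after turn [0.0029 0.0005 0.1471]
```

View pics/w13.png

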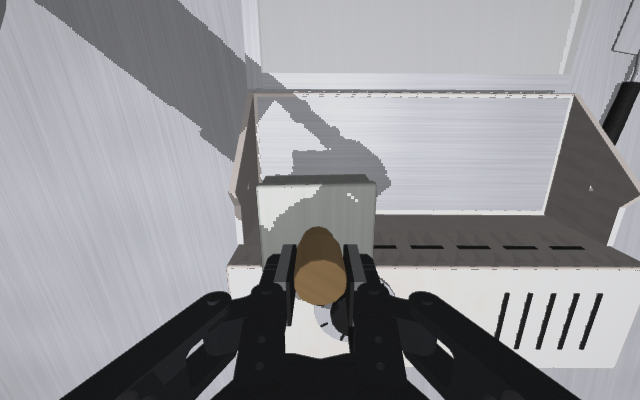

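```bash
python3 -c "
from h import *
a=wc('w13.npy')
for p,z in (((256,95),.04),((574,96),.04),((545,213),.04),((229,266),.165),((638,265),.165)): print(C(atz(a,p,z)).round(4))"
```

```text
[ 0.0033 -0.1726  0.04  ]
[0.0024 0.1722 0.04  ]
[0.1379 0.1733 0.04  ]
[ 0.1398 -0.1779  0.165 ]
[0.1366 0.1608 0.165 ]
```

```bash
python3 -m crank '[{"wx":0,"wy":0,"wz":0.03,"x":0.003,"y":0,"z":0.025,"grip":0.018},{"wx":0,"wy":0,"wz":0,"x":0,"y":0,"z":0.03,"grip":0.018},{"wx":0,"wy":0,"wz":0,"x":0,"y":0,"z":0.03,"grip":0.018},{"wx":0,"wy":0,"wz":0,"x":0,"y":0,"z":0.03,"grip":0.018},{"wx":0,"wy":0,"wz":0,"x":0,"y":0,"z":0.02,"grip":0.018},{"wx":0,"wy":0,"wz":0,"x":0,"y":0,"z":0,"grip":0.018},{"wx":0,"wy":0,"wz":0,"x":0,"y":0,"z":0,"grip":0.018}]';python3 -c "
from h import *
st()
todo(W([.09,-.1,.095]),[180,0,-6.6])"
```

```text
clock: 23.93
tool_pos: [0.4304, -0.2795, 0.1074]
tcp_rot: [-179.9, 0.1, -6.4]
ft_force: [1.3, -0.3, -1.4]
grip_width: 0.0248
23.93 [ 0.4304 -0.2795  0.1074] [-1.799e+02  1.000e-01 -6.400e+00] F [ 1.3 -0.3 -1.4] g 0.0248 q [-46.5   7.8 107.8   0.   64.6 -40.1]
shift tool now [-0.0002  0.0019  0.0124] turn [-0.019  0.019  0.033] shift after turn [-0.0002  0.0019  0.0124]
```

```bash
python3 -m crank '[{"wx":0,"wy":0,"wz":0.02,"x":0,"y":0.002,"z":0.005,"grip":0.018},{"wx":0,"wy":0,"wz":0,"x":0,"y":0,"z":0.004,"grip":0.018},{"wx":0,"wy":0,"wz":0,"x":0,"y":0,"z":0,"grip":0.018},{"wx":0,"wy":0,"wz":0,"x":0,"y":0,"z":0,"grip":0.018}]';python3 -m crank '[{"wx":0,"wy":0,"wz":0,"x":0,"y":0,"z":0.003,"grip":0.018},{"wx":0,"wy":0,"wz":0,"x":0,"y":0,"z":0,"grip":0.018},{"wx":0,"wy":0,"wz":0,"x":0,"y":0,"z":0,"grip":0.018}]';python3 -m crank '[{"wx":0,"wy":0,"wz":0,"x":0,"y":0,"z":0.003,"grip":0.018},{"wx":0,"wy":0,"wz":0,"x":0,"y":0,"z":0,"grip":0.018},{"wx":0,"wy":0,"wz":0,"x":0,"y":0,"z":0,"grip":0.018}]'
```

```text
clock: 24.27
tool_pos: [0.4307, -0.2838, 0.0998]
tcp_rot: [180.0, -0.1, -6.6]
ft_force: [0.1, -0.3, -0.7]
grip_width: 0.0248
clock: 24.52
tool_pos: [0.4303, -0.2835, 0.096]
tcp_rot: [-180.0, 0.0, -6.7]
ft_force: [-0.4, -0.2, -2.1]
grip_width: 0.0246
clock: 24.77
tool_pos: [0.4303, -0.2838, 0.0932]
tcp_rot: [180.0, 0.0, -6.7]
ft_force: [-1.5, 0.5, 1.0]
grip_width: 0.0247
```

```bash
python3 -m crank '[{"wx":0,"wy":0,"wz":0,"x":0,"y":0,"z":0,"grip":0.055},{"wx":0,"wy":0,"wz":0,"x":0,"y":0,"z":0,"grip":0.055},{"wx":0,"wy":0,"wz":0,"x":0,"y":0,"z":0,"grip":0.055},{"wx":0,"wy":0,"wz":0,"x":0,"y":0,"z":0,"grip":0.055},{"wx":0,"wy":0,"wz":0,"x":0,"y":0,"z":-0.03,"grip":0.055},{"wx":0,"wy":0,"wz":0,"x":0,"y":0,"z":-0.04,"grip":0.055},{"wx":0,"wy":0,"wz":0,"x":0,"y":0,"z":-0.04,"grip":0.055},{"wx":0,"wy":0,"wz":0,"x":0,"y":0,"z":-0.04,"grip":0.055}]';python3 -c "
from h import *
st()
todo([.6,.25,.27],[180,0,10.9])
c=cam('wrist');np.save('w14.npy',np.hstack([c[1],c[2][:,None]]));cv2.imwrite('pics/w14.png',capture('wrist'))"
```

```text
clock: 25.43
tool_pos: [0.43, -0.2831, 0.2446]
tcp_rot: [-180.0, 0.0, -6.6]
ft_force: [0.1, -0.8, 0.2]
grip_width: 0.0547
25.43 [ 0.43   -0.2831  0.2446] [-180.     0.    -6.6] F [ 0.1 -0.8  0.2] g 0.0547 q [-46.8  -0.4 100.1   0.   80.4 -40.2]
shift tool now [ 0.1071 -0.5492 -0.0253] turn [-0.004  0.003 -2.925] shift after turn [ 0.2677 -0.4914 -0.0254]
```

View pics/w14.png

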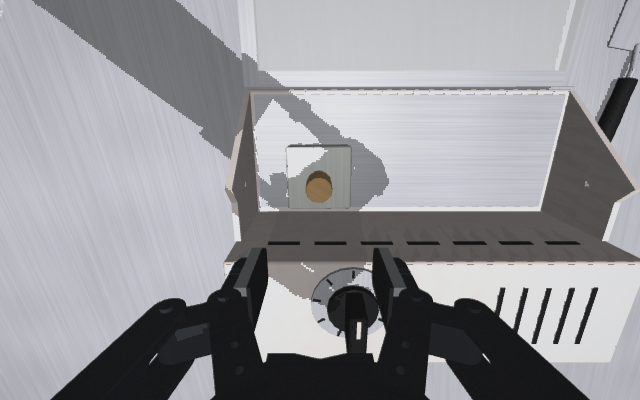

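```bash
python3 -m crank '[{"wx":0,"wy":0,"wz":-0.98,"x":0,"y":0,"z":-0.01,"grip":0.06},{"wx":0,"wy":0,"wz":-0.98,"x":0,"y":0,"z":-0.01,"grip":0.06},{"wx":0,"wy":0,"wz":-0.97,"x":0,"y":0,"z":-0.01,"grip":0.06},{"wx":0,"wy":0,"wz":0,"x":0.018,"y":-0.033,"z":0,"grip":0.06},{"wx":0,"wy":0,"wz":0,"x":0.018,"y":-0.033,"z":0,"grip":0.06},{"wx":0,"wy":0,"wz":0,"x":0.018,"y":-0.033,"z":0,"grip":0.06},{"wx":0,"wy":0,"wz":0,"x":0.018,"y":-0.033,"z":0,"grip":0.06},{"wx":0,"wy":0,"wz":0,"x":0.018,"y":-0.033,"z":0,"grip":0.06}]';python3 -m crank '[{"wx":0,"wy":0,"wz":0,"x":0.018,"y":-0.033,"z":0,"grip":0.06},{"wx":0,"wy":0,"wz":0,"x":0.018,"y":-0.033,"z":0,"grip":0.06},{"wx":0,"wy":0,"wz":0,"x":0.018,"y":-0.033,"z":0,"grip":0.06},{"wx":0,"wy":0,"wz":0,"x":0.018,"y":-0.033,"z":0,"grip":0.06},{"wx":0,"wy":0,"wz":0,"x":0.018,"y":-0.033,"z":0,"grip":0.06},{"wx":0,"wy":0,"wz":0,"x":0.018,"y":-0.033,"z":0,"grip":0.06},{"wx":0,"wy":0,"wz":0,"x":0.018,"y":-0.033,"z":0,"grip":0.06},{"wx":0,"wy":0,"wz":0,"x":0.018,"y":-0.033,"z":0,"grip":0.06}]';python3 -m crank '[{"wx":0,"wy":0,"wz":0,"x":0.016,"y":-0.03,"z":0,"grip":0.06},{"wx":0,"wy":0,"wz":0,"x":0,"y":0,"z":0,"grip":0.06},{"wx":0,"wy":0,"wz":0,"x":0,"y":0,"z":0,"grip":0.06}]';python3 -c "
from h import *
print('A cab',C(atz(wc('w14.npy'),(319,186),.115)))
st();todo([.616,.3155,.13],[180,0,10.9])
c=cam('wrist');np.save('w15.npy',np.hstack([c[1],c[2][:,None]]));cv2.imwrite('pics/w15.png',capture('wrist'))
print(atz(cam('scene'),(418.5,190),0),atz(cam('top'),(235,137),.185))"
```

```text
clock: 26.15
tool_pos: [0.4877, -0.1028, 0.273]
tcp_rot: [180.0, -0.0, 10.9]
ft_force: [0.3, 0.0, 0.0]
grip_width: 0.0599
clock: 26.82
tool_pos: [0.579, 0.1841, 0.2727]
tcp_rot: [180.0, -0.0, 10.9]
ft_force: [0.4, 0.3, 0.2]
grip_width: 0.0601
clock: 27.07
tool_pos: [0.5887, 0.2162, 0.2721]
tcp_rot: [180.0, 0.0, 11.1]
ft_force: [-0.1, -0.6, 0.3]
grip_width: 0.0604
A cab [ 0.08747084 -0.10027548  0.115     ]
27.07 [0.5887 0.2162 0.2721] [180.    0.   11.1] F [-0.1 -0.6  0.3] g 0.0604 q [ 9.1 15.5 79.5 -0.  85.1 -1.9]
shift tool now [ 0.046  -0.0922  0.1421] turn [0.001 0.008 0.032] shift after turn [ 0.0456 -0.0924  0.1421]
[ 7.48094185e-01  3.03034419e-01 -2.22044605e-16] [0.7406102  0.28967575 0.185     ]
```

View pics/w15.png

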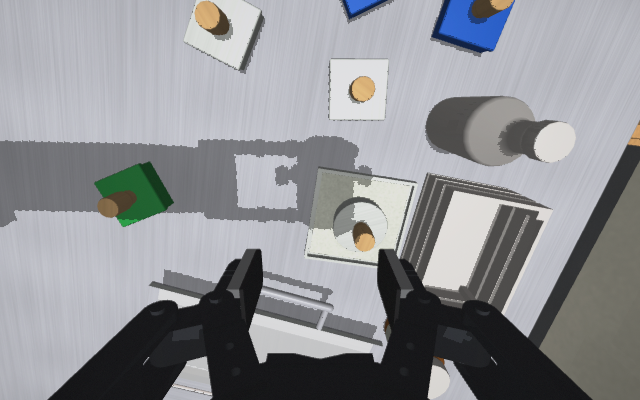

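```bash
python3 -c "
from h import *
a=wc('w15.npy')
P=np.array([atz(a,p,.03)[:2] for p in ((330,58),(388,59),(386,121),(328,119))]);e=np.diff(np.vstack([P,P[:1]]),axis=0)
k=atz(a,(363,89),.075);print(P.mean(0),k,np.degrees(np.arctan2(e[:,1],e[:,0]))%90)
k[2]=.13;todo(k,[180,0,10.9])
print('B',atz(a,(209,15),.075))"
```

```text
[0.61604904 0.31558474] [0.61596574 0.31537364 0.075     ] [10.23798459 13.21931778  9.23394242  9.70620289]
shift tool now [ 0.0461 -0.0934  0.1423] turn [0.004 0.008 0.017] shift after turn [ 0.0458 -0.0935  0.1423]
B [0.45009724 0.35277766 0.075     ]
```

```bash
python3 -m crank '[{"wx":0,"wy":0,"wz":0.02,"x":0.015,"y":-0.031,"z":0.01,"grip":0.06},{"wx":0,"wy":0,"wz":0,"x":0.015,"y":-0.031,"z":0.02,"grip":0.06},{"wx":0,"wy":0,"wz":0,"x":0.016,"y":-0.031,"z":0.02,"grip":0.06},{"wx":0,"wy":0,"wz":0,"x":0,"y":0,"z":0.03,"grip":0.06},{"wx":0,"wy":0,"wz":0,"x":0,"y":0,"z":0.03,"grip":0.06},{"wx":0,"wy":0,"wz":0,"x":0,"y":0,"z":0.03,"grip":0.06},{"wx":0,"wy":0,"wz":0,"x":0,"y":0,"z":0,"grip":0.06},{"wx":0,"wy":0,"wz":0,"x":0,"y":0,"z":0,"grip":0.06}]';python3 -c "
from h import *
st();todo([.616,.3155,.046],[180,0,10.9])
cv2.imwrite('pics/w16.png',capture('wrist'))"
```

```text
clock: 27.78
tool_pos: [0.6153, 0.3129, 0.1314]
tcp_rot: [180.0, 0.3, 10.7]
ft_force: [0.5, 0.3, 0.6]
grip_width: 0.0602
27.78 [0.6153 0.3129 0.1314] [180.    0.3  10.7] F [0.5 0.3 0.6] g 0.0602 q [17.  30.7 75.8 -0.  73.8  6.2]
shift tool now [ 0.0015 -0.0025  0.0853] turn [ 0.007  0.043 -0.03 ] shift after turn [ 0.0012 -0.0024  0.0854]
```

View pics/w16.png

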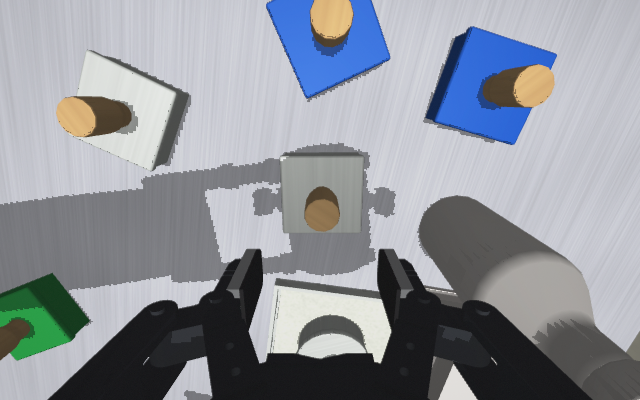

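```bash
python3 -m crank '[{"wx":0,"wy":0,"wz":-0.02,"x":0.001,"y":-0.0015,"z":0.025,"grip":0.06},{"wx":0,"wy":0,"wz":0,"x":0,"y":0,"z":0.025,"grip":0.06},{"wx":0,"wy":0,"wz":0,"x":0,"y":0,"z":0.02,"grip":0.06},{"wx":0,"wy":0,"wz":0,"x":0,"y":0,"z":0.01,"grip":0.06},{"wx":0,"wy":0,"wz":0,"x":0,"y":0,"z":0,"grip":0.06},{"wx":0,"wy":0,"wz":0,"x":0,"y":0,"z":0,"grip":0.06}]'; python3 -m crank '[{"wx":0,"wy":0,"wz":0,"x":0,"y":0,"z":0,"grip":0.018},{"wx":0,"wy":0,"wz":0,"x":0,"y":0,"z":0,"grip":0.018},{"wx":0,"wy":0,"wz":0,"x":0,"y":0,"z":0,"grip":0.018},{"wx":0,"wy":0,"wz":0,"x":0,"y":0,"z":0,"grip":0.018},{"wx":0,"wy":0,"wz":0,"x":0,"y":0,"z":0,"grip":0.018},{"wx":0,"wy":0,"wz":0,"x":0,"y":0,"z":0,"grip":0.018}]' 40;python3 -m crank '[{"wx":0,"wy":0,"wz":0,"x":0,"y":0,"z":-0.01,"grip":0.018},{"wx":0,"wy":0,"wz":0,"x":0,"y":0,"z":-0.03,"grip":0.018},{"wx":0,"wy":0,"wz":0,"x":0,"y":0,"z":-0.04,"grip":0.018},{"wx":0,"wy":0,"wz":0,"x":0,"y":0,"z":-0.04,"grip":0.018},{"wx":0,"wy":0,"wz":0,"x":0,"y":0,"z":-0.04,"grip":0.018},{"wx":0,"wy":0,"wz":0,"x":0,"y":0,"z":-0.04,"grip":0.018},{"wx":0,"wy":0,"wz":0,"x":0,"y":0,"z":0,"grip":0.018}]';python3 -c "
from h import *
st();todo(W([.09,.1,.24]),[180,0,-6.6])
cv2.imwrite('pics/w17.png',capture('wrist'))"
```

```text
clock: 28.33
tool_pos: [0.6185, 0.3163, 0.0552]
tcp_rot: [-180.0, -0.2, 10.9]
ft_force: [1.0, -0.1, -0.5]
grip_width: 0.0598
clock: 28.83
tool_pos: [0.6177, 0.3165, 0.055]
tcp_rot: [-180.0, -0.1, 10.9]
ft_force: [-3.7, -1.6, 6.2]
grip_width: 0.0245
clock: 29.42
tool_pos: [0.6212, 0.3176, 0.2655]
tcp_rot: [-179.9, -1.0, 10.9]
ft_force: [1.2, 0.4, 0.6]
grip_width: 0.0246
29.42 [0.6212 0.3176 0.2655] [-179.9   -1.    10.9] F [1.2 0.4 0.6] g 0.0246 q [17.2 25.5 67.6  0.  85.9  6.2]
shift tool now [-0.1112  0.6122  0.0223] turn [-0.045 -0.169  2.923] shift after turn [0.0789 0.6171 0.0255]
```

View pics/w17.png

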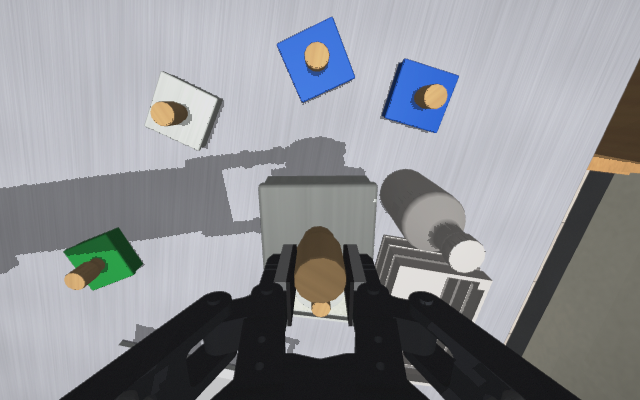

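```bash
python3 -m crank '[{"wx":0,"wy":0,"wz":0.98,"x":0,"y":0.01,"z":0,"grip":0.018},{"wx":0,"wy":0,"wz":0.97,"x":0,"y":0.01,"z":0,"grip":0.018},{"wx":0,"wy":0,"wz":0.97,"x":0.003,"y":0.01,"z":0,"grip":0.018},{"wx":0,"wy":0,"wz":0,"x":0.005,"y":0.038,"z":0,"grip":0.018},{"wx":0,"wy":0,"wz":0,"x":0.005,"y":0.038,"z":0,"grip":0.018},{"wx":0,"wy":0,"wz":0,"x":0.005,"y":0.038,"z":0,"grip":0.018},{"wx":0,"wy":0,"wz":0,"x":0.005,"y":0.038,"z":0,"grip":0.018},{"wx":0,"wy":0,"wz":0,"x":0.005,"y":0.038,"z":0,"grip":0.018}]';python3 -m crank '[{"wx":0,"wy":0,"wz":0,"x":0.005,"y":0.038,"z":0,"grip":0.018},{"wx":0,"wy":0,"wz":0,"x":0.005,"y":0.038,"z":0,"grip":0.018},{"wx":0,"wy":0,"wz":0,"x":0.005,"y":0.038,"z":0,"grip":0.018},{"wx":0,"wy":0,"wz":0,"x":0.005,"y":0.038,"z":0,"grip":0.018},{"wx":0,"wy":0,"wz":0,"x":0.005,"y":0.038,"z":0,"grip":0.018},{"wx":0,"wy":0,"wz":0,"x":0.005,"y":0.038,"z":0,"grip":0.018},{"wx":0,"wy":0,"wz":0,"x":0.005,"y":0.038,"z":0,"grip":0.018},{"wx":0,"wy":0,"wz":0,"x":0.005,"y":0.038,"z":0,"grip":0.018}]';python3 -m crank '[{"wx":0,"wy":0,"wz":0,"x":0.005,"y":0.038,"z":0,"grip":0.018},{"wx":0,"wy":0,"wz":0,"x":0.005,"y":0.035,"z":0,"grip":0.018},{"wx":0,"wy":0,"wz":0,"x":0,"y":0.015,"z":0,"grip":0.018},{"wx":0,"wy":0,"wz":0,"x":0,"y":0,"z":0,"grip":0.018},{"wx":0,"wy":0,"wz":0,"x":0,"y":0,"z":0,"grip":0.018}]';python3 -c "
from h import *
st();todo(W([.09,.1,.095]),[180,0,-6.6])"
```

```text
clock: 30.13
tool_pos: [0.6245, 0.0932, 0.251]
tcp_rot: [180.0, 0.2, -6.6]
ft_force: [0.9, -0.5, -2.6]
grip_width: 0.0246
clock: 30.8
tool_pos: [0.6295, -0.2132, 0.251]
tcp_rot: [-179.9, 0.2, -6.6]
ft_force: [1.2, -0.3, -1.8]
grip_width: 0.0242
clock: 31.22
tool_pos: [0.6297, -0.3004, 0.2511]
tcp_rot: [-179.9, 0.2, -6.7]
ft_force: [-0.2, 0.2, -2.6]
grip_width: 0.0248
31.22 [ 0.6297 -0.3004  0.2511] [-179.9    0.2   -6.7] F [-0.2  0.2 -2.6] g 0.0248 q [-35.4  26.8  67.4   0.   86.  -28.7]
shift tool now [-1.000e-04  4.500e-03  1.561e-01] turn [-0.021  0.026 -0.012] shift after turn [-0.0005  0.0042  0.1561]
```

```bash
python3 -m crank '[{"wx":0,"wy":0,"wz":0,"x":0,"y":0.004,"z":0.03,"grip":0.018},{"wx":0,"wy":0,"wz":0,"x":0,"y":0,"z":0.035,"grip":0.018},{"wx":0,"wy":0,"wz":0,"x":0,"y":0,"z":0.035,"grip":0.018},{"wx":0,"wy":0,"wz":0,"x":0,"y":0,"z":0.03,"grip":0.018},{"wx":0,"wy":0,"wz":0,"x":0,"y":0,"z":0.015,"grip":0.018},{"wx":0,"wy":0,"wz":0,"x":0,"y":0,"z":0.003,"grip":0.018},{"wx":0,"wy":0,"wz":0,"x":0,"y":0,"z":0,"grip":0.018},{"wx":0,"wy":0,"wz":0,"x":0,"y":0,"z":0,"grip":0.018}]';python3 -c "
from h import *
st();todo(W([.09,.1,.095]),[180,0,-6.6])"
```

```text
clock: 31.88
tool_pos: [0.6315, -0.3046, 0.1076]
tcp_rot: [179.9, -0.2, -6.5]
ft_force: [0.3, -1.0, -1.5]
grip_width: 0.0246
31.88 [ 0.6315 -0.3046  0.1076] [179.9  -0.2  -6.5] F [ 0.3 -1.  -1.5] g 0.0246 q [-35.6  33.2  75.    0.   71.6 -29.1]
shift tool now [-0.0029  0.0001  0.0126] turn [ 0.017 -0.032  0.009] shift after turn [-0.0029  0.0002  0.0126]
```

```bash
python3 -m crank '[{"wx":0,"wy":0,"wz":0,"x":0,"y":0,"z":0.005,"grip":0.018},{"wx":0,"wy":0,"wz":0,"x":0,"y":0,"z":0.004,"grip":0.018},{"wx":0,"wy":0,"wz":0,"x":0,"y":0,"z":0,"grip":0.018},{"wx":0,"wy":0,"wz":0,"x":0,"y":0,"z":0,"grip":0.018}]';python3 -m crank '[{"wx":0,"wy":0,"wz":0,"x":0,"y":0,"z":0.003,"grip":0.018},{"wx":0,"wy":0,"wz":0,"x":0,"y":0,"z":0,"grip":0.018},{"wx":0,"wy":0,"wz":0,"x":0,"y":0,"z":0,"grip":0.018}]';python3 -m crank '[{"wx":0,"wy":0,"wz":0,"x":0,"y":0,"z":0.002,"grip":0.018},{"wx":0,"wy":0,"wz":0,"x":0,"y":0,"z":0,"grip":0.018},{"wx":0,"wy":0,"wz":0,"x":0,"y":0,"z":0,"grip":0.018}]'
```

```text
clock: 32.22
tool_pos: [0.63, -0.3044, 0.0962]
tcp_rot: [180.0, -0.0, -6.6]
ft_force: [0.2, -0.4, -2.4]
grip_width: 0.0246
clock: 32.47
tool_pos: [0.6305, -0.3049, 0.0951]
tcp_rot: [179.9, -0.1, -6.6]
ft_force: [-4.1, 1.7, 4.9]
grip_width: 0.0244
clock: 32.72
tool_pos: [0.6305, -0.3049, 0.095]
tcp_rot: [179.9, -0.1, -6.6]
ft_force: [-6.8, 4.1, 13.3]
grip_width: 0.0246
```

Contact at 0.095. Release, rise and go for B.

```bash
python3 -m crank '[{"wx":0,"wy":0,"wz":0,"x":0,"y":0,"z":-0.002,"grip":0.055},{"wx":0,"wy":0,"wz":0,"x":0,"y":0,"z":0,"grip":0.055},{"wx":0,"wy":0,"wz":0,"x":0,"y":0,"z":0,"grip":0.055},{"wx":0,"wy":0,"wz":0,"x":0,"y":0,"z":0,"grip":0.055},{"wx":0,"wy":0,"wz":0,"x":0,"y":0,"z":-0.03,"grip":0.055},{"wx":0,"wy":0,"wz":0,"x":0,"y":0,"z":-0.04,"grip":0.055},{"wx":0,"wy":0,"wz":0,"x":0,"y":0,"z":-0.04,"grip":0.055},{"wx":0,"wy":0,"wz":0,"x":0,"y":0,"z":-0.04,"grip":0.055}]';python3 -m crank '[{"wx":0,"wy":0,"wz":0,"x":-0.02,"y":-0.02,"z":-0.02,"grip":0.06},{"wx":0,"wy":0,"wz":0,"x":-0.02,"y":-0.02,"z":-0.02,"grip":0.06},{"wx":0,"wy":0,"wz":0,"x":0,"y":0,"z":0,"grip":0.06},{"wx":0,"wy":0,"wz":0,"x":0,"y":0,"z":0,"grip":0.06}]';python3 -c "
from h import *
st();c=cam('wrist');np.save('w18.npy',np.hstack([c[1],c[2][:,None]]));cv2.imwrite('pics/w18.png',capture('wrist'))
todo([.455,.29,.28],[180,0,-15.7])"
```

```text
clock: 33.38
tool_pos: [0.6297, -0.3041, 0.2441]
tcp_rot: [-180.0, 0.1, -6.6]
ft_force: [0.4, -0.3, 0.9]
grip_width: 0.0555
clock: 33.72
tool_pos: [0.5953, -0.2597, 0.285]
tcp_rot: [179.9, -0.2, -6.5]
ft_force: [0.5, -0.5, 0.4]
grip_width: 0.06
33.72 [ 0.5953 -0.2597  0.285 ] [179.9  -0.2  -6.5] F [ 0.5 -0.5  0.4] g 0.06 q [-34.2  18.3  74.6  -0.   86.9 -27.7]
shift tool now [-0.202  -0.5304  0.0027] turn [ 0.005 -0.006  1.521] shift after turn [-0.2836 -0.4916  0.0031]
```

View pics/w18.png

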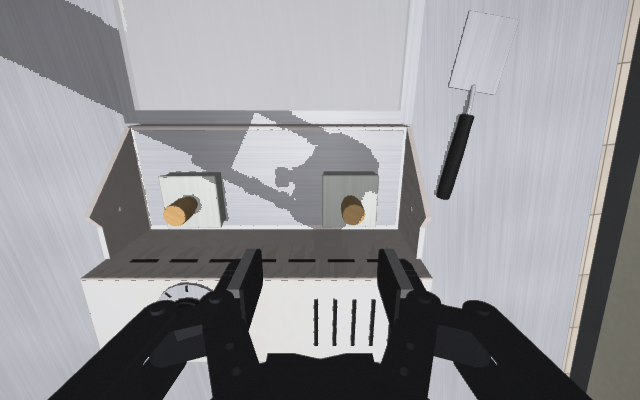

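```bash
python3 -m crank '[{"wx":0,"wy":0,"wz":0.76,"x":0,"y":0,"z":0,"grip":0.06},{"wx":0,"wy":0,"wz":0.76,"x":0,"y":0,"z":0,"grip":0.06},{"wx":0,"wy":0,"wz":0,"x":-0.019,"y":-0.033,"z":0,"grip":0.06},{"wx":0,"wy":0,"wz":0,"x":-0.019,"y":-0.033,"z":0,"grip":0.06},{"wx":0,"wy":0,"wz":0,"x":-0.019,"y":-0.033,"z":0,"grip":0.06},{"wx":0,"wy":0,"wz":0,"x":-0.019,"y":-0.033,"z":0,"grip":0.06},{"wx":0,"wy":0,"wz":0,"x":-0.019,"y":-0.033,"z":0,"grip":0.06},{"wx":0,"wy":0,"wz":0,"x":-0.019,"y":-0.033,"z":0,"grip":0.06}]';python3 -m crank '[{"wx":0,"wy":0,"wz":0,"x":-0.019,"y":-0.033,"z":0,"grip":0.06},{"wx":0,"wy":0,"wz":0,"x":-0.019,"y":-0.033,"z":0,"grip":0.06},{"wx":0,"wy":0,"wz":0,"x":-0.019,"y":-0.033,"z":0,"grip":0.06},{"wx":0,"wy":0,"wz":0,"x":-0.019,"y":-0.033,"z":0,"grip":0.06},{"wx":0,"wy":0,"wz":0,"x":-0.019,"y":-0.033,"z":0,"grip":0.06},{"wx":0,"wy":0,"wz":0,"x":-0.019,"y":-0.033,"z":0,"grip":0.06},{"wx":0,"wy":0,"wz":0,"x":-0.019,"y":-0.033,"z":0,"grip":0.06},{"wx":0,"wy":0,"wz":0,"x":-0.019,"y":-0.033,"z":0,"grip":0.06}]';python3 -m crank '[{"wx":0,"wy":0,"wz":0,"x":-0.012,"y":-0.02,"z":0,"grip":0.06},{"wx":0,"wy":0,"wz":0,"x":0,"y":0,"z":0,"grip":0.06},{"wx":0,"wy":0,"wz":0,"x":0,"y":0,"z":0,"grip":0.06}]';python3 -c "
from h import *
st();c=cam('wrist');np.save('w19.npy',np.hstack([c[1],c[2][:,None]]));cv2.imwrite('pics/w19.png',capture('wrist'))
a=wc('w18.npy');print(C(atz(a,(353,209),.115)),C(atz(a,(175,216),.115)))
todo([.4495,.3525,.13],[180,0,-15.7])"
```

```text
clock: 34.43
tool_pos: [0.538, -0.0375, 0.281]
tcp_rot: [180.0, 0.2, -15.8]
ft_force: [0.5, -0.0, 1.3]
grip_width: 0.0602
clock: 35.1
tool_pos: [0.4634, 0.258, 0.2812]
tcp_rot: [179.9, 0.1, -15.8]
ft_force: [1.7, 0.6, -0.1]
grip_width: 0.0597
clock: 35.35
tool_pos: [0.4575, 0.2797, 0.2812]
tcp_rot: [179.9, 0.1, -15.6]
ft_force: [-0.1, -1.2, 0.3]
grip_width: 0.0599
35.35 [0.4575 0.2797 0.2812] [ 1.799e+02  1.000e-01 -1.560e+01] F [-0.1 -1.2  0.3] g 0.0599 q [18.5  1.7 93.8 -0.  84.7 34.1]
[0.0832388  0.09940771 0.115     ] [ 0.09174768 -0.09871829  0.115     ]
shift tool now [-0.0278 -0.0689  0.1514] turn [0.019 0.016 0.001] shift after turn [-0.0281 -0.0686  0.1515]
```

View pics/w19.png

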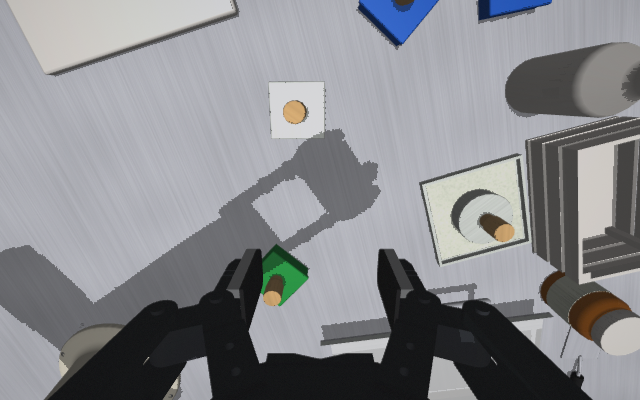

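```bash
python3 -c "
from h import *
a=wc('w19.npy');k=atz(a,(294,112),.075);P=np.mean([atz(a,p,.03) for p in ((269,82),(325,82),(326,138),(270,138))],axis=0);print(k,P)
k[2]=.13;todo(k,[180,0,-15.7])"
```

```text
[0.44784919 0.35280457 0.075     ] [0.44842377 0.35241688 0.03      ]
shift tool now [-0.0295 -0.0688  0.1514] turn [0.019 0.016 0.001] shift after turn [-0.0297 -0.0685  0.1515]
```

```bash
python3 -m crank '[{"wx":0,"wy":0,"wz":0,"x":-0.01,"y":-0.023,"z":0.02,"grip":0.06},{"wx":0,"wy":0,"wz":0,"x":-0.01,"y":-0.023,"z":0.025,"grip":0.06},{"wx":0,"wy":0,"wz":0,"x":-0.009,"y":-0.022,"z":0.025,"grip":0.06},{"wx":0,"wy":0,"wz":0,"x":0,"y":0,"z":0.03,"grip":0.06},{"wx":0,"wy":0,"wz":0,"x":0,"y":0,"z":0.03,"grip":0.06},{"wx":0,"wy":0,"wz":0,"x":0,"y":0,"z":0.02,"grip":0.06},{"wx":0,"wy":0,"wz":0,"x":0,"y":0,"z":0,"grip":0.06},{"wx":0,"wy":0,"wz":0,"x":0,"y":0,"z":0,"grip":0.06}]';python3 -c "
from h import *
st();todo([.4484,.3525,.046],[180,0,-15.7])
cv2.imwrite('pics/w20.png',capture('wrist'))"
```

```text
clock: 36.07
tool_pos: [0.4483, 0.3509, 0.1317]
tcp_rot: [179.9, 0.1, -15.8]
ft_force: [0.6, -0.0, 0.7]
grip_width: 0.0602
36.07 [0.4483 0.3509 0.1317] [ 1.799e+02  1.000e-01 -1.580e+01] F [ 0.6 -0.   0.7] g 0.0602 q [25.9 13.9 97.7 -0.  68.6 41.7]
shift tool now [-0.0001 -0.0017  0.0857] turn [ 0.023  0.022 -0.021] shift after turn [-0.0003 -0.0015  0.0857]
```

View pics/w20.png

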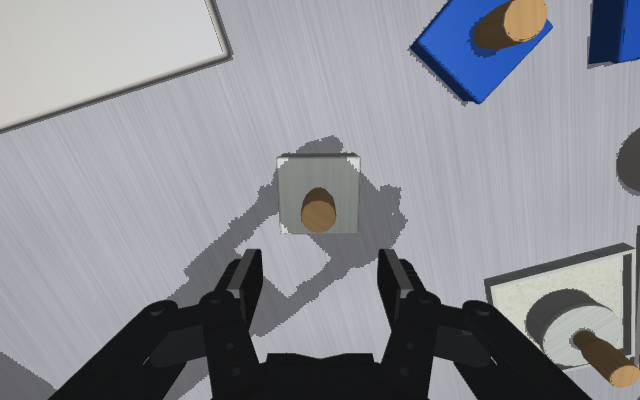

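```bash
python3 -m crank '[{"wx":0,"wy":0,"wz":0,"x":0,"y":-0.001,"z":0.025,"grip":0.06},{"wx":0,"wy":0,"wz":0,"x":0,"y":0,"z":0.025,"grip":0.06},{"wx":0,"wy":0,"wz":0,"x":0,"y":0,"z":0.02,"grip":0.06},{"wx":0,"wy":0,"wz":0,"x":0,"y":0,"z":0.01,"grip":0.06},{"wx":0,"wy":0,"wz":0,"x":0,"y":0,"z":0,"grip":0.06},{"wx":0,"wy":0,"wz":0,"x":0,"y":0,"z":0,"grip":0.06}]'; python3 -m crank '[{"wx":0,"wy":0,"wz":0,"x":0,"y":0,"z":0,"grip":0.018},{"wx":0,"wy":0,"wz":0,"x":0,"y":0,"z":0,"grip":0.018},{"wx":0,"wy":0,"wz":0,"x":0,"y":0,"z":0,"grip":0.018},{"wx":0,"wy":0,"wz":0,"x":0,"y":0,"z":0,"grip":0.018},{"wx":0,"wy":0,"wz":0,"x":0,"y":0,"z":0,"grip":0.018},{"wx":0,"wy":0,"wz":0,"x":0,"y":0,"z":0,"grip":0.018}]' 40;python3 -m crank '[{"wx":0,"wy":0,"wz":0,"x":0,"y":0,"z":-0.01,"grip":0.018},{"wx":0,"wy":0,"wz":0,"x":0,"y":0,"z":-0.03,"grip":0.018},{"wx":0,"wy":0,"wz":0,"x":0,"y":0,"z":-0.04,"grip":0.018},{"wx":0,"wy":0,"wz":0,"x":0,"y":0,"z":-0.04,"grip":0.018},{"wx":0,"wy":0,"wz":-0.76,"x":0,"y":0,"z":-0.04,"grip":0.018},{"wx":0,"wy":0,"wz":-0.76,"x":0,"y":0,"z":-0.04,"grip":0.018},{"wx":0,"wy":0,"wz":0,"x":0,"y":0,"z":0,"grip":0.018}]';python3 -c "
from h import *
st();todo(W([.09,0,.24]),[180,0,-6.6])
cv2.imwrite('pics/w21.png',capture('wrist'))"
```

```text
clock: 36.62
tool_pos: [0.4498, 0.3538, 0.0545]
tcp_rot: [-179.9, -0.1, -15.7]
ft_force: [-0.5, 0.1, 0.6]
grip_width: 0.0599
clock: 37.12
tool_pos: [0.4491, 0.3542, 0.0546]
tcp_rot: [-179.9, -0.1, -15.7]
ft_force: [-3.2, 0.7, 6.6]
grip_width: 0.0247
clock: 37.7
tool_pos: [0.4525, 0.3555, 0.2638]
tcp_rot: [-179.5, -0.8, -6.4]
ft_force: [1.1, 0.4, -1.5]
grip_width: 0.0245
37.7 [0.4525 0.3555 0.2638] [-179.5   -0.8   -6.4] F [ 1.1  0.4 -1.5] g 0.0245 q [26.1  7.2 89.9 -0.  81.9 32.5]
shift tool now [0.1484 0.6359 0.0203] turn [-0.086 -0.139  0.032] shift after turn [0.1508 0.6352 0.0238]
```

View pics/w21.png

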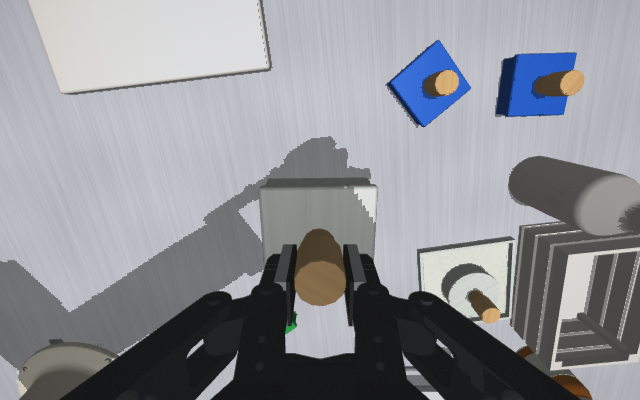

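```bash
python3 -m crank '[{"wx":0,"wy":0,"wz":0.02,"x":0.0088,"y":0.0373,"z":0,"grip":0.018},{"wx":0,"wy":0,"wz":0,"x":0.0088,"y":0.0373,"z":0,"grip":0.018},{"wx":0,"wy":0,"wz":0,"x":0.0088,"y":0.0373,"z":0,"grip":0.018},{"wx":0,"wy":0,"wz":0,"x":0.0088,"y":0.0373,"z":0,"grip":0.018},{"wx":0,"wy":0,"wz":0,"x":0.0088,"y":0.0373,"z":0,"grip":0.018},{"wx":0,"wy":0,"wz":0,"x":0.0088,"y":0.0373,"z":0,"grip":0.018},{"wx":0,"wy":0,"wz":0,"x":0.0088,"y":0.0373,"z":0,"grip":0.018},{"wx":0,"wy":0,"wz":0,"x":0.0088,"y":0.0373,"z":0,"grip":0.018}]';python3 -m crank '[{"wx":0,"wy":0,"wz":0,"x":0.0088,"y":0.0373,"z":0,"grip":0.018},{"wx":0,"wy":0,"wz":0,"x":0.0088,"y":0.0373,"z":0,"grip":0.018},{"wx":0,"wy":0,"wz":0,"x":0.0088,"y":0.0373,"z":0,"grip":0.018},{"wx":0,"wy":0,"wz":0,"x":0.0088,"y":0.0373,"z":0,"grip":0.018},{"wx":0,"wy":0,"wz":0,"x":0.0088,"y":0.0373,"z":0,"grip":0.018},{"wx":0,"wy":0,"wz":0,"x":0.0088,"y":0.0373,"z":0,"grip":0.018},{"wx":0,"wy":0,"wz":0,"x":0.0088,"y":0.0373,"z":0,"grip":0.018},{"wx":0,"wy":0,"wz":0,"x":0.0088,"y":0.0373,"z":0,"grip":0.018}]';python3 -m crank '[{"wx":0,"wy":0,"wz":0,"x":0.008,"y":0.03,"z":0,"grip":0.018},{"wx":0,"wy":0,"wz":0,"x":0,"y":0,"z":0,"grip":0.018},{"wx":0,"wy":0,"wz":0,"x":0,"y":0,"z":0,"grip":0.018}]';python3 -c "
from h import *
st();todo(W([.09,0,.095]),[180,0,-6.6]);c=cam('wrist');np.save('w22.npy',np.hstack([c[1],c[2][:,None]]))
cv2.imwrite('pics/w22.png',capture('wrist'))"
```

```text
clock: 38.42
tool_pos: [0.4822, 0.0473, 0.251]
tcp_rot: [180.0, 0.2, -6.8]
ft_force: [1.1, -1.0, -3.4]
grip_width: 0.0245
clock: 39.08
tool_pos: [0.5175, -0.2569, 0.2506]
tcp_rot: [-179.9, 0.2, -6.8]
ft_force: [0.5, 1.0, -3.1]
grip_width: 0.0246
clock: 39.33
tool_pos: [0.5219, -0.287, 0.2504]
tcp_rot: [-179.8, 0.2, -6.9]
ft_force: [-0.6, 1.3, -3.2]
grip_width: 0.0244
39.33 [ 0.5219 -0.287   0.2504] [-179.8    0.2   -6.9] F [-0.6  1.3 -3.2] g 0.0244 q [-40.4  11.6  86.5   0.   82.2 -33.5]
shift tool now [0.0086 0.0054 0.1554] turn [-0.025  0.037 -0.05 ] shift after turn [0.008  0.005  0.1554]
```

View pics/w22.png

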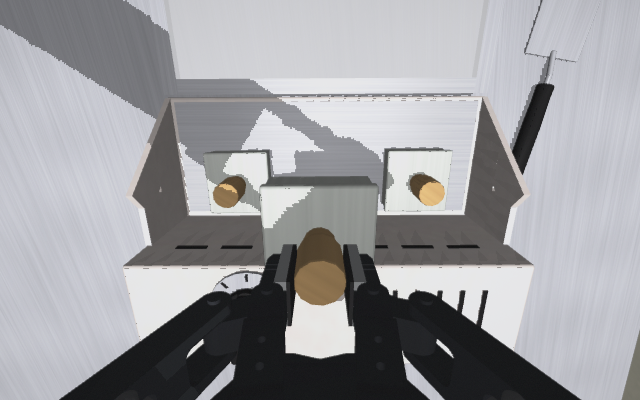

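```bash
python3 -c "
from h import *
a=wc('w22.npy');print(C(atz(a,(226,192),.115)),C(atz(a,(431,193),.115)))";python3 -m crank '[{"wx":0,"wy":0,"wz":-0.04,"x":0.007,"y":0.004,"z":0.03,"grip":0.018},{"wx":0,"wy":0,"wz":0,"x":0,"y":0,"z":0.035,"grip":0.018},{"wx":0,"wy":0,"wz":0,"x":0,"y":0,"z":0.035,"grip":0.018},{"wx":0,"wy":0,"wz":0,"x":0,"y":0,"z":0.03,"grip":0.018},{"wx":0,"wy":0,"wz":0,"x":0,"y":0,"z":0.013,"grip":0.018},{"wx":0,"wy":0,"wz":0,"x":0,"y":0,"z":0,"grip":0.018},{"wx":0,"wy":0,"wz":0,"x":0,"y":0,"z":0,"grip":0.018}]';python3 -c "
from h import *
st();todo(W([.09,0,.095]),[180,0,-6.6])"
```

```text
[ 0.08785553 -0.09901635  0.115     ] [0.08942427 0.09908671 0.115     ]
clock: 39.97
tool_pos: [0.5298, -0.2903, 0.1104]
tcp_rot: [-180.0, 0.0, -6.4]
ft_force: [0.5, 0.1, -2.8]
grip_width: 0.0249
39.97 [ 0.5298 -0.2903  0.1104] [-180.     0.    -6.4] F [ 0.5  0.1 -2.8] g 0.0249 q [-40.2  20.   92.7   0.   67.3 -33.8]
shift tool now [-0.0002  0.0027  0.0154] turn [-0.003  0.004  0.03 ] shift after turn [-0.0002  0.0027  0.0154]
```

```bash
python3 -m crank '[{"wx":0,"wy":0,"wz":0.02,"x":0,"y":0.001,"z":0.006,"grip":0.018},{"wx":0,"wy":0,"wz":0,"x":0,"y":0,"z":0.004,"grip":0.018},{"wx":0,"wy":0,"wz":0,"x":0,"y":0,"z":0,"grip":0.018},{"wx":0,"wy":0,"wz":0,"x":0,"y":0,"z":0,"grip":0.018}]';python3 -m crank '[{"wx":0,"wy":0,"wz":0,"x":0,"y":0,"z":0.004,"grip":0.018},{"wx":0,"wy":0,"wz":0,"x":0,"y":0,"z":0,"grip":0.018},{"wx":0,"wy":0,"wz":0,"x":0,"y":0,"z":0,"grip":0.018}]';python3 -m crank '[{"wx":0,"wy":0,"wz":0,"x":0,"y":0,"z":0.002,"grip":0.018},{"wx":0,"wy":0,"wz":0,"x":0,"y":0,"z":0,"grip":0.018},{"wx":0,"wy":0,"wz":0,"x":0,"y":0,"z":0,"grip":0.018}]'
```

```text
clock: 40.3
tool_pos: [0.5299, -0.2924, 0.1008]
tcp_rot: [180.0, -0.1, -6.6]
ft_force: [0.2, -0.1, -2.6]
grip_width: 0.025
clock: 40.55
tool_pos: [0.5294, -0.2921, 0.0958]
tcp_rot: [-180.0, 0.0, -6.6]
ft_force: [0.3, 0.0, -2.8]
grip_width: 0.0245
clock: 40.8
tool_pos: [0.5298, -0.2922, 0.0948]
tcp_rot: [180.0, -0.0, -6.6]
ft_force: [-2.8, 2.1, 2.8]
grip_width: 0.0246
```

Contact. Release, rise, back off toward the front and check everything.

```bash
python3 -m crank '[{"wx":0,"wy":0,"wz":0,"x":0,"y":0,"z":0,"grip":0.055},{"wx":0,"wy":0,"wz":0,"x":0,"y":0,"z":0,"grip":0.055},{"wx":0,"wy":0,"wz":0,"x":0,"y":0,"z":0,"grip":0.055},{"wx":0,"wy":0,"wz":0,"x":0,"y":0,"z":0,"grip":0.055},{"wx":0,"wy":0,"wz":0,"x":0,"y":0,"z":-0.03,"grip":0.055},{"wx":0,"wy":0,"wz":0,"x":0,"y":0,"z":-0.04,"grip":0.055},{"wx":0,"wy":0,"wz":0,"x":0,"y":0,"z":-0.04,"grip":0.055},{"wx":0,"wy":0,"wz":0,"x":0,"y":0,"z":-0.04,"grip":0.055}]';python3 -m crank '[{"wx":0,"wy":0,"wz":0,"x":0,"y":-0.01,"z":-0.02,"grip":0.055},{"wx":0,"wy":0,"wz":0,"x":0,"y":0,"z":0,"grip":0.055},{"wx":0,"wy":0,"wz":0,"x":0,"y":0,"z":0,"grip":0.055}]';python3 -c "
from h import *
st();c=cam('wrist');np.save('w23.npy',np.hstack([c[1],c[2][:,None]]));cv2.imwrite('pics/w23.png',capture('wrist'));cv2.imwrite('pics/s23.png',capture('scene'))"
```

```text
clock: 41.47
tool_pos: [0.5292, -0.292, 0.2455]
tcp_rot: [-180.0, 0.0, -6.6]
ft_force: [0.6, -1.0, -0.3]
grip_width: 0.0546
clock: 41.72
tool_pos: [0.5315, -0.2825, 0.2657]
tcp_rot: [179.9, -0.2, -6.6]
ft_force: [0.3, -0.7, -0.3]
grip_width: 0.0553
41.72 [ 0.5315 -0.2825  0.2657] [179.9  -0.2  -6.6] F [ 0.3 -0.7 -0.3] g 0.0553 q [-39.5  11.7  84.7  -0.   83.5 -32.9]
```

View pics/w23.png

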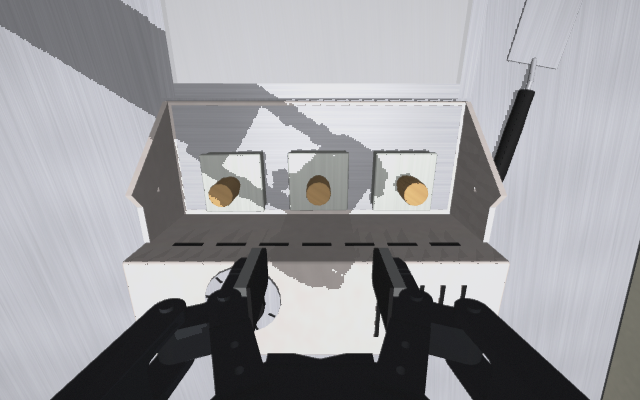

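View pics/s23.png

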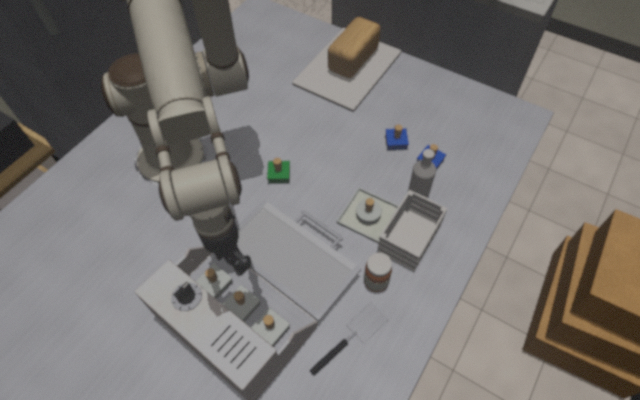

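```bash
python3 -m crank '[{"wx":0,"wy":0,"wz":-1.15,"x":0,"y":-0.01,"z":-0.02,"grip":0.032},{"wx":0,"wy":0,"wz":-1.15,"x":0,"y":0,"z":0,"grip":0.032},{"wx":0,"wy":0,"wz":-1.15,"x":0,"y":0,"z":0,"grip":0.032},{"wx":0,"wy":0,"wz":-1.15,"x":0,"y":0,"z":0,"grip":0.032},{"wx":0,"wy":0,"wz":-1.15,"x":0,"y":0,"z":0,"grip":0.032},{"wx":0,"wy":0,"wz":-1.15,"x":0,"y":0,"z":0,"grip":0.032},{"wx":0,"wy":0,"wz":-1.15,"x":0,"y":0,"z":0,"grip":0.032},{"wx":0,"wy":0,"wz":-1.15,"x":0,"y":0,"z":0,"grip":0.032}]';  python3 -m crank '[{"wx":0,"wy":0,"wz":-1.15,"x":0,"y":0,"z":0,"grip":0.032},{"wx":0,"wy":0,"wz":-1.15,"x":0,"y":0,"z":0,"grip":0.032},{"wx":0,"wy":0,"wz":-1.15,"x":0,"y":0,"z":0,"grip":0.032},{"wx":0,"wy":0,"wz":-1.15,"x":0,"y":0,"z":0,"grip":0.032},{"wx":0,"wy":0,"wz":-1.15,"x":0,"y":0,"z":0,"grip":0.032},{"wx":0,"wy":0,"wz":-0.1,"x":0,"y":0,"z":0,"grip":0.032},{"wx":0,"wy":0,"wz":0,"x":0,"y":0,"z":0,"grip":0.032}]'; python3 -c "
from h import *
a=wc('w23.npy')
for p in ((221,195),(319,191),(414,194)): print(C(atz(a,p,.115)))
st(); todo([.574,.019,.13],[180,0,83.4])"
```

```text
clock: 42.48
tool_pos: [0.5309, -0.272, 0.2812]
tcp_rot: [-179.7, 0.0, 48.9]
ft_force: [0.5, -0.7, -0.1]
grip_width: 0.032
clock: 43.07
tool_pos: [0.5312, -0.272, 0.282]
tcp_rot: [-179.8, -0.1, 83.5]
ft_force: [-0.3, -0.0, -0.4]
grip_width: 0.0318
[ 0.09115419 -0.09922915  0.115     ]
[0.08678926 0.00088984 0.115     ]
[0.08989672 0.09804498 0.115     ]
43.07 [ 0.5312 -0.272   0.282 ] [-1.798e+02 -1.000e-01  8.350e+01] F [-0.3 -0.  -0.4] g 0.0318 q [ -38.7   10.8   83.9   -0.    85.6 -122.2]
shift tool now [0.2937 0.0103 0.1524] turn [-0.028 -0.016  0.023] shift after turn [0.294  0.0091 0.152 ]
```

Cutters sit at x = 87–91 mm, within the 78–102 mm band. Next I'll move back to the bar.

```bash
python3 -m crank '[{"wx":0,"wy":0,"wz":0.02,"x":0.037,"y":0,"z":0.0,"grip":0.032},{"wx":0,"wy":0,"wz":0,"x":0.037,"y":0.002,"z":0,"grip":0.032},{"wx":0,"wy":0,"wz":0,"x":0.037,"y":0.002,"z":0.01,"grip":0.032},{"wx":0,"wy":0,"wz":0,"x":0.037,"y":0.002,"z":0.015,"grip":0.032},{"wx":0,"wy":0,"wz":0,"x":0.037,"y":0.002,"z":0.015,"grip":0.032},{"wx":0,"wy":0,"wz":0,"x":0.037,"y":0.002,"z":0.015,"grip":0.032},{"wx":0,"wy":0,"wz":0,"x":0.037,"y":0,"z":0.015,"grip":0.032},{"wx":0,"wy":0,"wz":0,"x":0.034,"y":0,"z":0.01,"grip":0.032}]';python3 -m crank '[{"wx":0,"wy":0,"wz":0,"x":0,"y":0,"z":0.03,"grip":0.032},{"wx":0,"wy":0,"wz":0,"x":0,"y":0,"z":0.03,"grip":0.032},{"wx":0,"wy":0,"wz":0,"x":0,"y":0,"z":0,"grip":0.032},{"wx":0,"wy":0,"wz":0,"x":0,"y":0,"z":0,"grip":0.032}]';python3 -c "
from h import *
st(); todo([.574,.019,.03],[180,0,83.4]);c=cam('wrist');np.save('w24.npy',np.hstack([c[1],c[2][:,None]]));cv2.imwrite('pics/w24.png',capture('wrist'))"
```

```text
clock: 43.73
tool_pos: [0.5732, 0.02, 0.2014]
tcp_rot: [-179.8, -0.0, 83.4]
ft_force: [0.7, -0.4, -0.5]
grip_width: 0.0317
clock: 44.07
tool_pos: [0.5726, 0.0181, 0.1419]
tcp_rot: [-179.7, -0.0, 83.5]
ft_force: [-0.4, -0.5, 0.7]
grip_width: 0.0321
44.07 [0.5726 0.0181 0.1419] [-179.7   -0.    83.5] F [-0.4 -0.5  0.7] g 0.0321 q [-10.3  13.8  96.6  -0.   70.  -93.7]
shift tool now [0.0011 0.0019 0.1119] turn [-0.052 -0.003  0.013] shift after turn [0.0011 0.0013 0.1119]
```

View pics/w24.png

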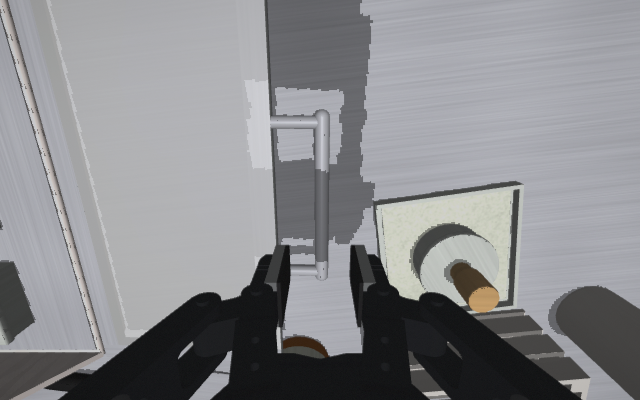

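```bash
python3 -m crank '[{"wx":0,"wy":0,"wz":0,"x":0.001,"y":0,"z":0.03,"grip":0.032},{"wx":0,"wy":0,"wz":0,"x":0,"y":0,"z":0.03,"grip":0.032},{"wx":0,"wy":0,"wz":0,"x":0,"y":0,"z":0.03,"grip":0.032},{"wx":0,"wy":0,"wz":0,"x":0,"y":0,"z":0.017,"grip":0.032},{"wx":0,"wy":0,"wz":0,"x":0,"y":0,"z":0,"grip":0.032},{"wx":0,"wy":0,"wz":0,"x":0,"y":0,"z":0,"grip":0.032}]';python3 -m crank '[{"wx":0,"wy":0,"wz":0,"x":0,"y":0,"z":0,"grip":0.004},{"wx":0,"wy":0,"wz":0,"x":0,"y":0,"z":0,"grip":0.004},{"wx":0,"wy":0,"wz":0,"x":0,"y":0,"z":0,"grip":0.004},{"wx":0,"wy":0,"wz":0,"x":0,"y":0,"z":0,"grip":0.004},{"wx":0,"wy":0,"wz":0,"x":0,"y":0,"z":0,"grip":0.004}]' 20; python3 -c "
from h import *
st(); print(C(pose()[0]))"
```

```text
clock: 44.62
tool_pos: [0.5756, 0.0181, 0.0385]
tcp_rot: [179.9, 0.0, 83.5]
ft_force: [0.4, 0.5, 0.6]
grip_width: 0.0315
clock: 45.03
tool_pos: [0.5771, 0.0191, 0.0392]
tcp_rot: [179.7, -0.1, 83.6]
ft_force: [4.8, 3.3, 1.1]
grip_width: 0.0107
45.03 [0.5771 0.0191 0.0392] [ 1.797e+02 -1.000e-01  8.360e+01] F [4.8 3.3 1.1] g 0.0107 q [-10.1  22.   99.4   0.1  58.3 -93.7]
[-0.22542891  0.01152046  0.03923006]
```

```bash
python3 -m crank '[{"wx":0,"wy":0,"wz":0,"x":0,"y":0,"z":0,"grip":0.03},{"wx":0,"wy":0,"wz":0,"x":0,"y":0,"z":0,"grip":0.03},{"wx":0,"wy":0,"wz":0,"x":0,"y":0,"z":0.005,"grip":0.03},{"wx":0,"wy":0,"wz":0,"x":0,"y":0,"z":0.006,"grip":0.03},{"wx":0,"wy":0,"wz":0,"x":0,"y":0,"z":0,"grip":0.03},{"wx":0,"wy":0,"wz":0,"x":0,"y":0,"z":0,"grip":0.03}]';python3 -m crank '[{"wx":0,"wy":0,"wz":0,"x":0,"y":0,"z":0,"grip":0.004},{"wx":0,"wy":0,"wz":0,"x":0,"y":0,"z":0,"grip":0.004},{"wx":0,"wy":0,"wz":0,"x":0,"y":0,"z":0,"grip":0.004},{"wx":0,"wy":0,"wz":0,"x":0,"y":0,"z":0,"grip":0.004},{"wx":0,"wy":0,"wz":0,"x":0,"y":0,"z":0,"grip":0.004}]' 20; python3 -c "
from h import *
st(); print(C(pose()[0]))"
```

```text
clock: 45.53
tool_pos: [0.5736, 0.0188, 0.025]
tcp_rot: [-179.9, 0.0, 83.6]
ft_force: [0.5, -0.7, 0.3]
grip_width: 0.0299
clock: 45.95
tool_pos: [0.5745, 0.0194, 0.0259]
tcp_rot: [-180.0, -0.1, 83.6]
ft_force: [0.8, 5.4, -1.5]
grip_width: 0.011
45.95 [0.5745 0.0194 0.0259] [-1.80e+02 -1.00e-01  8.36e+01] F [ 0.8  5.4 -1.5] g 0.011 q [-10.1  23.2  99.6   0.1  57.2 -93.7]
[-0.22543262  0.00889264  0.02592996]
```

```bash
python3 -m crank '[{"wx":0,"wy":0,"wz":0,"x":-0.0013,"y":0,"z":-0.0206,"grip":0.004},{"wx":0,"wy":0,"wz":0,"x":-0.0032,"y":0,"z":-0.0204,"grip":0.004},{"wx":0,"wy":0,"wz":0,"x":-0.005,"y":0,"z":-0.02,"grip":0.004},{"wx":0,"wy":0,"wz":0,"x":-0.0068,"y":0,"z":-0.0194,"grip":0.004},{"wx":0,"wy":0,"wz":0,"x":-0.0086,"y":0,"z":-0.0187,"grip":0.004},{"wx":0,"wy":0,"wz":0,"x":-0.0103,"y":0,"z":-0.0179,"grip":0.004}]';python3 -c "
from h import *
st(); print(C(pose()[0]))"
```

```text
clock: 46.45
tool_pos: [0.5702, -0.0128, 0.1439]
tcp_rot: [-179.9, -0.4, 83.6]
ft_force: [0.6, 13.7, 1.9]
grip_width: 0.0112
46.45 [ 0.5702 -0.0128  0.1439] [-179.9   -0.4   83.6] F [ 0.6 13.7  1.9] g 0.0112 q [-13.6  13.1  97.2   0.4  69.9 -97.4]
[-0.1930011   0.00829364  0.14394824]
```

```bash
python3 -m crank '[{"wx":0,"wy":0,"wz":0,"x":-0.0119,"y":0,"z":-0.0169,"grip":0.004},{"wx":0,"wy":0,"wz":0,"x":-0.0134,"y":0,"z":-0.0157,"grip":0.004},{"wx":0,"wy":0,"wz":0,"x":-0.0147,"y":0,"z":-0.0144,"grip":0.004},{"wx":0,"wy":0,"wz":0,"x":-0.016,"y":0,"z":-0.013,"grip":0.004},{"wx":0,"wy":0,"wz":0,"x":-0.0171,"y":0,"z":-0.0115,"grip":0.004},{"wx":0,"wy":0,"wz":0,"x":-0.0181,"y":0,"z":-0.0099,"grip":0.004},{"wx":0,"wy":0,"wz":0,"x":-0.0189,"y":0,"z":-0.0082,"grip":0.004},{"wx":0,"wy":0,"wz":0,"x":-0.0196,"y":0,"z":-0.0064,"grip":0.004}]';python3 -c "
from h import *
st(); print(C(pose()[0]))"
```

```text
clock: 47.12
tool_pos: [0.5563, -0.1436, 0.2441]
tcp_rot: [179.9, -0.2, 83.7]
ft_force: [-6.5, 9.7, 16.2]
grip_width: 0.0111
47.12 [ 0.5563 -0.1436  0.2441] [179.9  -0.2  83.7] F [-6.5  9.7 16.2] g 0.0111 q [ -26.6    8.4   90.8    0.2   80.8 -110.3]
[-0.06148168  0.00964389  0.24407207]
```

```bash
python3 -m crank '[{"wx":0,"wy":0,"wz":0,"x":-0.02,"y":0,"z":-0.0046,"grip":0.004},{"wx":0,"wy":0,"wz":0,"x":-0.0204,"y":0,"z":-0.0027,"grip":0.004},{"wx":0,"wy":0,"wz":0,"x":-0.0206,"y":0,"z":-0.0009,"grip":0.004},{"wx":0,"wy":0,"wz":0,"x":-0.0206,"y":0,"z":0.001,"grip":0.004},{"wx":0,"wy":0,"wz":0,"x":-0.0204,"y":0,"z":0.0029,"grip":0.004},{"wx":0,"wy":0,"wz":0,"x":-0.02,"y":0,"z":0.0048,"grip":0.004},{"wx":0,"wy":0,"wz":0,"x":-0.0195,"y":0,"z":0.0066,"grip":0.004},{"wx":0,"wy":0,"wz":0,"x":0,"y":0,"z":0,"grip":0.004}]';python3 -c "
from h import *
st(); print(C(pose()[0]))"
```

```text
clock: 47.78
tool_pos: [0.5392, -0.2901, 0.232]
tcp_rot: [-180.0, 0.2, 83.4]
ft_force: [-1.2, -3.9, 1.9]
grip_width: 0.011
47.78 [ 0.5392 -0.2901  0.232 ] [-180.     0.2   83.4] F [-1.2 -3.9  1.9] g 0.011 q [ -39.5   14.5   85.2   -0.2   80.2 -122.8]
[0.08604897 0.00953389 0.23197723]
```

```bash
python3 -m crank '[{"wx":0,"wy":0,"wz":0,"x":-0.0178,"y":0,"z":0.0083,"grip":0.004},{"wx":0,"wy":0,"wz":0,"x":-0.017,"y":0,"z":0.0098,"grip":0.004},{"wx":0,"wy":0,"wz":0,"x":-0.0161,"y":0,"z":0.0113,"grip":0.004},{"wx":0,"wy":0,"wz":0,"x":0,"y":0,"z":0,"grip":0.004},{"wx":0,"wy":0,"wz":0,"x":0,"y":0,"z":0,"grip":0.004}]';python3 -c "
from h import *
st(); print(C(pose()[0]))";python3 -m crank '[{"wx":0,"wy":0,"wz":0,"x":-0.005,"y":0,"z":0.004,"grip":0.004},{"wx":0,"wy":0,"wz":0,"x":0,"y":0,"z":0,"grip":0.004},{"wx":0,"wy":0,"wz":0,"x":0,"y":0,"z":0,"grip":0.004}]';python3 -c "
from h import *
st(); print(C(pose()[0]))"
```

```text
clock: 48.2
tool_pos: [0.5336, -0.3388, 0.2024]
tcp_rot: [-179.9, 0.2, 83.5]
ft_force: [-3.0, -4.7, 0.3]
grip_width: 0.011
48.2 [ 0.5336 -0.3388  0.2024] [-179.9    0.2   83.5] F [-3.  -4.7  0.3] g 0.011 q [ -43.2   18.6   83.5   -0.2   77.8 -126.7]
[0.13507641 0.0095155  0.20236866]
clock: 48.45
tool_pos: [0.5331, -0.3431, 0.199]
tcp_rot: [-179.9, 0.2, 83.6]
ft_force: [-4.4, -4.8, 1.3]
grip_width: 0.0105
48.45 [ 0.5331 -0.3431  0.199 ] [-179.9    0.2   83.6] F [-4.4 -4.8  1.3] g 0.0105 q [ -43.6   19.    83.4   -0.2   77.5 -127.1]
[0.13942478 0.00955545 0.19897505]
```

```bash
for i in 1; do python3 -m crank '[{"wx":0,"wy":0,"wz":0,"x":-0.003,"y":0,"z":0.0025,"grip":0.004},{"wx":0,"wy":0,"wz":0,"x":0,"y":0,"z":0,"grip":0.004},{"wx":0,"wy":0,"wz":0,"x":0,"y":0,"z":0,"grip":0.004}]'; done; python3 -m crank '[{"wx":0,"wy":0,"wz":0,"x":-0.003,"y":0,"z":0.0025,"grip":0.004},{"wx":0,"wy":0,"wz":0,"x":0,"y":0,"z":0,"grip":0.004},{"wx":0,"wy":0,"wz":0,"x":0,"y":0,"z":0,"grip":0.004}]'; python3 -c "
from h import *
st(); print(C(pose()[0]))"
```

```text
clock: 48.7
tool_pos: [0.5331, -0.3441, 0.198]
tcp_rot: [-179.9, 0.0, 83.6]
ft_force: [-5.7, 2.9, 11.1]
grip_width: 0.011
clock: 48.95
tool_pos: [0.5332, -0.3442, 0.1978]
tcp_rot: [-179.9, -0.3, 83.7]
ft_force: [-11.9, 15.8, 23.4]
grip_width: 0.011
48.95 [ 0.5332 -0.3442  0.1978] [-179.9   -0.3   83.7] F [-11.9  15.8  23.4] g 0.011 q [-4.380e+01  1.940e+01  8.310e+01  1.000e-01  7.780e+01 -1.275e+02]
[0.14049252 0.00976489 0.19782271]
```

```bash
python3 -m crank '[{"wx":0,"wy":0,"wz":0,"x":0.003,"y":0,"z":-0.0025,"grip":0.004},{"wx":0,"wy":0,"wz":0,"x":0,"y":0,"z":0,"grip":0.032},{"wx":0,"wy":0,"wz":0,"x":0,"y":0,"z":0,"grip":0.032},{"wx":0,"wy":0,"wz":0,"x":0,"y":0,"z":0,"grip":0.032},{"wx":0,"wy":0,"wz":0,"x":0,"y":0,"z":-0.02,"grip":0.032},{"wx":0,"wy":0,"wz":0,"x":0,"y":0,"z":-0.04,"grip":0.032},{"wx":0,"wy":0,"wz":0,"x":0,"y":0,"z":-0.04,"grip":0.032},{"wx":0,"wy":0,"wz":0,"x":0,"y":0,"z":0,"grip":0.032}]'; python3 -c "
from h import *
st(); c=cam('wrist');np.save('w25.npy',np.hstack([c[1],c[2][:,None]]));cv2.imwrite('pics/w25.png',capture('wrist'));S=capture('scene');cv2.imwrite('pics/s25.png',cv2.resize(S[130:400,100:460],None,fx=2.2,fy=2.2))
print([(n,[(np.round(d['pixel'],1).tolist(),round(d['score'],2)) for d in spotter.mark_of(n,'timer_grip')]) for n in ('wrist','scene')])"
```

```text
clock: 49.62
tool_pos: [0.5364, -0.3468, 0.3057]
tcp_rot: [179.3, 0.5, 83.6]
ft_force: [-1.0, -1.5, 2.3]
grip_width: 0.0321
49.62 [ 0.5364 -0.3468  0.3057] [179.3   0.5  83.6] F [-1.  -1.5  2.3] g 0.0321 q [ -43.7   15.8   75.4    0.    88.  -127.3]
[('wrist', [([277.3, 91.9], 0.63)]), ('scene', [([182.8, 289.7], 0.52)])]
```

View pics/w25.png

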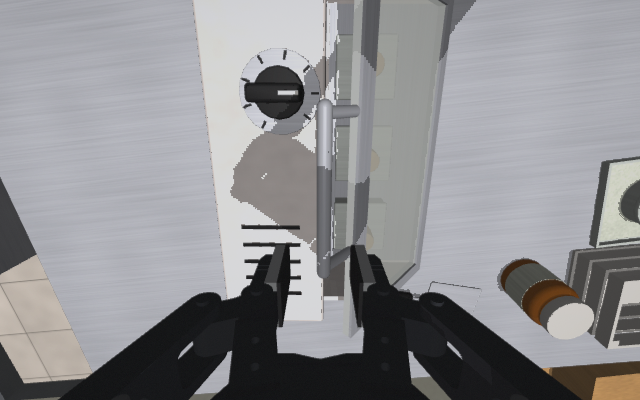

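View pics/s25.png

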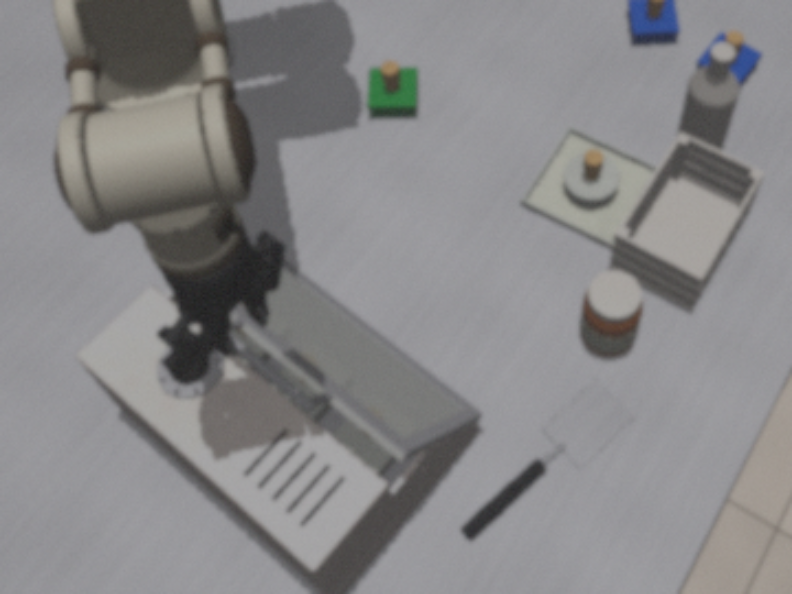

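```bash
python3 -c "
from h import *
T=cam('top');S=cam('scene');a=wc('w1.npy');b=wc('w2.npy');d=wc('w25.npy')
x,e=tri([ray(a,(196.7,131.6)),ray(b,(262.9,39.3)),ray(d,(277.3,91.9)),ray(S,(181.5,290)),ray(T,(465.3,238.8))]);print(x,np.round(e,4),C(x))
x,e=tri([ray(a,(196.7,131.6)),ray(b,(262.9,39.3)),ray(d,(277.3,91.9))]);print(x,np.round(e,4),C(x))
print('d@.2',atz(d,(277.3,91.9),.2))
im=cv2.imread('pics/w25.png');cv2.imwrite('pics/k25.png',cv2.resize(im[40:145,225:335],None,fx=6,fy=5.5,interpolation=cv2.INTER_CUBIC))"
```

```text
[ 0.44818135 -0.37265477  0.20639135] [0.0022 0.0019 0.0027 0.0033 0.0045] [ 0.17856337 -0.07138234  0.20639135]
[ 0.44728188 -0.37079407  0.20590651] [0.0012 0.0006 0.0008] [ 0.17681877 -0.07249034  0.20590651]
d@.2 [ 0.44749123 -0.3708604   0.2       ]
```

View pics/k25.png

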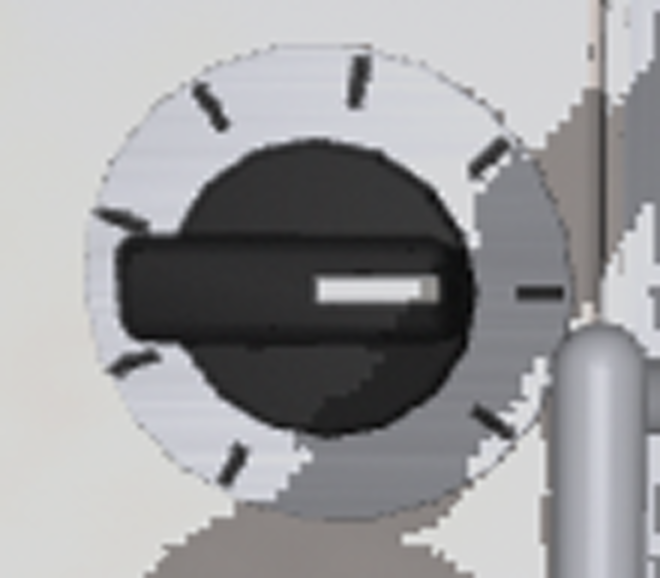

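```bash
python3 -c "
from h import *
d=wc('w25.npy')
print(atz(d,(273.5,92.7),.212),C(atz(d,(273.5,92.7),.212)),C(atz(d,(279.2,92),.166)),C(atz(d,(279,92.6),.18)))
todo([.447,-.372,.28],[180,0,-6.6])"
```

```text
[ 0.44806456 -0.37207439  0.212     ] [ 0.17800032 -0.07156527  0.212     ] [ 0.17997866 -0.07259913  0.166     ] [ 0.17827538 -0.07196369  0.18      ]
shift tool now [-0.0375 -0.0827  0.0145] turn [-2.400e-02  3.000e-03  1.503e+01] shift after turn [-0.0826  0.0378  0.0144]
```

```bash
python3 -m crank '[{"wx":0,"wy":0,"wz":1.15,"x":0,"y":0,"z":0,"grip":0.045},{"wx":0,"wy":0,"wz":1.15,"x":0,"y":0,"z":0,"grip":0.045},{"wx":0,"wy":0,"wz":1.15,"x":0,"y":0,"z":0,"grip":0.045},{"wx":0,"wy":0,"wz":1.15,"x":0,"y":0,"z":0,"grip":0.045},{"wx":0,"wy":0,"wz":1.15,"x":0,"y":0,"z":0,"grip":0.045},{"wx":0,"wy":0,"wz":1.15,"x":0,"y":0,"z":0,"grip":0.045},{"wx":0,"wy":0,"wz":1.15,"x":0,"y":0,"z":0,"grip":0.045},{"wx":0,"wy":0,"wz":1.15,"x":0,"y":0,"z":0,"grip":0.045}]';python3 -m crank '[{"wx":0,"wy":0,"wz":1.15,"x":0,"y":0,"z":0,"grip":0.045},{"wx":0,"wy":0,"wz":1.15,"x":0,"y":0,"z":0,"grip":0.045},{"wx":0,"wy":0,"wz":1.15,"x":0,"y":0,"z":0,"grip":0.045},{"wx":0,"wy":0,"wz":1.15,"x":0,"y":0,"z":0,"grip":0.045},{"wx":0,"wy":0,"wz":1.15,"x":0,"y":0,"z":0,"grip":0.045},{"wx":0,"wy":0,"wz":0.08,"x":-0.027,"y":0.012,"z":0,"grip":0.045},{"wx":0,"wy":0,"wz":0,"x":-0.027,"y":0.012,"z":0,"grip":0.045},{"wx":0,"wy":0,"wz":0,"x":-0.027,"y":0.012,"z":0,"grip":0.045}]';python3 -m crank '[{"wx":0,"wy":0,"wz":0,"x":0,"y":0,"z":0.03,"grip":0.045},{"wx":0,"wy":0,"wz":0,"x":0,"y":0,"z":0,"grip":0.045},{"wx":0,"wy":0,"wz":0,"x":0,"y":0,"z":0,"grip":0.045}]';python3 -c "
from h import *
st();todo([.4475,-.372,.187],[180,0,-6.6]); c=cam('wrist');np.save('w26.npy',np.hstack([c[1],c[2][:,None]]));cv2.imwrite('pics/w26.png',capture('wrist'))"
```

```text
clock: 50.48
tool_pos: [0.533, -0.3436, 0.2932]
tcp_rot: [-179.8, 0.1, 28.0]
ft_force: [0.5, -0.6, -0.9]
grip_width: 0.0447
clock: 51.15
tool_pos: [0.4478, -0.3702, 0.2932]
tcp_rot: [-179.8, 0.2, -6.5]
ft_force: [-1.1, -0.8, 0.4]
grip_width: 0.0448
clock: 51.4
tool_pos: [0.448, -0.3694, 0.2626]
tcp_rot: [-179.7, 0.3, -6.6]
ft_force: [-0.2, -0.4, 0.4]
grip_width: 0.0454
51.4 [ 0.448  -0.3694  0.2626] [-179.7    0.3   -6.6] F [-0.2 -0.4  0.4] g 0.0454 q [-51.4   9.1  87.9   0.   83.4 -44.8]
shift tool now [0.0002 0.003  0.0756] turn [-0.051  0.048 -0.003] shift after turn [-0.0002  0.0026  0.0756]
```

View pics/w26.png

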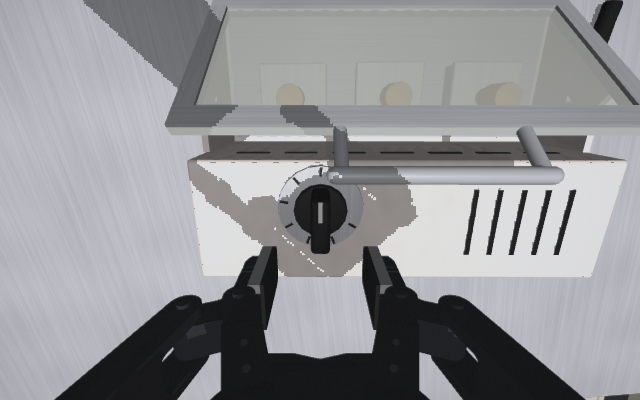

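```bash
python3 -c "
from h import *
d=wc('w26.npy');print(atz(d,(320,218),.212),atz(d,(320,253),.212),atz(d,(320,188),.212))"; python3 -m crank '[{"wx":0,"wy":0,"wz":0,"x":0,"y":0.002,"z":0.025,"grip":0.045},{"wx":0,"wy":0,"wz":0,"x":0,"y":0,"z":0.025,"grip":0.045},{"wx":0,"wy":0,"wz":0,"x":0,"y":0,"z":0.015,"grip":0.045},{"wx":0,"wy":0,"wz":0,"x":0,"y":0,"z":0,"grip":0.045},{"wx":0,"wy":0,"wz":0,"x":0,"y":0,"z":0,"grip":0.045},{"wx":0,"wy":0,"wz":0,"x":0,"y":0,"z":0,"grip":0.045}]'; python3 -c "
from h import *
st()"
```

```text
[ 0.44847814 -0.36571559  0.212     ] [ 0.44540513 -0.3925091   0.212     ] [ 0.4509291  -0.34434565  0.212     ]
clock: 51.95
tool_pos: [0.4501, -0.3736, 0.203]
tcp_rot: [179.9, -0.1, -6.5]
ft_force: [0.2, 0.3, -0.2]
grip_width: 0.0452
51.95 [ 0.4501 -0.3736  0.203 ] [ 1.799e+02 -1.000e-01 -6.500e+00] F [ 0.2  0.3 -0.2] g 0.0452 q [-51.5  11.7  91.8  -0.   76.4 -45. ]
```

```bash
python3 -m crank '[{"wx":0,"wy":0,"wz":0,"x":-0.001,"y":0,"z":0.006,"grip":0.045},{"wx":0,"wy":0,"wz":0,"x":0,"y":0,"z":0.006,"grip":0.045},{"wx":0,"wy":0,"wz":0,"x":0,"y":0,"z":0,"grip":0.045},{"wx":0,"wy":0,"wz":0,"x":0,"y":0,"z":0,"grip":0.045}]'; python3 -m crank '[{"wx":0,"wy":0,"wz":0,"x":0,"y":0,"z":0,"grip":0.006},{"wx":0,"wy":0,"wz":0,"x":0,"y":0,"z":0,"grip":0.006},{"wx":0,"wy":0,"wz":0,"x":0,"y":0,"z":0,"grip":0.006},{"wx":0,"wy":0,"wz":0,"x":0,"y":0,"z":0,"grip":0.006},{"wx":0,"wy":0,"wz":0,"x":0,"y":0,"z":0,"grip":0.006},{"wx":0,"wy":0,"wz":0,"x":0,"y":0,"z":0,"grip":0.006}]' 50; python3 -c "
from h import *
st();print(readout.observe()['moment']); im=capture('scene');cv2.imwrite('pics/s27.png',cv2.resize(im[180:400,100:360],None,fx=2.7,fy=2.7))"
```

```text
clock: 52.28
tool_pos: [0.4478, -0.3726, 0.1887]
tcp_rot: [-180.0, 0.0, -6.6]
ft_force: [0.5, -0.4, 0.4]
grip_width: 0.045
clock: 52.78
tool_pos: [0.4477, -0.3729, 0.1895]
tcp_rot: [180.0, 0.0, -6.6]
ft_force: [-4.6, 1.9, 4.7]
grip_width: 0.013
52.78 [ 0.4477 -0.3729  0.1895] [180.    0.   -6.6] F [-4.6  1.9  4.7] g 0.013 q [-51.6  12.2  92.8  -0.   75.  -45. ]
[ 0.23303924  0.60110517 -0.03350817]
```

View pics/s27.png

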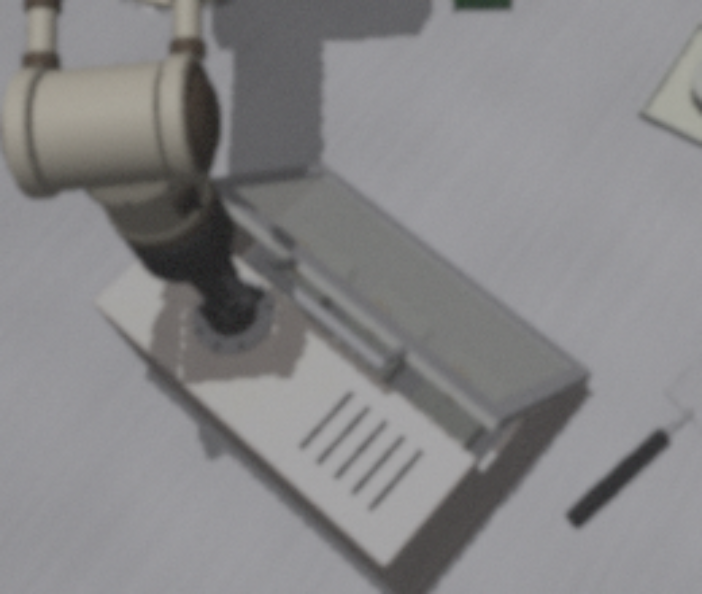

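Gripped (13 mm) and the door is shut. I'll turn clockwise seen from above (+wz), about 54° in all.

```bash
python3 -m crank '[{"wx":0,"wy":0,"wz":1,"x":0,"y":0,"z":0,"grip":0.006},{"wx":0,"wy":0,"wz":1,"x":0,"y":0,"z":0,"grip":0.006},{"wx":0,"wy":0,"wz":1,"x":0,"y":0,"z":0,"grip":0.006},{"wx":0,"wy":0,"wz":0,"x":0,"y":0,"z":0,"grip":0.006}]';python3 -c "
from h import *
st();print(readout.observe()['moment'])"; python3 -m crank '[{"wx":0,"wy":0,"wz":1,"x":0,"y":0,"z":0,"grip":0.006},{"wx":0,"wy":0,"wz":1,"x":0,"y":0,"z":0,"grip":0.006},{"wx":0,"wy":0,"wz":1,"x":0,"y":0,"z":0,"grip":0.006},{"wx":0,"wy":0,"wz":1,"x":0,"y":0,"z":0,"grip":0.006},{"wx":0,"wy":0,"wz":1,"x":0,"y":0,"z":0,"grip":0.006},{"wx":0,"wy":0,"wz":1,"x":0,"y":0,"z":0,"grip":0.006},{"wx":0,"wy":0,"wz":0,"x":0,"y":0,"z":0,"grip":0.006}]';python3 -c "
from h import *
st();print(readout.observe()['moment'])"
```

```text
clock: 53.17
tool_pos: [0.448, -0.373, 0.1895]
tcp_rot: [180.0, -0.0, -24.7]
ft_force: [-4.1, 1.9, 5.1]
grip_width: 0.0133
53.17 [ 0.448  -0.373   0.1895] [180.   -0.  -24.7] F [-4.1  1.9  5.1] g 0.0133 q [-51.6  12.2  92.8  -0.   75.  -26.9]
[0.24879116 0.61788616 0.07082104]
clock: 53.75
tool_pos: [0.4482, -0.3733, 0.1895]
tcp_rot: [-180.0, -0.1, -60.6]
ft_force: [-1.9, 0.1, 5.0]
grip_width: 0.0133
53.75 [ 0.4482 -0.3733  0.1895] [-1.80e+02 -1.00e-01 -6.06e+01] F [-1.9  0.1  5. ] g 0.0133 q [-51.6  12.2  92.8  -0.   75.    9. ]
[ 0.03129034  0.45491078 -0.06654429]
```

```bash
python3 -m crank '[{"wx":0,"wy":0,"wz":1,"x":0,"y":0,"z":0,"grip":0.006},{"wx":0,"wy":0,"wz":0,"x":0,"y":0,"z":0,"grip":0.006},{"wx":0,"wy":0,"wz":0,"x":0,"y":0,"z":0,"grip":0.028},{"wx":0,"wy":0,"wz":0,"x":0,"y":0,"z":0,"grip":0.028},{"wx":0,"wy":0,"wz":0,"x":0,"y":0,"z":0,"grip":0.028},{"wx":0,"wy":0,"wz":0,"x":0,"y":0,"z":0,"grip":0.028}]';python3 -m crank '[{"wx":0,"wy":0,"wz":0,"x":0,"y":0,"z":-0.01,"grip":0.028},{"wx":0,"wy":0,"wz":0,"x":0,"y":0,"z":-0.03,"grip":0.028},{"wx":0,"wy":0,"wz":0,"x":0,"y":0,"z":-0.04,"grip":0.028},{"wx":0,"wy":0,"wz":0,"x":0,"y":0,"z":-0.04,"grip":0.028},{"wx":0,"wy":0,"wz":0,"x":0,"y":0,"z":0,"grip":0.028},{"wx":0,"wy":0,"wz":0,"x":0,"y":0,"z":0,"grip":0.028}]';python3 -c "
from h import *
st(); c=cam('wrist');np.save('w28.npy',np.hstack([c[1],c[2][:,None]]));cv2.imwrite('pics/w28.png',capture('wrist'))"
```

```text
clock: 54.25
tool_pos: [0.448, -0.3724, 0.1885]
tcp_rot: [-180.0, 0.0, -66.5]
ft_force: [0.2, -0.5, 0.8]
grip_width: 0.0281
clock: 54.75
tool_pos: [0.4492, -0.3741, 0.3135]
tcp_rot: [-179.9, -0.4, -66.5]
ft_force: [0.4, -0.3, -0.7]
grip_width: 0.0278
54.75 [ 0.4492 -0.3741  0.3135] [-179.9   -0.4  -66.5] F [ 0.4 -0.3 -0.7] g 0.0278 q [-51.6   7.8  83.8   0.   88.   14.9]
```

View pics/w28.png

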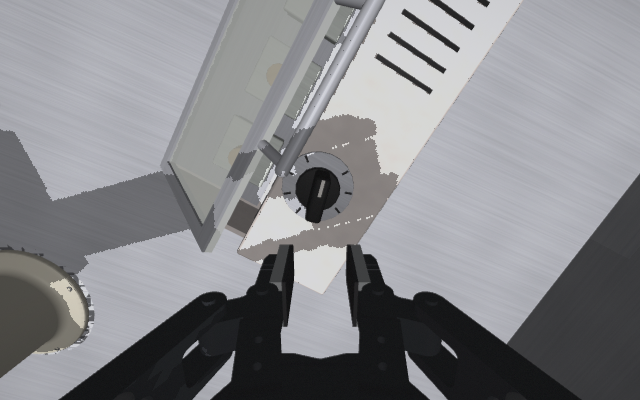

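```bash
python3 -c "
from h import *
todo([.40,-.02,.42],[180,0,-66.5])"; python3 -m crank '[{"wx":0,"wy":0,"wz":0,"x":-0.01,"y":0,"z":-0.035,"grip":0.028},{"wx":0,"wy":0,"wz":0,"x":-0.03,"y":-0.01,"z":-0.02,"grip":0.028},{"wx":0,"wy":0,"wz":0,"x":-0.035,"y":-0.01,"z":-0.01,"grip":0.028},{"wx":0,"wy":0,"wz":0,"x":-0.035,"y":-0.01,"z":0,"grip":0.028},{"wx":0,"wy":0,"wz":0,"x":-0.035,"y":-0.01,"z":0,"grip":0.028},{"wx":0,"wy":0,"wz":0,"x":-0.035,"y":-0.01,"z":0,"grip":0.028},{"wx":0,"wy":0,"wz":0,"x":-0.035,"y":-0.01,"z":0,"grip":0.028},{"wx":0,"wy":0,"wz":0,"x":-0.035,"y":-0.01,"z":0,"grip":0.028}]';python3 -m crank '[{"wx":0,"wy":0,"wz":0,"x":-0.035,"y":-0.01,"z":0,"grip":0.028},{"wx":0,"wy":0,"wz":0,"x":-0.035,"y":-0.01,"z":0,"grip":0.028},{"wx":0,"wy":0,"wz":0,"x":-0.035,"y":-0.01,"z":0,"grip":0.028},{"wx":0,"wy":0,"wz":0,"x":0,"y":0,"z":0,"grip":0.028},{"wx":0,"wy":0,"wz":0,"x":0,"y":0,"z":0,"grip":0.028},{"wx":0,"wy":0,"wz":0,"x":0,"y":0,"z":0,"grip":0.028}]';python3 -c "
from h import *
st();im=capture('scene');cv2.imwrite('pics/s29.png',cv2.resize(im[130:400,100:460],None,fx=2.2,fy=2.2))
t=capture('top');cv2.imwrite('pics/t29.png',cv2.resize(t[80:300,180:520],None,fx=2.3,fy=2.3));c=cam('wrist');np.save('w29.npy',np.hstack([c[1],c[2][:,None]]));cv2.imwrite('pics/w29.png',capture('wrist'))"
```

```text
shift tool now [-0.3429 -0.0962 -0.1103] turn [-0.008 -0.024 -0.008] shift after turn [-0.3431 -0.0964 -0.1095]
clock: 55.47
tool_pos: [0.4118, -0.1136, 0.372]
tcp_rot: [179.9, 0.2, -66.6]
ft_force: [-0.0, -0.2, 0.2]
grip_width: 0.0282
clock: 55.97
tool_pos: [0.3984, -0.0074, 0.3728]
tcp_rot: [179.9, 0.1, -66.6]
ft_force: [-0.4, 0.2, -0.3]
grip_width: 0.0281
55.97 [ 0.3984 -0.0074  0.3728] [ 1.799e+02  1.000e-01 -6.660e+01] F [-0.4  0.2 -0.3] g 0.0281 q [-18.6 -21.3 103.8  -0.   97.7  48. ]
```

View pics/s29.png

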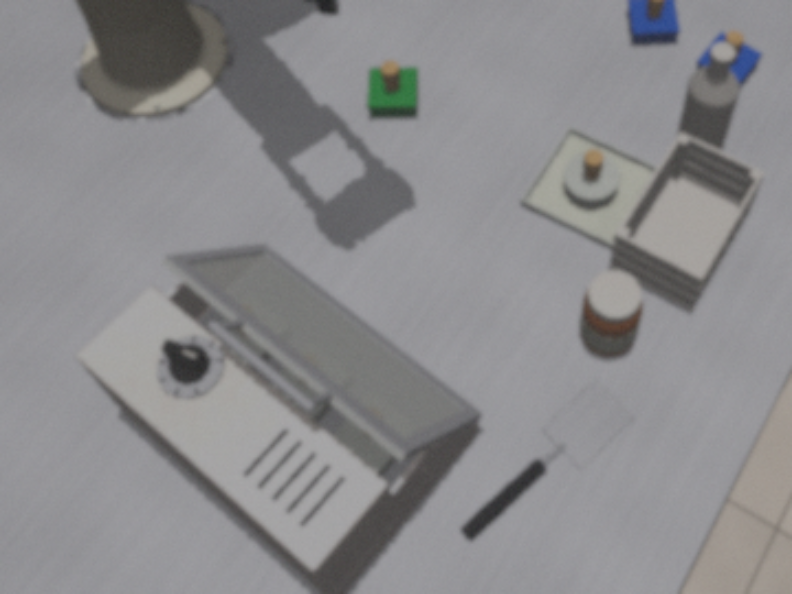

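View pics/t29.png

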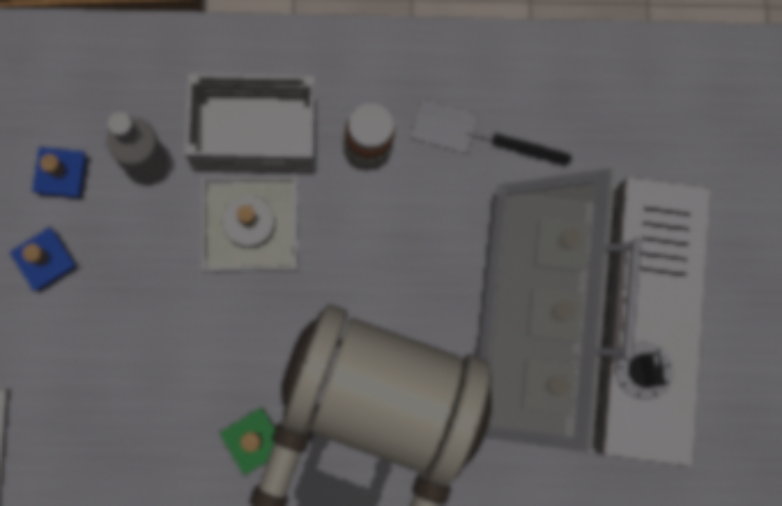

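View pics/w29.png

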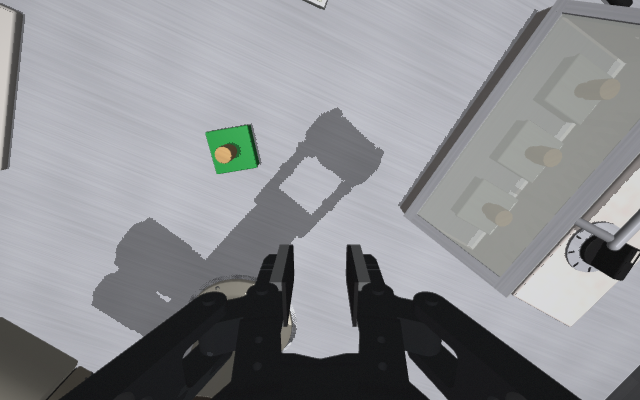

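Run:
```python
from h import *
T=cam("top");S=cam("scene")
t=capture('top');s=capture('scene')
cv2.imwrite('pics/b30.png',np.hstack([cv2.resize(t[150:280,385:500],None,fx=3.4,fy=4,interpolation=cv2.INTER_CUBIC),cv2.resize(s[230:360,140:255],None,fx=3.4,fy=4,interpolation=cv2.INTER_CUBIC)]))
print(t.shape)
# predicted bar ends for door angles
for a in (0,.03,.08):
    th=np.radians(50)+a
    print(a,[np.round(proj(c,W([.225*np.cos(th),y,.04+.225*np.sin(th)])),1).tolist() for c in (T,S) for y in(-.07,.07)])
for k,a,b in (("hi",(455.7,185.7),(246.4,316.4)),("lo",(452.2,233),(196.4,277.7))):
    x,e=tri([ray(T,a),ray(S,b)]); q=C(x); print(k,q.round(4),np.round(e[0],4),np.degrees(np.arctan2(q[2]-.04,q[0])).round(1))
```

```text
(400, 640, 3)
0 [[453.0, 237.8], [456.8, 188.7], [193.5, 277.7], [236.8, 314.0]]
0.03 [[451.6, 237.5], [455.5, 188.2], [194.7, 275.3], [238.2, 311.5]]
0.08 [[449.2, 236.9], [453.2, 187.3], [196.9, 271.3], [240.6, 307.4]]
hi [0.1386 0.0838 0.2054] 0.006 50.0
lo [ 0.1403 -0.0591  0.2205] 0.002 52.1
```

View pics/b30.png

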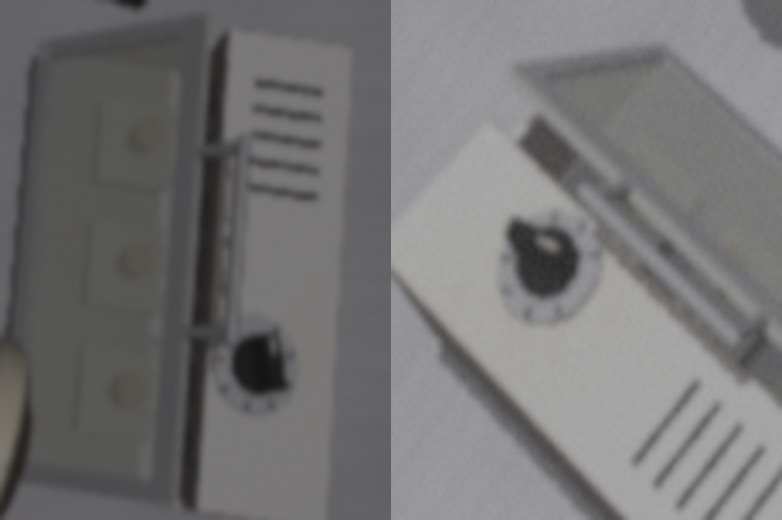

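```bash
python3 -c "
from h import *
st(); print(ticket.close_job())"
```

```text
56.22 [ 0.3988 -0.0082  0.3736] [180.    0.  -66.7] F [ 0.3  0.2 -0.4] g 0.0277 q [-18.7 -21.3 103.7  -0.   97.7  48. ]
the job is handed in; nothing more can be done
None
```

I carried out the whole task in the required order and handed the job in at 56 s of the 210 s allowed. No verdict came back.

I pulled the door down by its bar, set the round cutter flat on the tray, and stood all three white square cutters grip up in the cabinet. I then pushed the door to its firm stop, and only after that turned the timer knob 60° clockwise. The blue and green look-alikes, jar, spray bottle and basket were left alone.

**Last checks**
- **Squares:** their grips measured 87–91 mm behind the hinge before the door was shut, inside the 78–102 mm band. All three show standing behind the shut door.
- **Round cutter:** it lies flat near the tray's centre.
- **Timer:** its bar came to rest about 74° round, so it had clicked on to about 1.3 rad.
- **Robot:** clear of everything, with wrist force near zero.
- **Bystanders:** they looked unmoved in the last overhead and scene pictures. I did not re-measure their positions.

**Where readings disagreed:** after release, the two bar ends put the door at 50.0° and 52.1° (shut is 50°). That is about 0.02 rad open on average and at most 0.04, within the 0.08 limit but near the cameras' accuracy. The stop felt while pushing, with force rising to about 30 N, read 51.1°.

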